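# Flip the hex key and lever the leg clamp tight

## Task

The key still stands with its long arm in the leg clamp's screw, after running it down. Pull it out, flip it, put the short arm fully home in that same screw, and with the long arm as the lever turn the screw clockwise until it comes up firm against its stop; go gently, and ease off as soon as you feel the stop so the key is not strained. Leave the key seated by its short arm in the screw, let go, and disturb nothing else on the table.

Things in the scene. Friction and masses are not known exactly. Their poses are not given: they have to be found in the camera images.
- key_grip (a point): Grasp point of the loose dark-steel L-shaped hex key (hexagon bar 17 mm across flats, 0.42 kg): on the long arm's axis, 55 mm from the corner where the two arms' axes cross, near the centre of mass. Key axes: long arm along -z from the corner, short arm along +x, y square to both; the two flats facing +y and -y run along both arms. The bend's axis has a 18 mm radius.
- key_long_tip (a point): Centre of the end face of the key's long arm, 160 mm from the corner along -z of the key's axes (as key_grip). At the start the long arm stands upright in the screw's socket, and the short arm points level, away from the robot to within about 30 degrees of +x.
- key_short_tip (a point): Centre of the end face of the key's short arm, 63 mm from the corner along +x of the key's axes (as key_grip). The last 2 mm of either arm is bevelled by 1.3 mm all round, which helps it enter.
- screw_mouth (a point): Centre of the mouth of the hexagon socket (22 mm deep, 18 mm across flats) in the cap screw the key stands in, on top of its round head (36 mm wide, 28 mm tall). z up the screw's axis. It turns with the screw: a key fits, either arm down, when the upright plane of its two arms lies along the point's x axis or at any multiple of 60 degrees from it (a few degrees of play).
- screw (a joint): Angle of that screw in rad, clockwise from above positive; starts near 0, hard stop at 1.15, which is tight. Stiff: it takes about 0.55 N m all the way and stays where it is left. Pushing 130 mm out along the long arm it takes 3 to 5 N, near the corner far more; at the stop the push climbs, and at twice the running push the key is strained and soon slips round in the socket.
- clamp: Grey cast clamp bolted to the table, holding a turned wooden leg. Origin on the table under the key's screw; x points to a second, similar screw 140 mm away (not to be used). Base x -50 to 190, y +-65, 16 mm thick; jaws 85 mm high, y +-35; tops of the screw heads at 116 mm. Leg 390 mm long, 48 thick, along y at x = 70 mm, axis 51 mm high. Nothing but the key is higher than the heads.
- sand_block: Bystander: sanding block 110 x 60 x 34 mm, left of the clamp. Origin under its centre.
- wax_tin: Bystander: flat round tin, 76 mm wide, 45 mm tall, right of the clamp. Origin under its centre.
- brush: Bystander: brush 200 mm long lying on the left.
- oil: Bystander: amber bottle 60 mm wide, 140 mm tall, on the right. Origin under its centre.
- driver: Bystander: screwdriver lying on the right.
- foot: Bystander: round dark wooden furniture foot 56 mm wide, 30 mm tall, on the left.
- offcut: Bystander: dark wooden strip 160 x 50 x 22 mm on the right.

How it is judged:
On the way, in this order (a step that is already met when the one before it is completed fails the run):
1. the key is pulled out of the screw (z of key_long_tip in the frame of screw_mouth above 0.02 m), for 0.2 s.
2. the key's short arm is fully home in the screw, the screw not yet tightened (z of key_short_tip in the frame of screw_mouth below -0.014 m and horizontal distance between key_short_tip and screw_mouth below 0.004 m and value of joint screw below 0.6 rad), for 0.2 s.
3. the screw is turned to its stop with the short arm home (value of joint screw above 1.1 rad and z of key_short_tip in the frame of screw_mouth below -0.012 m), for 0.2 s.
At the end, for the whole second after the job is handed in: The screw stands at its stop (within 0.05 rad) and the key rests, released, with its short arm in that screw's socket at least 12 mm deep and within 4 mm of its axis (all of step 3 and horizontal distance between key_short_tip and screw_mouth below 0.004 m and linear speed of key below 0.02 m/s); the robot touches nothing.
It fails at once if the key is strained in the screw: over 210 N of contact load in all between them (running takes 100 to 150; 210 is about twice the running torque) (contact force between key and screw above 210 N).
It fails at once if a bystander is moved by more than 20 mm (distance of any of sand_block, wax_tin, brush, oil, driver, foot, offcut from where it was at the start of the episode above 0.02 m).
It also fails if it takes over 70 s, if anything falls off the work surface, if the arm or the gripper's body presses on something with over 40 N, if the wrist force passes 120 N, or if a joint passes its speed limit or range.

## Robot

A 6-joint arm with a two-finger parallel gripper is mounted at the origin on the work surface. World frame = base frame: x ahead of the robot, y to its left, z up, the work surface at z = 0. Lengths are in m, angles in rad, forces in N, time in s.
With the tool pointing down it reaches from about 0.35 to 1 m from the base axis. Payload 7.1 kg.
Tool frame: the origin (TCP) lies at the very end of the fingers, on their centre line; the grasp point (between the pads) lies 19 mm behind it; y points along the fingers, z is the direction in which the jaws open and shut, and the axes are right-handed (so a half turn about y gives the same grasp; the last joint's range is limited). The gripper opens to 85 mm and grips with 20 to 120 N. Pads are 22 mm wide; open, the fingers measure 114 mm over their backs; the gripper's body (76 mm by 85 mm) begins 54 mm behind the grasp point. The pads swing forward as they close: fully open they stand 13 mm farther back than shut.
Start: joints at [-1.124, 0.423, 1.63, -0, 1.089, -0.019], TCP at [0.281, -0.558, 0.231] pointing down, gripper open.
Joint ranges: [-3, 3], [-0.9, 2.11], [0.09, 2.58], [-1.31, 4.45], [0.11, 2.69], [-2.54, 2.54]. Speed limits (rad/s): [2.39, 2.39, 3.01, 3.14, 3.14, 3.14].

## Interface

Orientations are given as a rotation vector (axis times angle).
In Python, from workcell import env gives the robot as it stands.
- The arm moves only by the tool arm_command, never from a script. Its argument "targets" is one flat list of numbers, 7 for each row, row after row: the closure, from 0 (fully open) to 1 (shut), then the shift along the tool's x, y, z in units of 25 mm (1.0 is 25 mm), then the turn, a rotation vector about the tool's x, y, z in units of 5 degrees (1.0 is 5 degrees). In form: [fingers, dx, dy, dz, rx, ry, rz, fingers, dx, dy, dz, rx, ry, rz, ...]. A call has 1 to 10 rows; each row shifts and turns the commanded pose from where the row before left it, along the tool's axes as they then stand; what a row does not reach is not made up. A row lasts 1/10 s, in which the tool goes at most 50 mm and 8.59 degrees, less where a joint would pass 70% of its speed; a pose out of reach is approached as far as the arm can. A call is refused whole if a number of a shift passes 1 or a number of a turn 1, either way. A call with a gripper value outside its range is refused whole. The fingers move at their own pace and stop on an object; "squeeze" is the grip in N (left out, the last holds). Time passes only in rows, so rows that do not move let the fingers close. It gives the time, the measured TCP pose, the force and the opening at its end, in the units of the state.
- env.observe(): the state, without advancing time (a new reading comes with each control period).
- env.read_camera(name): name is "scene" or "top"; returns a dict with "pixels" (420x560x3 uint8, red, green, blue), "camera_matrix" (3x3 intrinsics, pixels), "T" (4x4, takes a point from camera to world coordinates). Camera axes: x right, y up, looking along -z (the intrinsics and any distortion apply to the point x, -y, -z); pixel columns grow to the right and rows downward; lengths in m; the calibration is good to about 2 mm. A picture is of the moment at which its call begins. There is no depth.
- env.job_done(): hands the job in, once; it reports no verdict.
The state is a dict: "t": time; "qpos": joint angles; "dq": joint speeds; "tau": joint torques, N m; "ee_pos": TCP position; "ee_rot": TCP orientation; "force": force on the tool from outside, world axes, zero at the start; "wrist_torque": the same for the moment, N m; "opening": opening from 0.0 (shut) to 1.0 (fully open).
Only numpy, scipy, OpenCV 4.12 (cv2) and the standard library are available. Lean on these libraries where they do the work, as an engineer would, in place of code of your own. Each camera call takes 0.05 s, during which the arm holds its last target.

## Working session

There is one attempt and no reset: what is moved stays moved. The work goes in short steps, Python scripts to look and compute and a tool call to move; the robot and the scene stay as the last step left them, time stands still between calls to the robot, and variables do not carry over. Pictures are saved under pics/ and viewed, and the job is handed in when it is done.

Besides the shell and the picture viewer there is one more tool, called after "Request:" in YAML: its name, and indented under it one key for each argument. arm_command: Moves the arm, as the interface text tells. Its arguments: {"type":"object","properties":{"targets":{"type":"array"},"squeeze":{"type":"number"}},"required":["targets"]}

```bash
ls; mkdir -p pics
cat > h.py <<'E'
import numpy as np, cv2
from scipy.spatial.transform import Rotation as R
from workcell import env
def snap(name,fn):
    c=env.read_camera(name); im=cv2.cvtColor(c["pixels"],cv2.COLOR_RGB2BGR)
    cv2.imwrite("pics/"+fn+".png",im); np.savez("pics/"+fn+".npz",K=c["camera_matrix"],T=c["T"],px=im); return c
def load(fn): d=np.load("pics/"+fn+".npz"); return d
def ray(d,u,v):
    p=np.array([u,v,1.0]); r=np.linalg.inv(d["K"])@p; r=np.array([r[0],-r[1],-r[2]])
    return d["T"][:3,3], d["T"][:3,:3]@r
def atz(d,u,v,z):
    o,r=ray(d,u,v); return o+r*(z-o[2])/r[2]
def proj(d,P):
    P=np.atleast_2d(P); c=(P-d["T"][:3,3])@d["T"][:3,:3]; q=np.c_[c[:,0],-c[:,1],-c[:,2]]@d["K"].T
    return q[:,:2]/q[:,2:]
def crop(fn,x0,y0,x1,y1,s,out):
    im=load(fn)["px"][y0:y1,x0:x1]; cv2.imwrite("pics/"+out+".png",cv2.resize(im,None,fx=s,fy=s,interpolation=cv2.INTER_CUBIC))
E
python3 - <<'E'
from h import *
for n in("scene","top"):
    c=snap(n,n+"0"); print(c.keys(),c["camera_matrix"],c["T"].round(3))
print(env.observe())
E
```

```text
pics
dict_keys(['pixels', 'camera_matrix', 'T']) [[435.8574344    0.         285.44124226]
 [  0.         435.8574344  209.58339702]
 [  0.           0.           1.        ]] [[ 0.491 -0.752  0.44   0.966]
 [ 0.871  0.425 -0.245 -0.257]
 [-0.003  0.503  0.864  1.081]
 [ 0.     0.     0.     1.   ]]
dict_keys(['pixels', 'camera_matrix', 'T']) [[427.07146433   0.         276.75508318]
 [  0.         427.07146433 218.26311997]
 [  0.           0.           1.        ]] [[ 0.012  0.995 -0.097  0.36 ]
 [-1.     0.01  -0.013  0.009]
 [-0.012  0.097  0.995  1.479]
 [ 0.     0.     0.     1.   ]]
{'t': 0.1, 'qpos': array([-1.12399368e+00,  4.23773711e-01,  1.63057864e+00,  7.27609953e-06,
        1.08864963e+00, -1.90059706e-02]), 'dq': array([-0.0008956 , -0.00169106, -0.00320522,  0.00028476,  0.00082976,
        0.00044454]), 'tau': array([-1.18790787e-03, -5.58427942e+01, -2.82445103e+01, -1.21857593e-04,
        3.06247697e-03,  1.89466397e-05]), 'ee_pos': array([ 0.28052574, -0.55795943,  0.23063137]), 'ee_rot': array([-0.46576778,  1.96369335, -1.96091309]), 'force': array([ 0.23622231,  0.13832131, -0.54171636]), 'wrist_torque': array([ 0.03348128,  0.0382655 , -0.01176249]), 'opening': 0.9989425189971441}
```

View pics/scene0.png

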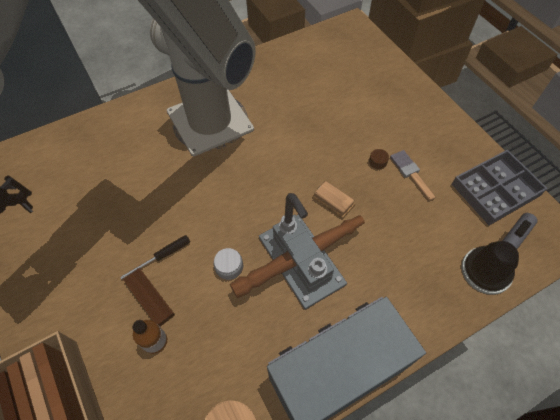

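View pics/top0.png

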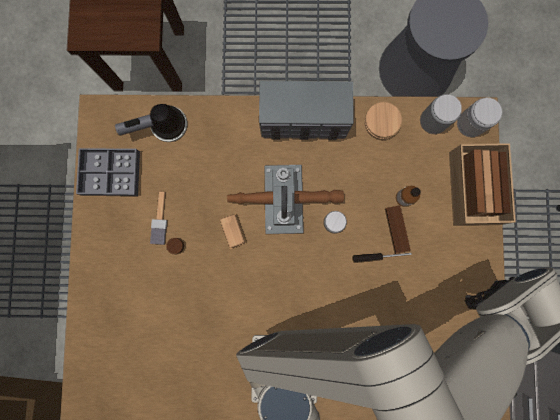

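Run:
```python
from h import *
crop("top0",245,155,325,240,8,"ct"); crop("scene0",240,180,360,300,6,"cs")
```

```text
(no output)
```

View pics/ct.png

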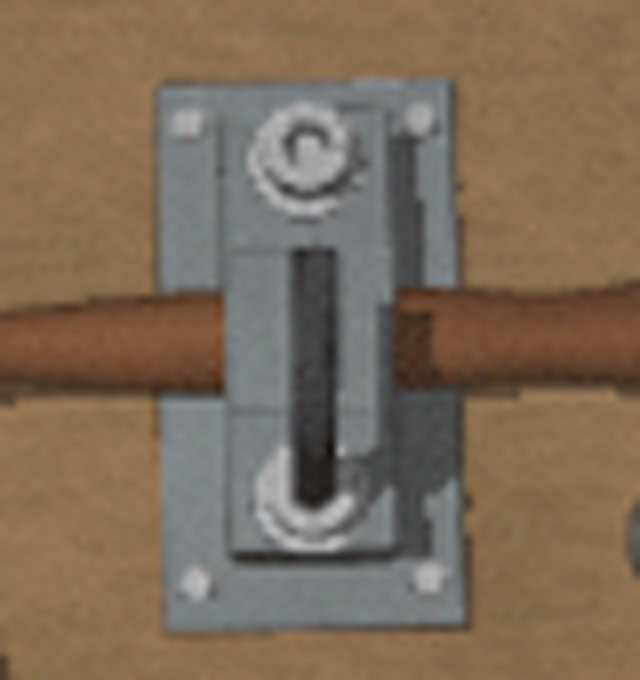

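View pics/cs.png

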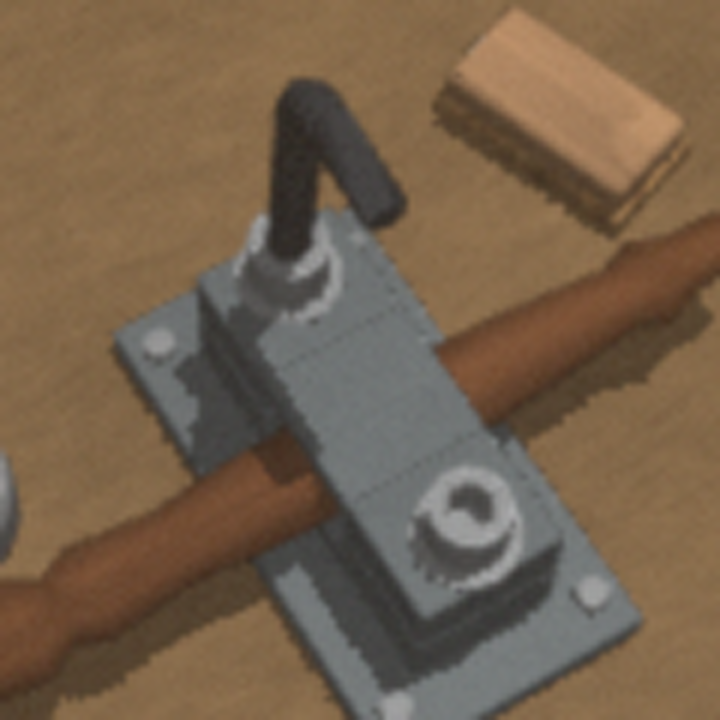

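Run:
```python
from h import *
t=load("top0");s=load("scene0")
a=atz(t,284.0,216.9,.116);b=atz(t,282.5,174.6,.116);print(a,b,np.hypot(*(b-a)[:2]),np.degrees(np.arctan2(*(b-a)[1::-1])))
print("second scene",atz(s,317.8,265.8,.116))
# key top (upper flat z=.254+.0085): far tip top edge centre (315,250)/8
print("tip",atz(t,245+314/8,155+249/8,.2625), "root",atz(t,245+314/8,155+505/8,.235))
# base corners z=.016
for u,v in((157,83),(453,80),(468,628),(165,632)): print(atz(t,245+u/8,155+v/8,.016).round(4))
```

```text
[0.49716303 0.00424861 0.116     ] [0.63477907 0.01048202 0.116     ] 0.13775713628275724 2.5934770175299073
second scene [0.64821186 0.0074267  0.116     ]
tip [0.57158473 0.00495385 0.2625    ] root [0.48159744 0.00391507 0.235     ]
[0.687  0.0732 0.016 ]
[ 0.6895 -0.0557  0.016 ]
[ 0.4507 -0.0635  0.016 ]
[0.4476 0.0663 0.016 ]
```

```bash
cat > ov.py <<'E'
from h import *
def ring(c,r,n=48):
    a=np.linspace(0,2*np.pi,n+1); return np.c_[c[0]+r*np.cos(a),c[1]+r*np.sin(a),np.full(n+1,c[2])]
def clampmodel(o,yaw):
    Rz=R.from_euler('z',yaw).as_matrix(); L=[]
    L.append(np.array([[-.05,-.065,.016],[.19,-.065,.016],[.19,.065,.016],[-.05,.065,.016],[-.05,-.065,.016]]))
    for x in(0,.14):
        for z in(.088,.116): L.append(ring((x,0,z),.018))
        L.append(ring((x,0,.116),.0104,6))
    return [l@Rz.T+np.r_[o,0] for l in L]
def keymodel(c,Rm,w=.0085):
    # boxes-ish: outline of hex section at stations along path
    a=np.radians(np.arange(0,361,60)); rr=w/np.cos(np.pi/6)
    L=[]; rings=[]
    # flats +-y -> vertices along perpendicular direction (0 deg = x)
    for z in(-.16,-.11,-.06,-.018): rings.append(np.c_[rr*np.cos(a),rr*np.sin(a),np.full(7,z)])
    for x in(.018,.04,.063): rings.append(np.c_[np.full(7,x),rr*np.sin(a),rr*np.cos(a)])
    for th in(30,60):
        th=np.radians(th);ce=np.array([.018,0,-.018]);d=np.array([-np.cos(th),0,np.sin(th)])
        rings.insert(4 if th<.6 else 5, (ce+.018*d)+rr*np.cos(a)[:,None]*(d)+rr*np.sin(a)[:,None]*np.array([0,1,0]))
    # consistent: long arm outer = -x ; make first rings outer-first
    for i in range(4): rings[i][:,0]*=-1
    G=np.array(rings); L=[g for g in G]+[G[:,k] for k in range(6)]
    return [l@np.asarray(Rm).T+c for l in L]
def draw(fn,models,box,sc,out):
    d=load(fn);x0,y0,x1,y1=box
    im=cv2.resize(d["px"][y0:y1,x0:x1],None,fx=sc,fy=sc,interpolation=cv2.INTER_CUBIC)
    for L,col in models:
        for l in L:
            p=(proj(d,l)+.5-np.array([x0,y0]))*sc
            cv2.polylines(im,[np.round(p).astype(int)],False,col,1,cv2.LINE_AA)
    cv2.imwrite("pics/"+out+".png",im)
E
python3 - <<'E'
from ov import *
o=(.4985,.0035);y=np.radians(1.6)
m=[(clampmodel(o,y),(0,255,0)),(keymodel(np.r_[o,.254],R.from_euler('z',y).as_matrix()),(0,0,255))]
draw("top0",m,(245,155,325,240),7,"ot");draw("scene0",m,(240,180,350,305),6,"os")
a=cv2.imread("pics/ot.png");b=cv2.imread("pics/os.png");print(a.shape,b.shape)
E
```

```text
(595, 560, 3) (750, 660, 3)
```

View pics/ot.png

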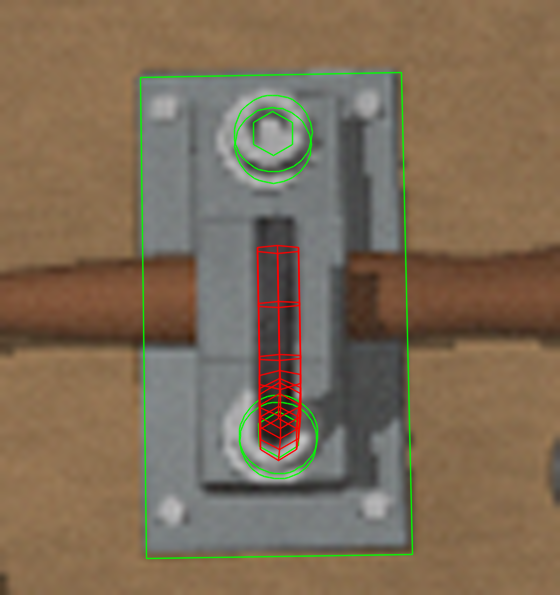

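View pics/os.png

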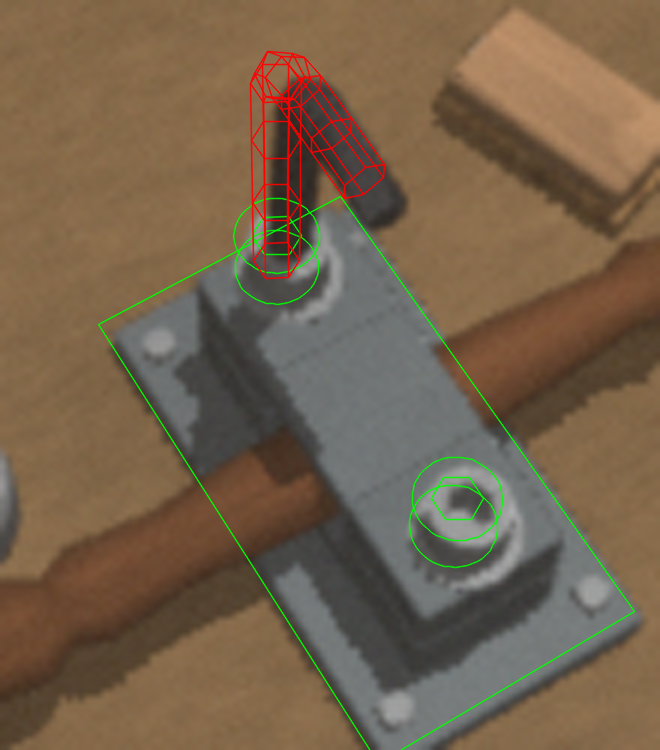

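```bash
cat >> h.py <<'E'
def st():
    s=env.observe(); M=R.from_rotvec(s["ee_rot"]).as_matrix()
    print("t %.2f"%s["t"],"q",s["qpos"].round(3),"p",s["ee_pos"].round(4),"F",s["force"].round(2),"Tq",s["wrist_torque"].round(2),"op",round(s["opening"],3))
    print("axes x",M[:,0].round(4),"y",M[:,1].round(4),"z",M[:,2].round(4))
    import json; open("log.jsonl","a").write(json.dumps([list(map(float,s["qpos"])),list(map(float,s["ee_pos"])),list(map(float,s["ee_rot"]))])+"\n")
    return s,M
E
python3 -c "
from h import *
st()"
```

```text
t 0.10 q [-1.124  0.424  1.631  0.     1.089 -0.019] p [ 0.2805 -0.558   0.2306] F [ 0.24  0.14 -0.54] Tq [ 0.03  0.04 -0.01] op 0.999
axes x [-0.8935 -0.4491 -0.    ] y [-6.0e-04  1.3e-03 -1.0e+00] z [ 0.4491 -0.8935 -0.0014]
```

Request:
arm_command:
  targets: [0, 0, -1, -1, 0, 0, 0, 0, 0, -1, -1, 0, 0, 0, 0, 0, -1, -1, 0, 0, 0, 0, 0, -1, -1, 0, 0, 0, 0, 0, -1, -1, 0, 0, 0]

```text
t: 0.6
ee_pos: [0.224, -0.4455, 0.3568]
ee_rot: [-0.466, 1.963, -1.961]
force: [-0.4, -0.8, 0.1]
opening: 1.0
```

```bash
python3 -c "
from h import *
st()"
```

```text
t 0.60 q [-1.129  0.102  1.763 -0.     1.278 -0.024] p [ 0.224  -0.4455  0.3568] F [-0.43 -0.82  0.08] Tq [ 0.   -0.02 -0.01] op 1.0
axes x [-0.8935 -0.4491  0.    ] y [-4.e-04  8.e-04 -1.e+00] z [ 0.4491 -0.8935 -0.0009]
```

Request:
arm_command:
  targets: [0, 0, 0, -1, 1, 1, 0, 0, 0, 0, -1, 1, 1, 0, 0, 0, 0, -1, 1, 1, 0, 0, 0, 0, -1, 1, 1, 0, 0, 0, 0, 0, 0, 0, 0]

```text
t: 1.1
ee_pos: [0.1901, -0.3486, 0.3404]
ee_rot: [-0.034, 1.742, -2.452]
force: [0.2, -0.1, -0.7]
opening: 0.997
```

```bash
python3 -c "
from h import *
st()"
```

```text
t 1.10 q [-1.04  -0.237  2.151 -0.104  0.896  0.471] p [ 0.1901 -0.3486  0.3404] F [ 0.19 -0.06 -0.71] Tq [0.15 0.03 0.01] op 0.997
axes x [-0.9908 -0.1215 -0.0588] y [ 0.0955 -0.3234 -0.9414] z [ 0.0954 -0.9384  0.3321]
```

```bash
cat > kin.py <<'E'
import numpy as np, json
from scipy.spatial.transform import Rotation as R
from scipy.optimize import least_squares
def fk(q,p):
    h,a,L1,e,L2,L3,d=p
    r=R.from_euler('z',q[0]); x=np.array([0,0,h])+r.apply([a,d,0])
    r=r*R.from_euler('y',q[1]); x=x+r.apply([0,0,L1])
    r=r*R.from_euler('y',q[2]); x=x+r.apply([e,0,L2])
    r=r*R.from_euler('z',q[3]); r=r*R.from_euler('y',q[4]); r=r*R.from_euler('z',q[5]); x=x+r.apply([0,0,L3])
    return x,r
def fit():
    D=[json.loads(l) for l in open("log.jsonl")]
    f=lambda p:np.concatenate([fk(q,p)[0]-np.array(x) for q,x,w in D]+[.02*(p-np.array([.4,0,.45,0,.45,.3,0]))*.01])
    s=least_squares(f,[.4,0,.45,0,.45,.3,0]); 
    M=[fk(q,s.x)[1].inv()*R.from_rotvec(w) for q,x,w in D]
    return s.x,np.abs(s.fun).max(),M
if __name__=="__main__":
    p,e,M=fit(); print(p.round(4),e); [print(m.as_matrix().round(3).tolist()) for m in M]
E
python3 kin.py
```

```text
[ 0.3124 -0.      0.5631  0.0775  0.4849  0.301   0.0119] 2.2619918507824556e-05
[[-0.0, 0.0, -1.0], [-1.0, 0.0, 0.0], [0.0, 1.0, 0.0]]
[[0.0, 0.0, -1.0], [-1.0, 0.0, 0.0], [0.0, 1.0, 0.0]]
[[0.0, -0.0, -1.0], [-1.0, -0.0, -0.0], [-0.0, 1.0, -0.0]]
```

```bash
cat >> kin.py <<'E'
P=np.array(fit()[0])
MT=R.from_matrix([[0,0,-1],[-1,0,0],[0,1,0]])
LO=np.array([-3,-.9,.09,-1.31,.11,-2.54]);HI=np.array([3,2.11,2.58,4.45,2.69,2.54])
def fkT(q):
    x,r=fk(q,P); return x,r*MT
def ik(x,Rm,q0):
    def f(q):
        y,r=fkT(q); return np.r_[(y-x)*5,(R.from_matrix(Rm).inv()*r).as_rotvec()]
    s=least_squares(f,np.clip(q0,LO+.01,HI-.01),bounds=(LO,HI)); return s.x,np.linalg.norm(s.fun)
def Rtool(y,z):
    y=np.array(y,float);y/=np.linalg.norm(y);z=np.array(z,float);z-=y*(y@z);z/=np.linalg.norm(z)
    return np.c_[np.cross(y,z),y,z]
E
python3 - <<'E'
from kin import *
s=np.array([.5,.005]); yaw=np.radians(1.5)
Z=R.from_euler('z',yaw)
np.set_printoptions(suppress=True,precision=3)
for b in(50,55,60,65):
  b=np.radians(b)
  d=Z.apply([np.cos(b),0,-np.sin(b)]);z=Z.apply([0,-1,0])
  q=np.array([0.,.2,2.3,0,.2,1.57])
  for lift in(0,.05,.1,.15):
    g=np.r_[s,.254-.06+lift]; x=g+.019*d
    best=min((ik(x,Rtool(d,z),q0) for q0 in([0.,.2,2.3,0,.2,1.57],[0,.2,2.3,3.1,.3,-1.57],[0,.2,2.3,0,.3,-1.57])),key=lambda t:t[1]); print(round(np.degrees(b)),lift,best[0],best[1])
  d2=R.from_rotvec(Z.apply([0,np.pi/2,0])).apply(d)
  for lift in(.1,.06,0):
    g=np.r_[s,.157+lift]-Z.apply([.06,0,0]);q,e=ik(g+.019*d2,Rtool(d2,z),[0.,.7,1.6,0,1.9,1.57]);print("  after",lift,q,e)
for a in(180,150,114,120,90,54):
  a=np.radians(a);r=np.array([np.cos(a),np.sin(a),0]);x=np.r_[s,.145]+.13*r
  for sg in(1,-1):
    zz=sg*np.array([-r[1],r[0],0]); q,e=ik(x,Rtool([0,0,-1],zz),[0,.2,2.,0,.9,1.5*sg]);print(np.degrees(a).round(),sg,q,e)
E
```

```text
50 0 [-0.037  0.224  2.354  2.848  0.14  -1.328] 4.4724646477724446e-14
50 0.05 [-0.061  0.089  2.302  0.786  0.11   0.72 ] 0.033664412185359927
50 0.1 [-0.037 -0.017  2.268  0.207  0.197  1.319] 2.583376625351325e-14
50 0.15 [-0.037 -0.108  2.209  0.119  0.345  1.41 ] 7.173920568100733e-16
  after 0.1 [-0.004  0.577  1.616 -0.024  1.82   1.545] 4.336624827040091e-15
  after 0.06 [-0.004  0.63   1.632 -0.024  1.751  1.547] 2.3224533009909034e-13
  after 0 [-0.004  0.716  1.645 -0.023  1.653  1.549] 1.8303741723887456e-10
55 0 [-0.062  0.201  2.286  0.807  0.11   0.693] 0.04449416125527583
55 0.05 [-0.033  0.09   2.268  0.194  0.177  1.331] 2.72593952451662e-15
55 0.1 [-0.033 -0.01   2.217  0.106  0.326  1.422] 8.077383921480308e-11
55 0.15 [-0.033 -0.093  2.157  0.075  0.468  1.455] 1.6376377644519639e-15
  after 0.1 [-0.004  0.622  1.588 -0.026  1.891  1.546] 1.139928823592335e-15
  after 0.06 [-0.004  0.675  1.601 -0.025  1.825  1.547] 6.902101077027098e-09
  after 0 [-0.004  0.761  1.609 -0.025  1.732  1.55 ] 8.603353378760633e-13
60 0 [-0.03   0.204  2.257  0.175  0.16   1.349] 1
[... 1158 characters left out ...]
15
150.0 1 [0.149 0.233 2.184 0.    0.725 2.243] 1.425653750466315e-12
150.0 -1 [ 0.149  0.233  2.184  0.     0.725 -0.899] 8.809344863741097e-10
114.0 1 [0.113 0.316 2.085 0.267 0.717 2.54 ] 0.20837558058092956
114.0 -1 [ 0.244  0.324  2.041  0.     0.777 -0.174] 1.0515114745321194e-15
120.0 1 [0.137 0.302 2.093 0.193 0.735 2.54 ] 0.15315247114841166
120.0 -1 [ 0.238  0.307  2.069 -0.     0.766 -0.286] 7.4165058627159095e-16
90.0 1 [0.039 0.364 2.103 0.603 0.561 2.54 ] 0.4028481109886339
90.0 -1 [0.241 0.392 1.927 0.    0.822 0.241] 1.4360346444118104e-11
54.0 1 [0.091 0.425 2.161 1.314 0.141 2.54 ] 0.5645058285343552
54.0 -1 [ 0.169  0.479  1.775 -0.     0.888  0.797] 9.585162097691746e-15
```

```bash
cat > plan.py <<'E'
from h import *
from kin import ik,Rtool,fkT
np.set_printoptions(suppress=True,precision=3,linewidth=150)
def plan(x1,R1,n,f=0,src=None,rate=1,show=True):
    s=env.observe()
    x0,R0,q=(s["ee_pos"],R.from_rotvec(s["ee_rot"]).as_matrix(),s["qpos"]) if src is None else src
    w=(R.from_matrix(R0).inv()*R.from_matrix(R1)).as_rotvec()/n
    rows=[];Rc=R0;xc=np.array(x0,float)
    for i in range(n):
        dx=Rc.T@(x0+(x1-x0)*(i+1)/n-xc); row=np.round(np.r_[dx/.025,np.degrees(w)/5],2); rows.append(row)
        xc=xc+Rc@(row[:3]*.025); Rc=Rc@R.from_rotvec(np.radians(row[3:]*5)).as_matrix()
        qn,e=ik(xc,Rc,q); 
        if show and (i%max(1,n//6)==0 or i==n-1 or e>1e-3): print(i,"q",qn,"e%.4f dq%.2f"%(e,np.abs(qn-q).max()),xc.round(3))
        q=qn
    for k in range(0,n,10):
        print("["+", ".join("%g, "%f+", ".join("%g"%v for v in r) for r in rows[k:k+10])+"]")
    return xc,Rc,q
E
python3 - <<'E'
from plan import *
s,M=st()
Z=R.from_euler('z',np.radians(1.5));b=np.radians(62)
d=Z.apply([np.cos(b),0,-np.sin(b)]);Rg=Rtool(d,Z.apply([0,1,0]))
x=np.array([.5005,.0055,.204])+.019*d
a=plan(x-.11*d+[0,0,.02],Rg,26)
E
```

```text
t 1.10 q [-1.04  -0.237  2.151 -0.104  0.896  0.471] p [ 0.19  -0.349  0.34 ] F [ 0.19 -0.06 -0.71] Tq [0.15 0.03 0.01] op 0.997
axes x [-0.991 -0.121 -0.059] y [ 0.096 -0.323 -0.941] z [ 0.095 -0.938  0.332]
0 q [-0.993 -0.261  2.177 -0.117  0.87   0.412] e0.0000 dq0.06 [ 0.2   -0.335  0.339]
4 q [-0.797 -0.34   2.263 -0.167  0.779  0.182] e0.0000 dq0.06 [ 0.242 -0.281  0.334]
8 q [-0.597 -0.382  2.321 -0.208  0.699 -0.053] e0.0000 dq0.06 [ 0.283 -0.226  0.328]
12 q [-0.416 -0.38   2.349 -0.219  0.627 -0.33 ] e0.0000 dq0.08 [ 0.324 -0.172  0.322]
16 q [-0.27  -0.336  2.344 -0.175  0.567 -0.682] e0.0000 dq0.10 [ 0.365 -0.118  0.317]
20 q [-0.155 -0.259  2.304 -0.076  0.539 -1.112] e0.0000 dq0.11 [ 0.406 -0.064  0.311]
24 q [-0.059 -0.158  2.227  0.034  0.562 -1.566] e0.0000 dq0.11 [ 0.447 -0.009  0.306]
25 q [-0.037 -0.129  2.202  0.056  0.576 -1.676] e0.0000 dq0.11 [0.458 0.004 0.304]
[0, -0.47, -0.08, -0.49, 0.27, -1.27, 0.2, 0, -0.52, -0.09, -0.43, 0.27, -1.27, 0.2, 0, -0.57, -0.09, -0.37, 0.27, -1.27, 0.2, 0, -0.61, -0.08, -0.3, 0.27, -1.27, 0.2, 0, -0.64, -0.08, -0.23, 0.27, -1.27, 0.2, 0, -0.66, -0.07, -0.16, 0.27, -1.27, 0.2, 0, -0.68, -0.06, -0.08, 0.27, -1.27, 0.2, 0, -0.68, -0.06, -0, 0.27, -1.27, 0.2, 0, -0.68, -0.04, 0.07, 0.27, -1.27, 0.2, 0, -0.67, -0.02, 0.15, 0.27, -1.27, 0.2]
[0, -0.64, -0.01, 0.22, 0.27, -1.27, 0.2, 0, -0.62, 0, 0.29, 0.27, -1.27, 0.2, 0, -0.58, 0.03, 0.36, 0.27, -1.27, 0.2, 0, -0.54, 0.04, 0.42, 0.27, -1.27, 0.2, 0, -0.49, 0.07, 0.47, 0.27, -1.27, 0.2, 0, -0.43, 0.08, 0.53, 0.27, -1.27, 0.2, 0, -0.37, 0.11, 0.56, 0.27, -1.27, 0.2, 0, -0.3, 0.12, 0.6, 0.27, -1.27, 0.2, 0, -0.23, 0.14, 0.63, 0.27, -1.27, 0.2, 0, -0.16, 0.16, 0.65, 0.27, -1.27, 0.2]
[0, -0.09, 0.18, 0.65, 0.27, -1.27, 0.2, 0, -0, 0.2, 0.66, 0.27, -1.27, 0.2, 0, 0.06, 0.21, 0.65, 0.27, -1.27, 0.2, 0, 0.15, 0.22, 0.63, 0.27, -1.27, 0.2, 0, 0.21, 0.23, 0.6, 0.27, -1.27, 0.2, 0, 0.29, 0.25, 0.57, 0.27, -1.27, 0.2]
```

```bash
cat >> plan.py <<'E'
YAW=np.radians(1.5);Z=R.from_euler('z',YAW);b=np.radians(62)
D=Z.apply([np.cos(b),0,-np.sin(b)]);RG=Rtool(D,Z.apply([0,1,0]))
S=np.array([.5005,.0055])
XG=np.r_[S,.204]+.019*D
E
python3 - <<'E'
from plan import *
plan(XG-.11*D+[0,0,.02],RG,34)
E
```

```text
0 q [-1.004 -0.255  2.17  -0.114  0.877  0.425] e0.0000 dq0.05 [ 0.198 -0.338  0.339]
5 q [-0.817 -0.332  2.254 -0.163  0.792  0.207] e0.0000 dq0.04 [ 0.237 -0.286  0.334]
10 q [-0.625 -0.375  2.311 -0.204  0.718 -0.013] e0.0000 dq0.04 [ 0.277 -0.234  0.329]
15 q [-0.445 -0.379  2.341 -0.224  0.651 -0.264] e0.0000 dq0.05 [ 0.316 -0.182  0.323]
20 q [-0.296 -0.346  2.342 -0.199  0.594 -0.577] e0.0000 dq0.07 [ 0.355 -0.131  0.318]
25 q [-0.178 -0.279  2.312 -0.123  0.557 -0.962] e0.0000 dq0.08 [ 0.395 -0.079  0.313]
30 q [-0.081 -0.189  2.249 -0.021  0.562 -1.388] e0.0000 dq0.09 [ 0.434 -0.027  0.308]
33 q [-0.028 -0.126  2.196  0.032  0.589 -1.64 ] e0.0000 dq0.08 [0.458 0.004 0.304]
[0, -0.36, -0.06, -0.37, 0.2, -0.97, 0.15, 0, -0.39, -0.07, -0.34, 0.2, -0.97, 0.15, 0, -0.42, -0.07, -0.31, 0.2, -0.97, 0.15, 0, -0.45, -0.06, -0.27, 0.2, -0.97, 0.15, 0, -0.46, -0.06, -0.23, 0.2, -0.97, 0.15, 0, -0.49, -0.07, -0.18, 0.2, -0.97, 0.15, 0, -0.5, -0.05, -0.15, 0.2, -0.97, 0.15, 0, -0.51, -0.06, -0.1, 0.2, -0.97, 0.15, 0, -0.51, -0.04, -0.05, 0.2, -0.97, 0.15, 0, -0.52, -0.05, -0.01, 0.2, -0.
[... 262 characters left out ...]
.02, 0.28, 0.2, -0.97, 0.15, 0, -0.41, 0.03, 0.32, 0.2, -0.97, 0.15, 0, -0.38, 0.04, 0.35, 0.2, -0.97, 0.15, 0, -0.35, 0.06, 0.39, 0.2, -0.97, 0.15]
[0, -0.32, 0.06, 0.41, 0.2, -0.97, 0.15, 0, -0.28, 0.08, 0.43, 0.2, -0.97, 0.15, 0, -0.25, 0.09, 0.46, 0.2, -0.97, 0.15, 0, -0.2, 0.1, 0.47, 0.2, -0.97, 0.15, 0, -0.16, 0.11, 0.49, 0.2, -0.97, 0.15, 0, -0.11, 0.12, 0.49, 0.2, -0.97, 0.15, 0, -0.08, 0.13, 0.5, 0.2, -0.97, 0.15, 0, -0.02, 0.14, 0.5, 0.2, -0.97, 0.15, 0, 0.01, 0.15, 0.51, 0.2, -0.97, 0.15, 0, 0.06, 0.15, 0.49, 0.2, -0.97, 0.15]
[0, 0.11, 0.17, 0.49, 0.2, -0.97, 0.15, 0, 0.14, 0.17, 0.47, 0.2, -0.97, 0.15, 0, 0.19, 0.18, 0.45, 0.2, -0.97, 0.15, 0, 0.23, 0.18, 0.44, 0.2, -0.97, 0.15]
```

Request:
arm_command:
  targets: [0, -0.36, -0.06, -0.37, 0.2, -0.97, 0.15, 0, -0.39, -0.07, -0.34, 0.2, -0.97, 0.15, 0, -0.42, -0.07, -0.31, 0.2, -0.97, 0.15, 0, -0.45, -0.06, -0.27, 0.2, -0.97, 0.15, 0, -0.46, -0.06, -0.23, 0.2, -0.97, 0.15, 0, -0.49, -0.07, -0.18, 0.2, -0.97, 0.15, 0, -0.5, -0.05, -0.15, 0.2, -0.97, 0.15, 0, -0.51, -0.06, -0.1, 0.2, -0.97, 0.15, 0, -0.51, -0.04, -0.05, 0.2, -0.97, 0.15, 0, -0.52, -0.05, -0.01, 0.2, -0.97, 0.15]

```text
t: 2.1
ee_pos: [0.2715, -0.25, 0.3329]
ee_rot: [-0.785, 1.102, -2.011]
force: [0.2, -0.9, -0.5]
opening: 1.004
```

Request:
arm_command:
  targets: [0, -0.53, -0.03, 0.03, 0.2, -0.97, 0.15, 0, -0.51, -0.03, 0.08, 0.2, -0.97, 0.15, 0, -0.51, -0.01, 0.12, 0.2, -0.97, 0.15, 0, -0.5, -0.01, 0.17, 0.2, -0.97, 0.15, 0, -0.48, 0, 0.2, 0.2, -0.97, 0.15, 0, -0.46, 0.01, 0.25, 0.2, -0.97, 0.15, 0, -0.44, 0.02, 0.28, 0.2, -0.97, 0.15, 0, -0.41, 0.03, 0.32, 0.2, -0.97, 0.15, 0, -0.38, 0.04, 0.35, 0.2, -0.97, 0.15, 0, -0.35, 0.06, 0.39, 0.2, -0.97, 0.15]

```text
t: 3.1
ee_pos: [0.3503, -0.146, 0.322]
ee_rot: [-1.261, 0.459, -1.394]
force: [0.3, -0.3, -0.2]
opening: 1.0
```

Request:
arm_command:
  targets: [0, -0.32, 0.06, 0.41, 0.2, -0.97, 0.15, 0, -0.28, 0.08, 0.43, 0.2, -0.97, 0.15, 0, -0.25, 0.09, 0.46, 0.2, -0.97, 0.15, 0, -0.2, 0.1, 0.47, 0.2, -0.97, 0.15, 0, -0.16, 0.11, 0.49, 0.2, -0.97, 0.15, 0, -0.11, 0.12, 0.49, 0.2, -0.97, 0.15, 0, -0.08, 0.13, 0.5, 0.2, -0.97, 0.15, 0, -0.02, 0.14, 0.5, 0.2, -0.97, 0.15, 0, 0.01, 0.15, 0.51, 0.2, -0.97, 0.15, 0, 0.06, 0.15, 0.49, 0.2, -0.97, 0.15]

```text
t: 4.1
ee_pos: [0.4289, -0.0419, 0.311]
ee_rot: [-1.503, -0.162, -0.67]
force: [-0.1, -0.5, 0.4]
opening: 1.001
```

Request:
arm_command:
  targets: [0, 0.11, 0.17, 0.49, 0.2, -0.97, 0.15, 0, 0.14, 0.17, 0.47, 0.2, -0.97, 0.15, 0, 0.19, 0.18, 0.45, 0.2, -0.97, 0.15, 0, 0.23, 0.18, 0.44, 0.2, -0.97, 0.15, 0, 0, 0, 0, 0, 0, 0]

```text
t: 4.6
ee_pos: [0.4612, -0.0003, 0.3068]
ee_rot: [-1.539, -0.397, -0.363]
force: [-0.5, 0.2, 0.8]
opening: 1.0
```

Run:
```python
from ov import *
from plan import *
st(); snap("top","top1");snap("scene","scene1")
plan(XG,RG,7)
crop("top1",225,140,345,250,6,"ct1"); crop("scene1",230,150,350,290,5,"cs1")
```

```text
t 4.60 q [-0.041 -0.124  2.188  0.041  0.593 -1.663] p [ 0.461 -0.     0.307] F [-0.45  0.22  0.83] Tq [-0.01  0.24 -0.02] op 1.0
axes x [0.885 0.022 0.466] y [ 0.466  0.003 -0.885] z [-0.021  1.    -0.007]
0 q [-0.04  -0.086  2.202  0.044  0.542 -1.663] e0.0000 dq0.05 [0.467 0.    0.289]
1 q [-0.038 -0.043  2.21   0.051  0.49  -1.669] e0.0000 dq0.05 [0.474 0.001 0.272]
2 q [-0.036 -0.     2.218  0.058  0.439 -1.676] e0.0000 dq0.05 [0.481 0.002 0.255]
3 q [-0.034  0.045  2.223  0.068  0.388 -1.685] e0.0000 dq0.05 [0.488 0.003 0.238]
4 q [-0.033  0.09   2.227  0.08   0.338 -1.698] e0.0000 dq0.05 [0.495 0.004 0.221]
5 q [-0.031  0.136  2.229  0.097  0.289 -1.714] e0.0000 dq0.05 [0.502 0.005 0.204]
6 q [-0.029  0.183  2.23   0.12   0.241 -1.737] e0.0000 dq0.05 [0.509 0.006 0.187]
[0, -0.07, 0.73, 0.04, 0.02, -0.01, -0.01, 0, -0.06, 0.74, 0.03, 0.02, -0.01, -0.01, 0, -0.07, 0.73, 0.04, 0.02, -0.01, -0.01, 0, -0.06, 0.74, 0.03, 0.02, -0.01, -0.01, 0, -0.07, 0.73, 0.03, 0.02, -0.01, -0.01, 0, -0.07, 0.74, 0.03, 0.02, -0.01, -0.01, 0, -0.07, 0.73, 0.03, 0.02, -0.01, -0.01]
```

View pics/ct1.png

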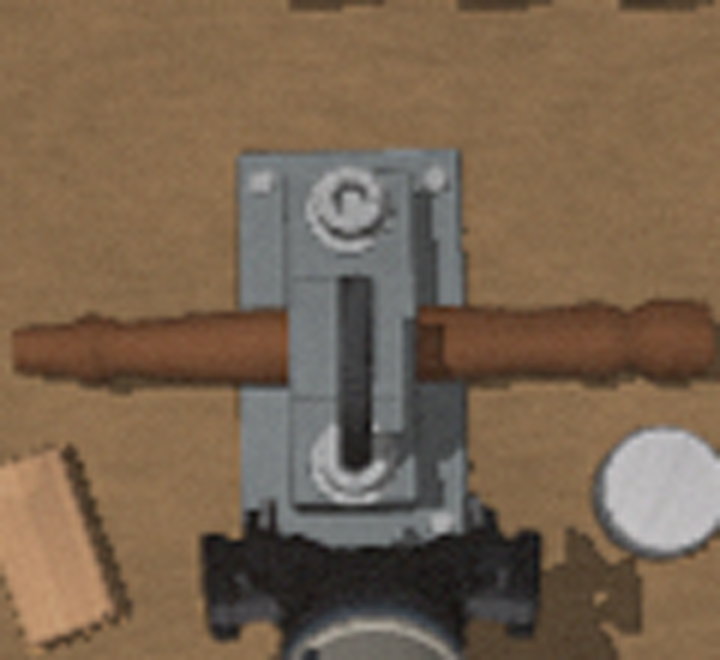

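View pics/cs1.png

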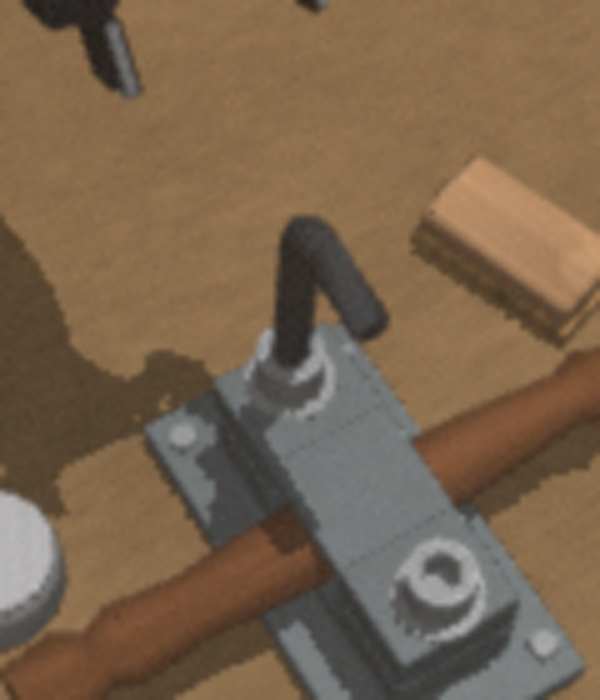

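Request:
arm_command:
  targets: [0, -0.07, 0.73, 0.04, 0.02, -0.01, -0.01, 0, -0.06, 0.74, 0.03, 0.02, -0.01, -0.01, 0, -0.07, 0.73, 0.04, 0.02, -0.01, -0.01, 0, -0.06, 0.74, 0.03, 0.02, -0.01, -0.01, 0, -0.07, 0.73, 0.03, 0.02, -0.01, -0.01, 0, -0.07, 0.74, 0.03, 0.02, -0.01, -0.01, 0, -0.07, 0.73, 0.03, 0.02, -0.01, -0.01, 0, 0, 0, 0, 0, 0, 0]

```text
t: 5.5
ee_pos: [0.5084, 0.0055, 0.1856]
ee_rot: [-1.528, -0.403, -0.36]
force: [0.5, 0.1, 0.7]
opening: 1.001
```

Run:
```python
from ov import *
from plan import *
s,M=st(); snap("top","top2");snap("scene","scene2")
p=s["ee_pos"]; x,y,z=M.T
# finger outline model: TCP line, pad tips at +-0.0425, plus pad box 22mm wide
L=[np.array([p-.0425*z,p+.0425*z]),]
for sg in(-1,1):
    c=p+sg*.0425*z; L.append(np.array([c-.011*x,c+.011*x,c+.011*x-.03*y,c-.011*x-.03*y,c-.011*x]))
key=keymodel(np.r_[S,.254],Z.as_matrix())
draw("top2",[(L,(0,255,255)),(key,(0,0,255)),(clampmodel(S,YAW),(0,255,0))],(235,160,335,245),7,"ct2")
draw("scene2",[(L,(0,255,255)),(key,(0,0,255)),(clampmodel(S,YAW),(0,255,0))],(240,170,350,290),6,"cs2")
```

```text
t 5.50 q [-0.03   0.185  2.231  0.121  0.241 -1.738] p [0.508 0.005 0.186] F [0.51 0.07 0.71] Tq [-0.01  0.16 -0.01] op 1.001
axes x [0.883 0.024 0.468] y [ 0.468  0.015 -0.884] z [-0.028  1.     0.002]
```

View pics/ct2.png

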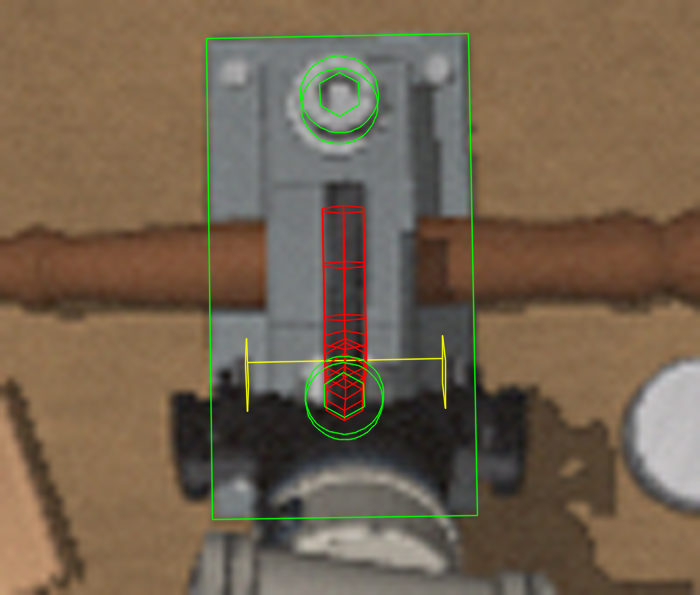

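View pics/cs2.png

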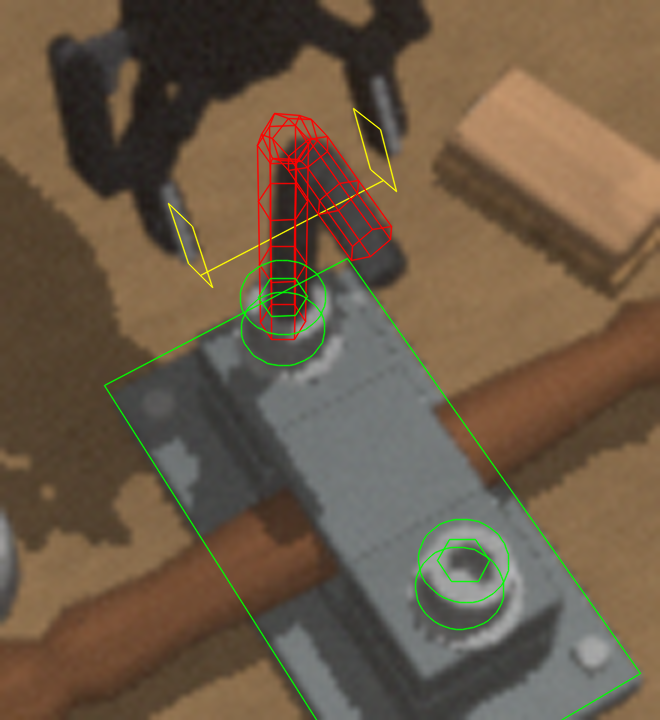

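Run:
```python
from ov import *
from plan import *
def mk(S,yaw,lean,roll=0):
    Rm=(R.from_euler('z',yaw)*R.from_euler('x',roll)*R.from_euler('y',lean)).as_matrix()
    c=np.r_[S,.105]+Rm@[0,0,.149]
    return keymodel(c,Rm)
ims=[]
for i,(S1,ln) in enumerate((((.5005,.0065),3),((.5025,.0065),3),((.5025,.0065),4.5))):
    m=[(mk(np.array(S1),np.radians(.8),np.radians(ln)),(0,0,255)),(clampmodel(S1,YAW),(0,255,0))]
    draw("top0",m,(260,170,305,230),8,"a");draw("scene0",m,(260,180,345,290),4,"b")
    a=cv2.imread("pics/a.png");b=cv2.imread("pics/b.png")
    h=max(a.shape[0],b.shape[0]); ims.append(np.vstack([np.pad(a,((0,h-a.shape[0]),(0,0),(0,0))),]));ims.append(np.pad(b,((0,h-b.shape[0]),(0,0),(0,0))))
big=np.hstack(ims);print(big.shape)
cv2.imwrite("pics/f1.png",np.hstack(ims[:2]));cv2.imwrite("pics/f2.png",np.hstack(ims[2:4]));cv2.imwrite("pics/f3.png",np.hstack(ims[4:]))
```

```text
(480, 2100, 3)
```

View pics/f2.png

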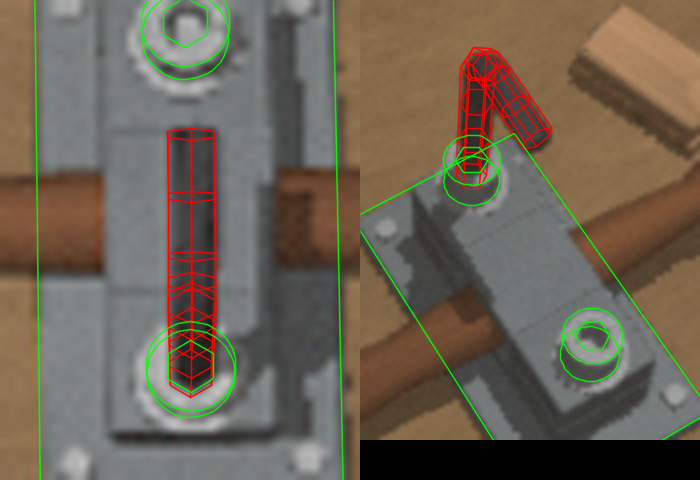

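View pics/f3.png

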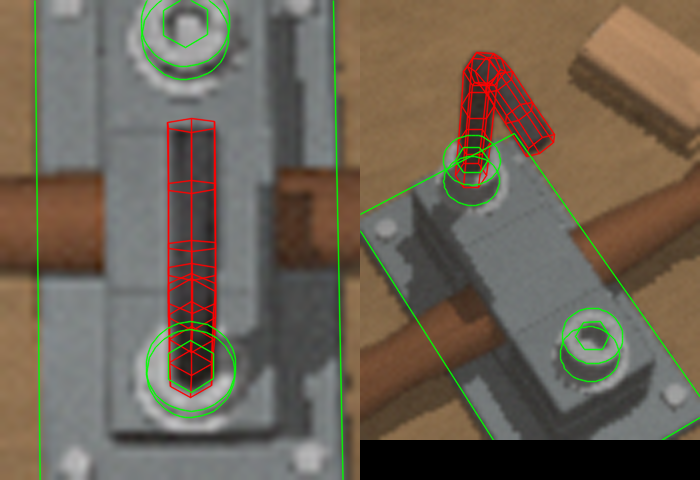

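```bash
sed -i 's/^S=.*/S=np.array([.5025,.0065])/' plan.py
python3 - <<'E'
from plan import *
plan(np.array([.508,.0065,.203])+.019*D,RG,2)
E
```

```text
0 q [-0.027  0.189  2.222  0.11   0.244 -1.725] e0.0000 dq0.01 [0.513 0.006 0.187]
1 q [-0.024  0.196  2.214  0.101  0.245 -1.713] e0.0000 dq0.01 [0.517 0.007 0.186]
[0, 0.13, 0.1, 0.02, -0.01, 0.01, 0.01, 0, 0.13, 0.1, 0.02, -0.01, 0.01, 0.01]
```

Request:
arm_command:
  targets: [0, 0.13, 0.1, 0.02, -0.01, 0.01, 0.01, 0, 0.13, 0.1, 0.02, -0.01, 0.01, 0.01, 0.4, 0, 0, 0, 0, 0, 0, 0.6, 0, 0, 0, 0, 0, 0, 0.7, 0, 0, 0, 0, 0, 0, 0.75, 0, 0, 0, 0, 0, 0, 0.8, 0, 0, 0, 0, 0, 0, 1, 0, 0, 0, 0, 0, 0, 1, 0, 0, 0, 0, 0, 0]
  squeeze: 60

```text
t: 6.5
ee_pos: [0.5175, 0.007, 0.1863]
ee_rot: [-1.529, -0.404, -0.362]
force: [-1.8, -0.8, 2.7]
opening: 0.186
```

Run:
```python
from ov import *
from plan import *
s,M=st(); snap("top","top3");snap("scene","scene3")
crop("top3",235,160,335,245,6,"ct3");crop("scene3",240,170,350,290,6,"cs3")
```

```text
t 6.50 q [-0.024  0.196  2.214  0.101  0.244 -1.714] p [0.517 0.007 0.186] F [-1.77 -0.8   2.71] Tq [-0.08  0.26 -0.06] op 0.186
axes x [0.882 0.024 0.47 ] y [ 0.47   0.013 -0.883] z [-0.028  1.     0.   ]
```

View pics/cs3.png

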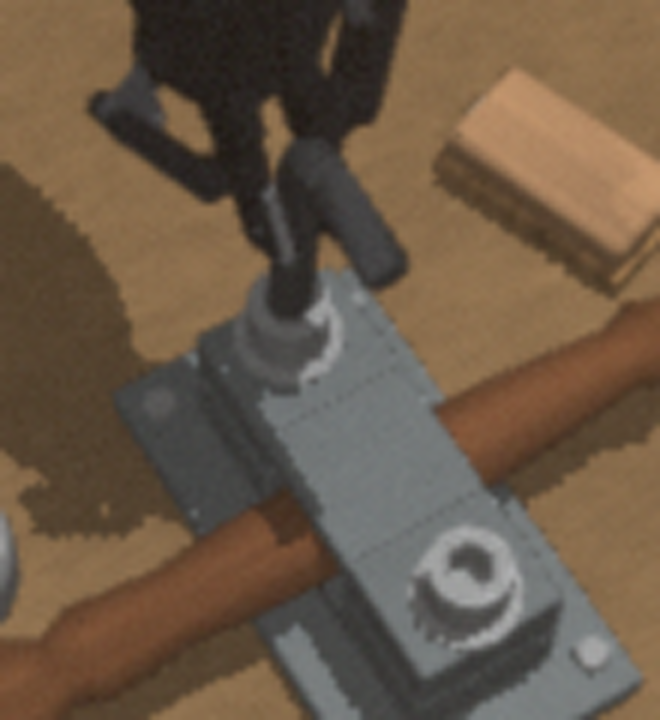

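Request:
arm_command:
  targets: [1, 0.09, -0.18, 0, 0, 0, 0, 1, 0.14, -0.26, 0, 0, 0, 0, 1, 0.23, -0.44, 0, 0, 0, 0, 1, 0.23, -0.44, 0, 0, 0, 0, 1, 0.47, -0.88, 0, 0, 0, 0, 1, 0.47, -0.88, 0, 0, 0, 0, 1, 0.47, -0.88, 0, 0, 0, 0, 1, 0.47, -0.88, 0, 0, 0, 0, 1, 0.23, -0.44, 0, 0, 0, 0, 1, 0, 0, 0, 0, 0, 0]

```text
t: 7.6
ee_pos: [0.5177, 0.007, 0.3379]
ee_rot: [-1.529, -0.407, -0.364]
force: [-0.3, 0.1, -3.6]
opening: 0.188
```

Run:
```python
from ov import *
from plan import *
s,M=st(); snap("top","top4");snap("scene","scene4")
crop("top4",235,140,335,245,6,"ct4");crop("scene4",240,130,350,250,6,"cs4")
```

```text
t 7.60 q [-0.024 -0.06   2.058  0.04   0.653 -1.648] p [0.518 0.007 0.338] F [-0.31  0.11 -3.62] Tq [-0.03  0.55 -0.02] op 0.188
axes x [0.881 0.024 0.473] y [ 0.472  0.013 -0.881] z [-0.028  1.     0.   ]
```

View pics/cs4.png

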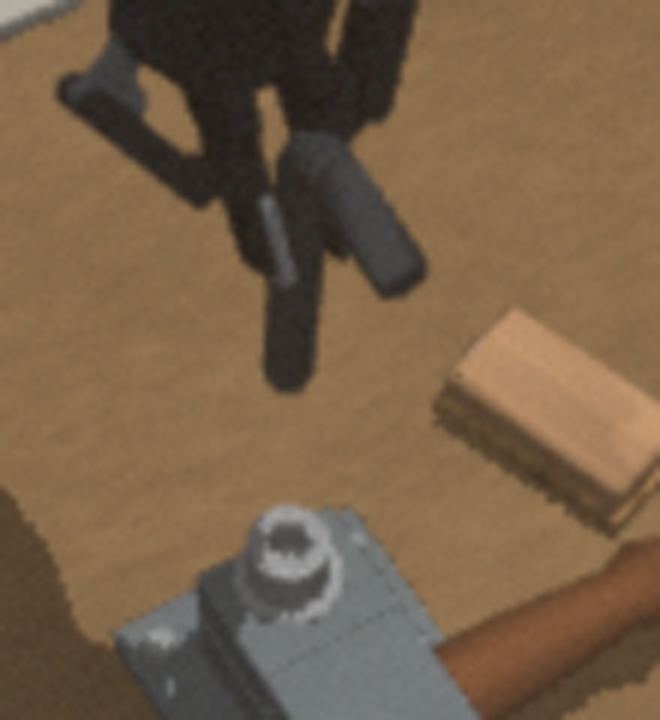

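View pics/ct4.png

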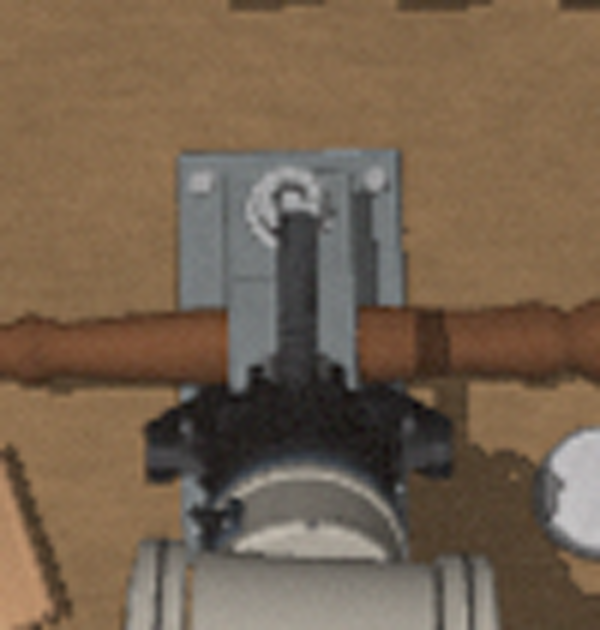

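```bash
cat > fitk.py <<'E'
from ov import *
from plan import *
def inTool(c,Rm,p,M): return M.T@(c-p), M.T@Rm
E
python3 - <<'E'
from fitk import *
s=env.observe();p=s["ee_pos"];M=R.from_rotvec(s["ee_rot"]).as_matrix()
for i,ln in enumerate((2,3,4)):
    ln=np.radians(ln);Rm=R.from_euler('z',YAW).as_matrix()@R.from_euler('y',ln).as_matrix()
    c=np.array([.5025,.007,.105])+Rm@[0,0,.149]+[.0002,0,.1516]
    m=[(keymodel(c,Rm),(0,0,255)),(clampmodel(S,YAW),(0,255,0))]
    draw("top4",m,(270,165,300,215),10,"a");draw("scene4",m,(270,140,330,240),5,"b")
    a=cv2.imread("pics/a.png");b=cv2.imread("pics/b.png");cv2.imwrite("pics/g%d.png"%i,np.hstack([a,b]))
cv2.imwrite("pics/g.png",np.hstack([cv2.imread("pics/g%d.png"%i) for i in (1,2)])[:, :])
print(cv2.imread("pics/g.png").shape)
E
```

```text
(500, 1200, 3)
```

View pics/g.png

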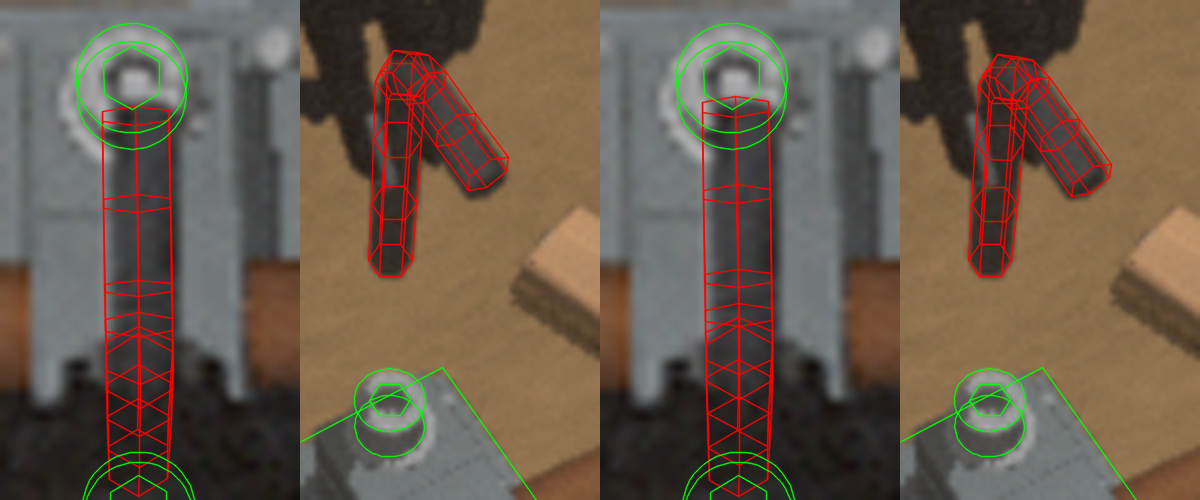

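```bash
cat >> fitk.py <<'E'
import json
def planpath(poses,f=1,src=None):
    s=env.observe(); q=s["qpos"];xc=s["ee_pos"].copy();Rc=R.from_rotvec(s["ee_rot"]).as_matrix();rows=[]
    for i,(x,Rt) in enumerate(poses):
        row=np.round(np.r_[Rc.T@(x-xc)/.025,np.degrees((R.from_matrix(Rc).inv()*R.from_matrix(Rt)).as_rotvec())/5],2);rows.append(row)
        xc=xc+Rc@(row[:3]*.025);Rc=Rc@R.from_rotvec(np.radians(row[3:]*5)).as_matrix()
        qn,e=ik(xc,Rc,q)
        if i%4==0 or i==len(poses)-1 or e>1e-3 or np.abs(row).max()>1: print(i,qn,"e%.4f dq%.2f max%.2f"%(e,np.abs(qn-q).max(),np.abs(row).max()),xc)
        q=qn
    for k in range(0,len(rows),10):
        print("["+", ".join("%g, "%f+", ".join("%g"%(v+0) for v in r) for r in rows[k:k+10])+"]")
def keypath(c0,R0,c1,R1,n,G):
    # G=(cT,RT): key pose in tool
    w=(R.from_matrix(R0).inv()*R.from_matrix(R1)).as_rotvec();out=[]
    for i in range(1,n+1):
        c=c0+(c1-c0)*i/n;Rk=R0@R.from_rotvec(w*i/n).as_matrix()
        Rt=Rk@G[1].T; out.append((c-Rt@G[0],Rt))
    return out
def saveG(G): json.dump([G[0].tolist(),G[1].tolist()],open("G.json","w"))
def loadG(): a=json.load(open("G.json"));return np.array(a[0]),np.array(a[1])
def cur():
    s=env.observe();return s["ee_pos"],R.from_rotvec(s["ee_rot"]).as_matrix()
def keynow(G): p,M=cur();return p+M@G[0],M@G[1]
E
python3 - <<'E'
from fitk import *
p,M=cur()
Rm=R.from_euler('z',np.radians(1.6)).as_matrix()@R.from_euler('y',np.radians(3.3)).as_matrix()
c=np.array([.5025,.007,.105])+Rm@[0,0,.149]+[.0002,0,.1516]
G=inTool(c,Rm,p,M);saveG(G);print(c,G[0])
R1=(R.from_euler('z',YAW)*R.from_euler('y',np.pi/2)).as_matrix()
planpath(keypath(c,Rm,np.r_[S,.32],R1,19,G))
E
```

```text
[0.511 0.007 0.405] [ 0.028 -0.065  0.   ]
0 [-0.022 -0.036  2.027  0.03   0.743 -1.637] e0.0000 dq0.09 max0.91 [0.51  0.007 0.33 ]
4 [-0.015  0.074  1.892  0.005  1.086 -1.614] e0.0000 dq0.08 max0.91 [0.486 0.006 0.316]
8 [-0.009  0.21   1.764 -0.007  1.396 -1.604] e0.0000 dq0.07 max0.91 [0.465 0.005 0.308]
12 [-0.005  0.359  1.651 -0.016  1.68  -1.599] e0.0000 dq0.07 max0.91 [0.447 0.005 0.307]
16 [-0.002  0.512  1.556 -0.023  1.939 -1.597] e0.0000 dq0.06 max0.91 [0.436 0.004 0.309]
18 [-0.001  0.588  1.518 -0.027  2.061 -1.597] e0.0000 dq0.06 max0.91 [0.433 0.004 0.311]
[1, -0.3, 0.05, 0, 0, 0, 0.91, 1, -0.29, 0.06, 0, 0, 0, 0.92, 1, -0.28, 0.07, 0, 0, 0, 0.91, 1, -0.26, 0.07, 0, 0, 0.01, 0.91, 1, -0.25, 0.07, -0.01, 0, 0, 0.91, 1, -0.24, 0.08, 0, 0, 0, 0.92, 1, -0.22, 0.08, 0, 0, 0, 0.91, 1, -0.21, 0.08, 0, 0, 0, 0.91, 1, -0.19, 0.09, 0, 0, 0, 0.91, 1, -0.18, 0.08, 0, 0, 0, 0.92]
[1, -0.17, 0.07, 0, 0, 0.01, 0.91, 1, -0.15, 0.08, 0, 0, 0, 0.91, 1, -0.14, 0.07, 0, 0, 0, 0.91, 1, -0.12, 0.06, -0.01, 0, 0, 0.92, 1, -0.11, 0.06, 0, 0, 0, 0.91, 1, -0.1, 0.05, 0, 0, 0, 0.91, 1, -0.09, 0.04, 0, 0, 0.01, 0.91, 1, -0.07, 0.03, 0, 0, 0, 0.92, 1, -0.07, 0.02, 0, -0.01, 0, 0.91]
```

Request:
arm_command:
  targets: [1, -0.3, 0.05, 0, 0, 0, 0.91, 1, -0.29, 0.06, 0, 0, 0, 0.92, 1, -0.28, 0.07, 0, 0, 0, 0.91, 1, -0.26, 0.07, 0, 0, 0.01, 0.91, 1, -0.25, 0.07, -0.01, 0, 0, 0.91, 1, -0.24, 0.08, 0, 0, 0, 0.92, 1, -0.22, 0.08, 0, 0, 0, 0.91, 1, -0.21, 0.08, 0, 0, 0, 0.91, 1, -0.19, 0.09, 0, 0, 0, 0.91, 1, -0.18, 0.08, 0, 0, 0, 0.92]

```text
t: 8.7
ee_pos: [0.4603, 0.0053, 0.3067]
ee_rot: [-1.56, 0.225, 0.266]
force: [-0.1, -0.1, -2.9]
opening: 0.187
```

Request:
arm_command:
  targets: [1, -0.17, 0.07, 0, 0, 0.01, 0.91, 1, -0.15, 0.08, 0, 0, 0, 0.91, 1, -0.14, 0.07, 0, 0, 0, 0.91, 1, -0.12, 0.06, -0.01, 0, 0, 0.92, 1, -0.11, 0.06, 0, 0, 0, 0.91, 1, -0.1, 0.05, 0, 0, 0, 0.91, 1, -0.09, 0.04, 0, 0, 0.01, 0.91, 1, -0.07, 0.03, 0, 0, 0, 0.92, 1, -0.07, 0.02, 0, -0.01, 0, 0.91, 1, 0, 0, 0, 0, 0, 0]

```text
t: 9.7
ee_pos: [0.4334, 0.0043, 0.3084]
ee_rot: [-1.432, 0.785, 0.821]
force: [0.5, -0.2, -3.7]
opening: 0.187
```

Run:
```python
from fitk import *
st(); G=loadG();c,Rk=keynow(G);print(c,Rk)
R1=(R.from_euler('z',YAW)*R.from_euler('y',np.pi/2)).as_matrix()
planpath(keypath(c,Rk,np.r_[S,.215],R1,6,G))
```

```text
t 9.70 q [-0.001  0.593  1.517 -0.027  2.06  -1.597] p [0.433 0.004 0.308] F [ 0.5  -0.16 -3.73] Tq [ 0.04 -0.93  0.01] op 0.187
axes x [ 0.516  0.013 -0.857] y [-0.856 -0.023 -0.516] z [-0.026  1.    -0.001]
[0.503 0.007 0.317] [[-0.003 -0.027  1.   ]
 [-0.     1.     0.027]
 [-1.    -0.    -0.003]]
0 [-0.001  0.613  1.526 -0.026  2.03  -1.596] e0.0000 dq0.03 max0.58 [0.433 0.004 0.291]
4 [-0.001  0.697  1.553 -0.025  1.917 -1.593] e0.0000 dq0.03 max0.58 [0.433 0.004 0.223]
5 [-0.002  0.72   1.558 -0.024  1.889 -1.592] e0.0000 dq0.03 max0.58 [0.433 0.004 0.206]
[1, 0.58, 0.36, 0, 0, 0, -0.01, 1, 0.58, 0.36, 0, 0, 0, 0, 1, 0.59, 0.35, 0, 0, 0, -0.01, 1, 0.58, 0.36, 0, 0, 0, 0, 1, 0.58, 0.36, 0, 0, 0, -0.01, 1, 0.58, 0.36, 0, 0.01, 0, -0.01]
```

Request:
arm_command:
  targets: [1, 0.58, 0.36, 0, 0, 0, -0.01, 1, 0.58, 0.36, 0, 0, 0, 0, 1, 0.59, 0.35, 0, 0, 0, -0.01, 1, 0.58, 0.36, 0, 0, 0, 0, 1, 0.58, 0.36, 0, 0, 0, -0.01, 1, 0.58, 0.36, 0, 0.01, 0, -0.01, 1, 0, 0, 0, 0, 0, 0]

```text
t: 10.4
ee_pos: [0.4322, 0.0042, 0.2067]
ee_rot: [-1.432, 0.781, 0.817]
force: [-0.9, -0.5, -4.0]
opening: 0.188
```

```bash
cat > look.py <<'E'
import sys
from fitk import *
n=sys.argv[1]
s,M=st(); snap("top","top"+n);snap("scene","scene"+n)
G=loadG();c,Rk=keynow(G);print("corner",c,"tip",c+Rk@[.063,0,0]);print(Rk)
m=[(keymodel(c,Rk),(0,0,255)),(clampmodel(S,YAW),(0,255,0))]
for nm,mm in(("",m),("r",[])):
    draw("top"+n,mm,(255,175,315,255),7,"a");draw("scene"+n,mm,(235,165,325,245),7,"b")
    a=cv2.imread("pics/a.png");b=cv2.imread("pics/b.png");cv2.imwrite("pics/L%s%s.png"%(n,nm),np.hstack([a,b][:]) if nm=="" else b)
E
python3 look.py 5
```

```text
t 10.40 q [-0.002  0.718  1.559 -0.024  1.889 -1.592] p [0.432 0.004 0.207] F [-0.93 -0.46 -3.96] Tq [ 0.02 -0.92 -0.03] op 0.188
axes x [ 0.52   0.013 -0.854] y [-0.854 -0.022 -0.52 ] z [-0.025  1.    -0.   ]
corner [0.503 0.006 0.218] tip [0.503 0.006 0.155]
[[ 0.004 -0.026  1.   ]
 [ 0.     1.     0.026]
 [-1.     0.     0.004]]
```

View pics/L5.png

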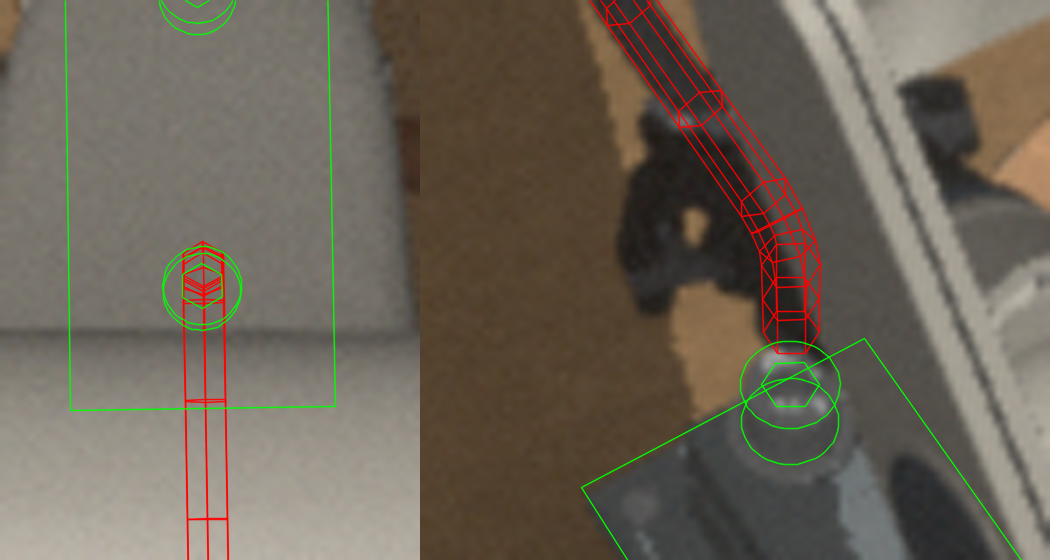

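View pics/L5r.png

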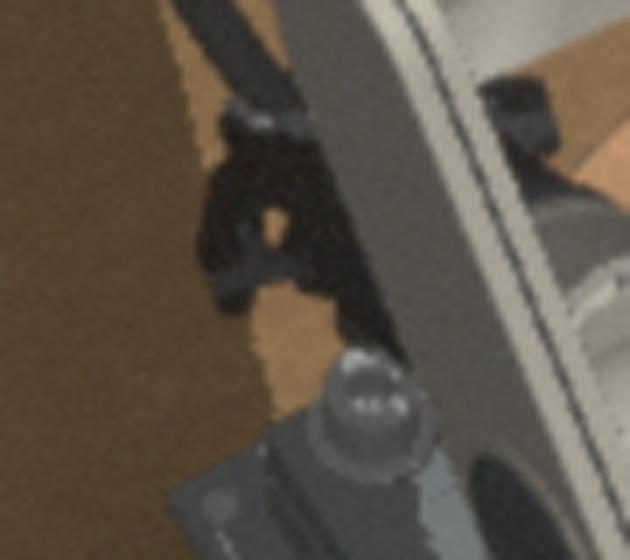

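Run:
```python
from fitk import *
d=load("scene4")
im=cv2.resize(d["px"][205:245,270:310],None,fx=14,fy=14,interpolation=cv2.INTER_CUBIC);
im2=im.copy()
for l in clampmodel(S,YAW)[1:4]:
    p=(proj(d,l)+.5-[270,205])*14; cv2.polylines(im2,[np.round(p).astype(int)],False,(0,255,0),1,cv2.LINE_AA)
cv2.imwrite("pics/hole.png",np.hstack([im,im2])[:, :])
```

```text
(no output)
```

View pics/hole.png

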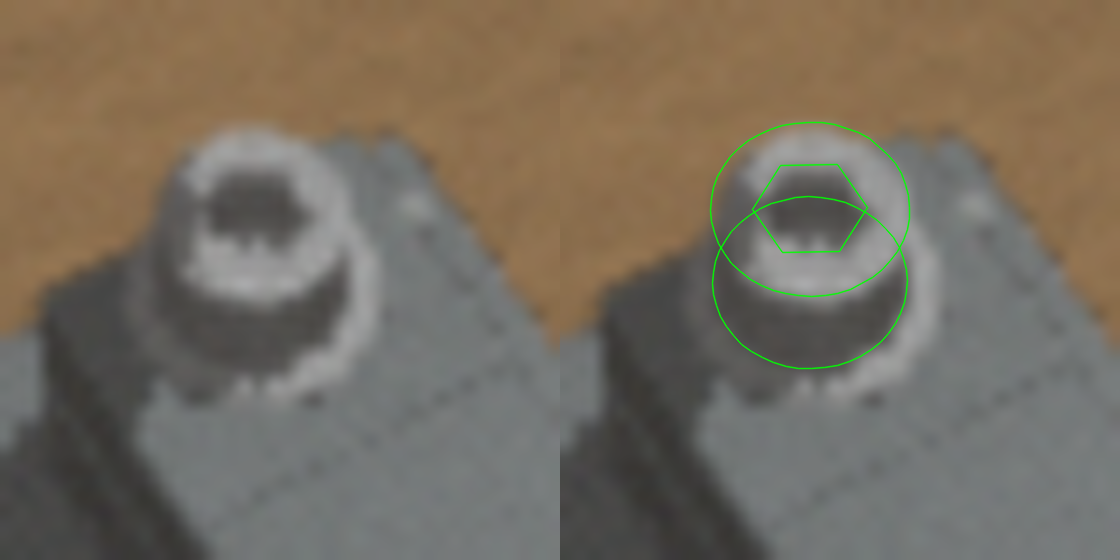

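Request:
arm_command:
  targets: [1, 0.34, 0.21, 0.02, 0, 0, 0, 1, 0.34, 0.21, 0, 0, 0, 0, 1, 0.34, 0.21, 0, 0, 0, 0, 1, 0.1, 0.06, 0, 0, 0, 0, 1, 0.1, 0.06, 0, 0, 0, 0, 1, 0.07, 0.04, 0, 0, 0, 0, 1, 0, 0, 0, 0, 0, 0]

```text
t: 11.2
ee_pos: [0.4332, 0.0047, 0.1714]
ee_rot: [-1.433, 0.779, 0.815]
force: [-0.9, 0.7, -2.6]
opening: 0.191
```

```bash
python3 look.py 6
```

```text
t 11.20 q [-0.001  0.766  1.562 -0.023  1.834 -1.59 ] p [0.433 0.005 0.171] F [-0.87  0.75 -2.65] Tq [ 0.02 -0.72 -0.02] op 0.191
axes x [ 0.522  0.013 -0.853] y [-0.852 -0.022 -0.522] z [-0.025  1.    -0.   ]
corner [0.503 0.007 0.181] tip [0.504 0.007 0.118]
[[ 0.005 -0.026  1.   ]
 [ 0.     1.     0.026]
 [-1.     0.     0.005]]
```

View pics/L6.png

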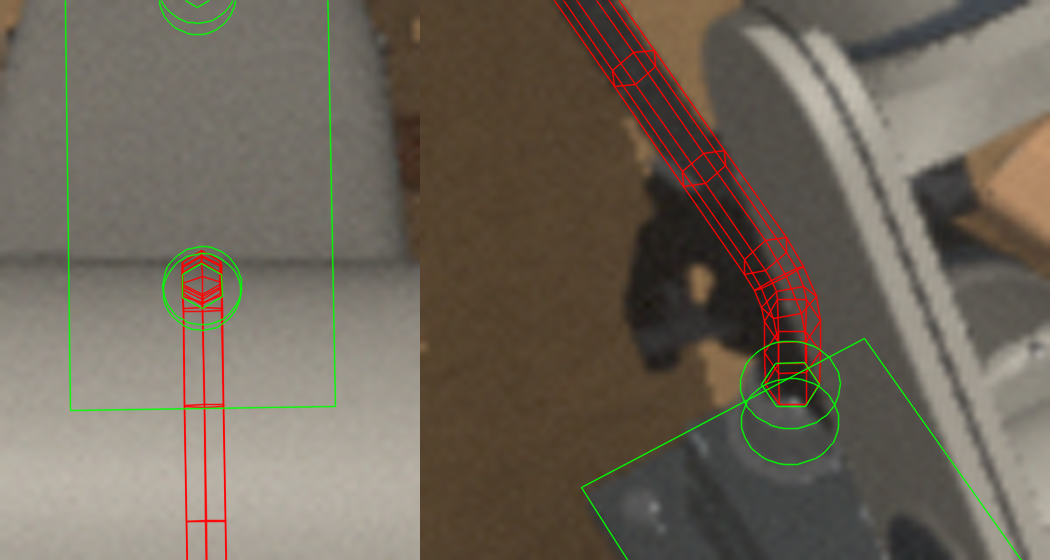

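Request:
arm_command:
  targets: [1, 0.05, 0.03, 0, 0, 0, 0, 1, 0.05, 0.03, 0, 0, 0, 0]

```text
t: 11.5
ee_pos: [0.4328, 0.0047, 0.1704]
ee_rot: [-1.432, 0.781, 0.817]
force: [-2.5, 1.2, 16.8]
opening: 0.192
```

```bash
cat > q.py <<'E'
from fitk import *
s=env.observe();G=loadG();c,Rk=keynow(G);print("t",s["t"],"F",s["force"].round(1),"Tq",s["wrist_torque"].round(2),"p",s["ee_pos"].round(4),"tip",(c+Rk@[.063,0,0]).round(4),"op",round(s["opening"],3))
E
python3 q.py
```

```text
t 11.5 F [-2.5  1.2 16.8] Tq [-0.01  1.26 -0.06] p [0.433 0.005 0.17 ] tip [0.503 0.007 0.117] op 0.192
```

Request:
arm_command:
  targets: [1, -0.05, -0.03, 0, 0, 0, 0, 1, -0.04, 0.07, 0.02, 0, 0, 0, 1, 0.05, 0.03, 0, 0, 0, 0, 1, 0, 0, 0, 0, 0, 0]

```text
t: 11.9
ee_pos: [0.4311, 0.005, 0.1696]
ee_rot: [-1.433, 0.78, 0.815]
force: [-0.2, -1.5, 10.2]
opening: 0.189
```

```bash
python3 q.py
```

```text
t 11.9 F [-0.2 -1.5 10.2] Tq [-0.15  0.38  0.03] p [0.431 0.005 0.17 ] tip [0.501 0.007 0.116] op 0.189
```

Request:
arm_command:
  targets: [1, -0.04, -0.02, 0, 0, 0, 0, 1, -0.03, 0.05, 0, 0, 0, 0, 1, 0.05, 0.03, 0, 0, 0, 0, 1, 0, 0, 0, 0, 0, 0]

```text
t: 12.3
ee_pos: [0.4293, 0.005, 0.1688]
ee_rot: [-1.433, 0.78, 0.816]
force: [0.1, -1.7, 8.9]
opening: 0.187
```

```bash
python3 q.py
```

```text
t 12.3 F [ 0.1 -1.7  8.9] Tq [-0.21  0.19  0.1 ] p [0.429 0.005 0.169] tip [0.499 0.007 0.115] op 0.187
```

Request:
arm_command:
  targets: [1, -0.03, -0.02, 0, 0, 0, 0, 1, 0, 0, -0.05, 0, 0, 0, 1, 0.05, 0.03, 0, 0, 0, 0, 1, 0, 0, 0, 0, 0, 0]

```text
t: 12.7
ee_pos: [0.4289, 0.004, 0.1685]
ee_rot: [-1.432, 0.781, 0.817]
force: [-2.0, 1.7, 12.2]
opening: 0.184
```

```bash
python3 q.py; python3 look.py 7 >/dev/null
```

```text
t 12.7 F [-2.   1.7 12.2] Tq [ 0.03  0.73 -0.05] p [0.429 0.004 0.169] tip [0.499 0.006 0.115] op 0.184
```

View pics/L7r.png

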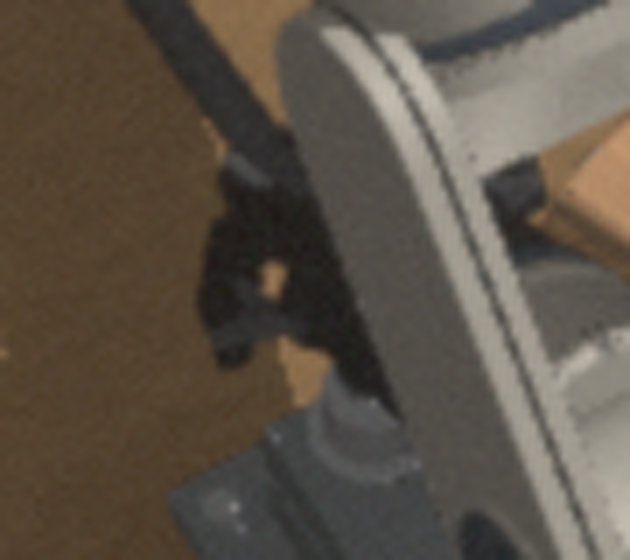

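View pics/L7.png

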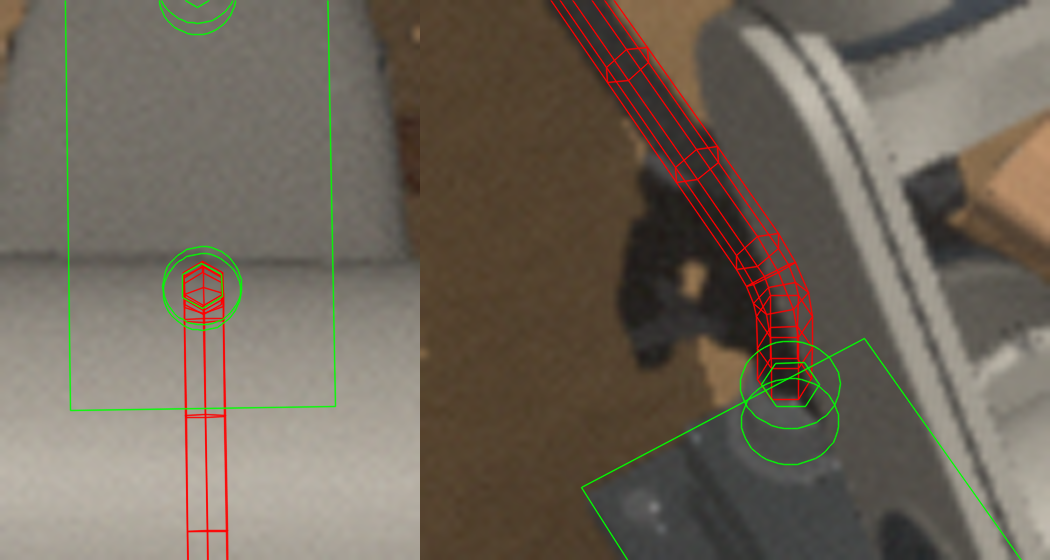

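Run:
```python
from fitk import *
G=loadG();c,Rk=keynow(G)
for f in("top","scene"): 
    d=load(f+"7"); print(proj(d,np.array([c+Rk@[0,0,-.16],c])))
draw("scene7",[(keymodel(c,Rk),(0,0,255))],(210,110,310,240),6,"s7");draw("top7",[(keymodel(c,Rk),(0,0,255))],(240,190,320,290),6,"t7")
cv2.imwrite("pics/st7.png",np.hstack([cv2.resize(cv2.imread("pics/s7.png"),(460,600)),cv2.imread("pics/t7.png")[:600]])[:, :800])
```

```text
[[284.301 266.88 ]
 [283.482 214.329]]
[[254.487 160.017]
 [286.485 205.87 ]]
```

View pics/st7.png

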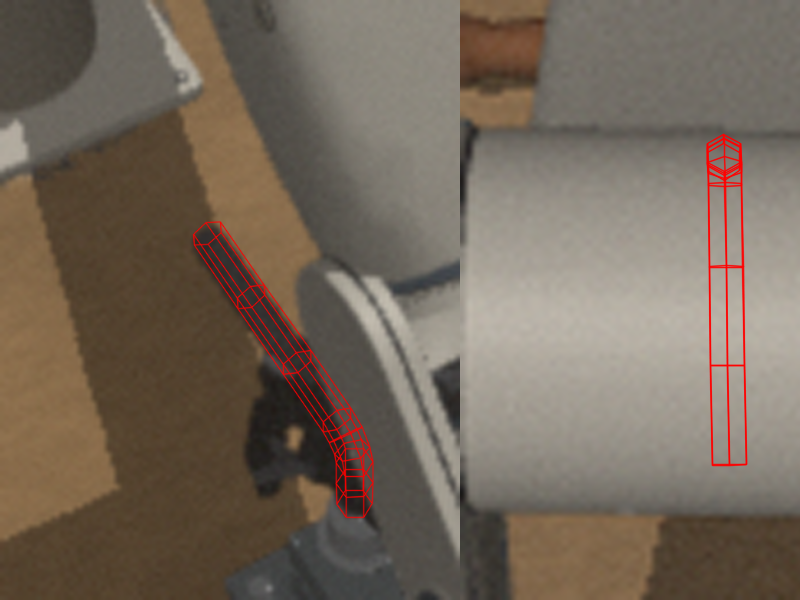

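Run:
```python
from fitk import *
G=loadG();c,Rk=keynow(G)
out=[]
for dp in(0,-2,-4):
    # pitch about grip point (50mm from corner)
    g=c+Rk@[0,0,-.05]; Q=R.from_rotvec(Rk[:,1]*np.radians(dp)).as_matrix()
    draw("scene7",[(keymodel(g+Q@(c-g),Q@Rk),(0,0,255))] ,(245,150,300,225),9,"a"); out.append(cv2.imread("pics/a.png"))
crop("scene7",245,150,300,225,9,"b");
cv2.imwrite("pics/p7.png",np.hstack([cv2.imread("pics/b.png"),out[0]]));cv2.imwrite("pics/p7b.png",np.hstack(out[1:]))
```

```text
(no output)
```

View pics/p7.png

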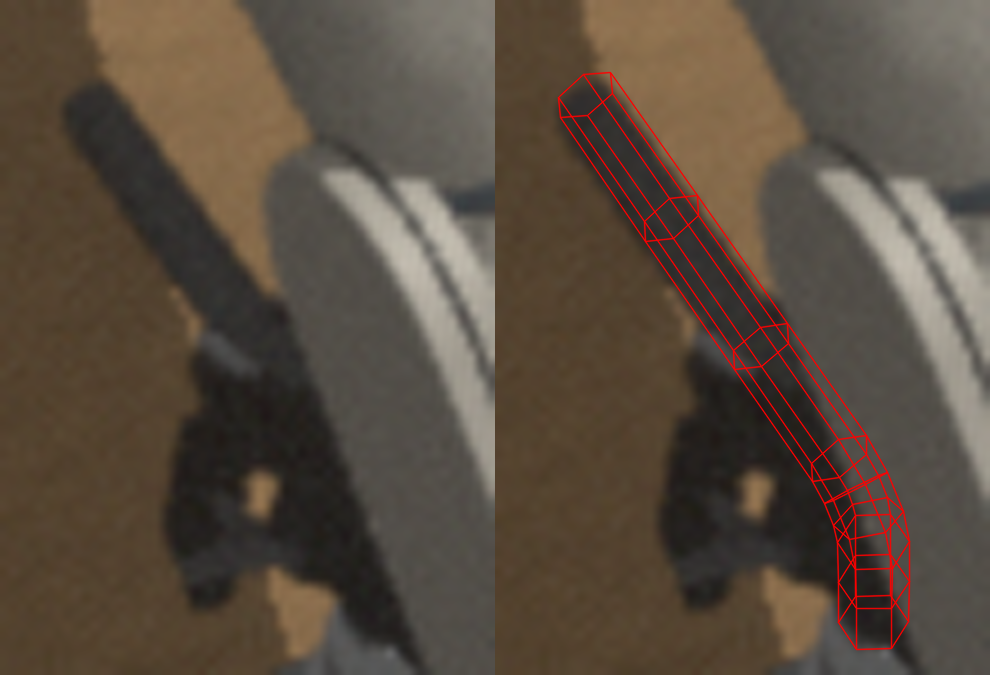

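View pics/p7b.png

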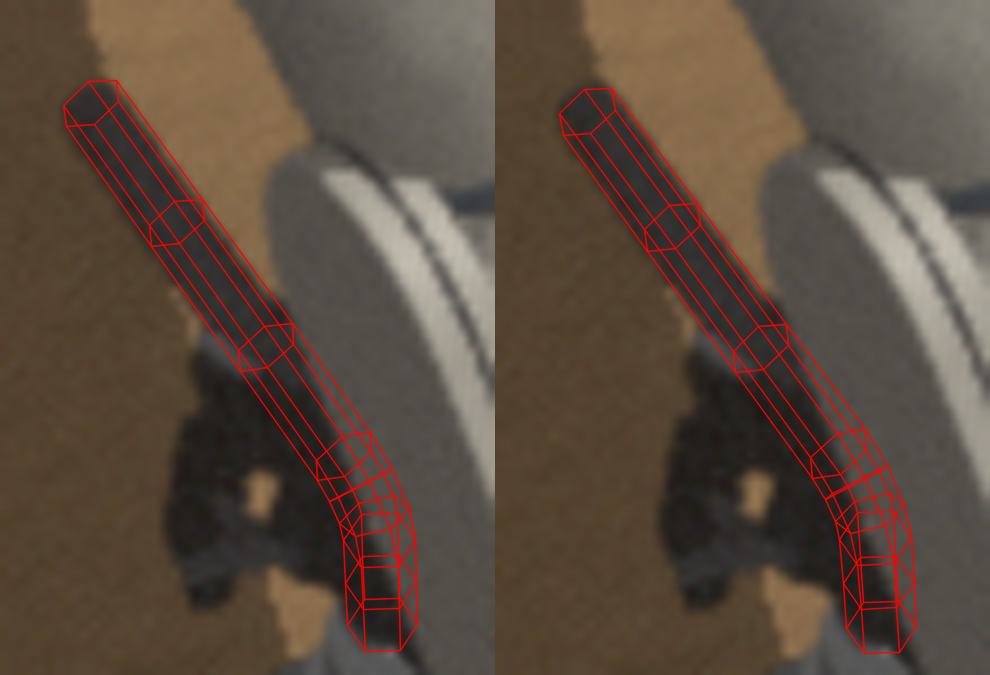

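Request:
arm_command:
  targets: [1, -0.17, -0.1, 0, 0, 0, 0, 1, -0.17, -0.1, 0, 0, 0, 0, 1, 0, 0, 0, 0, 0, 0]
  squeeze: 110

```text
t: 13.1
ee_pos: [0.4297, 0.0039, 0.177]
ee_rot: [-1.433, 0.778, 0.814]
force: [-0.3, -0.2, -2.8]
opening: 0.178
```

```bash
python3 q.py; python3 look.py 8 >/dev/null
python3 - <<'E'
from fitk import *
G=loadG();c,Rk=keynow(G)
out=[]
for dp in(0,-2,-3):
    g=c+Rk@[0,0,-.05]; Q=R.from_rotvec(Rk[:,1]*np.radians(dp)).as_matrix()
    draw("scene8",[(keymodel(g+Q@(c-g),Q@Rk),(0,0,255))] ,(245,140,300,215),9,"a"); out.append(cv2.imread("pics/a.png"))
crop("scene8",245,140,300,215,9,"b");
cv2.imwrite("pics/p8.png",np.hstack([cv2.imread("pics/b.png"),out[0]]));cv2.imwrite("pics/p8b.png",np.hstack(out[1:]))
E
```

```text
t 13.1 F [-0.3 -0.2 -2.8] Tq [ 0.05 -0.92  0.  ] p [0.43  0.004 0.177] tip [0.5   0.006 0.124] op 0.178
```

View pics/p8.png

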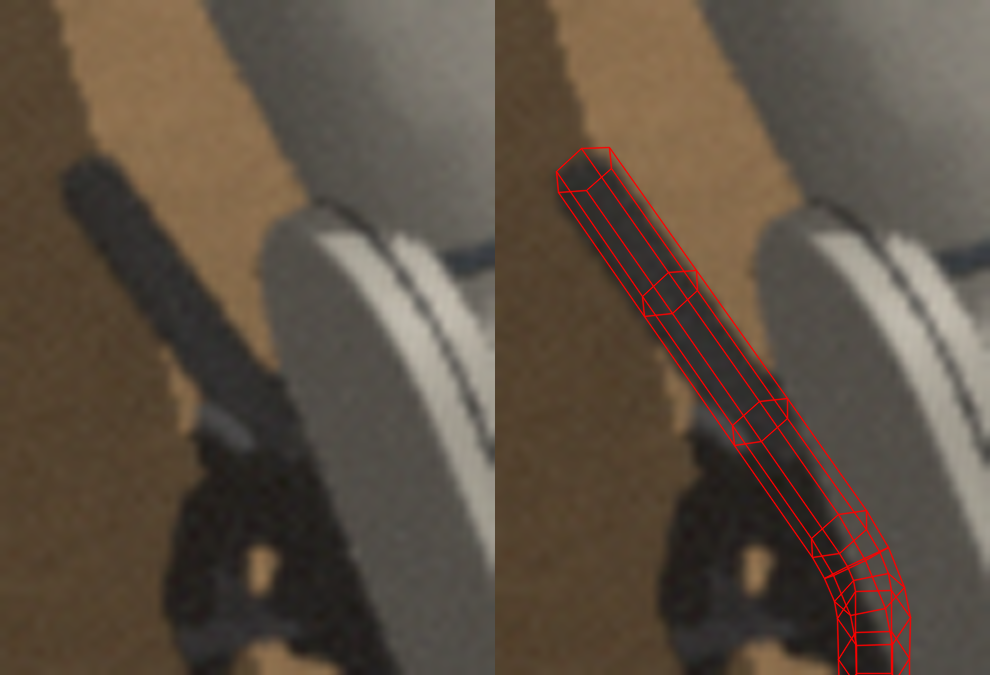

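View pics/p8b.png

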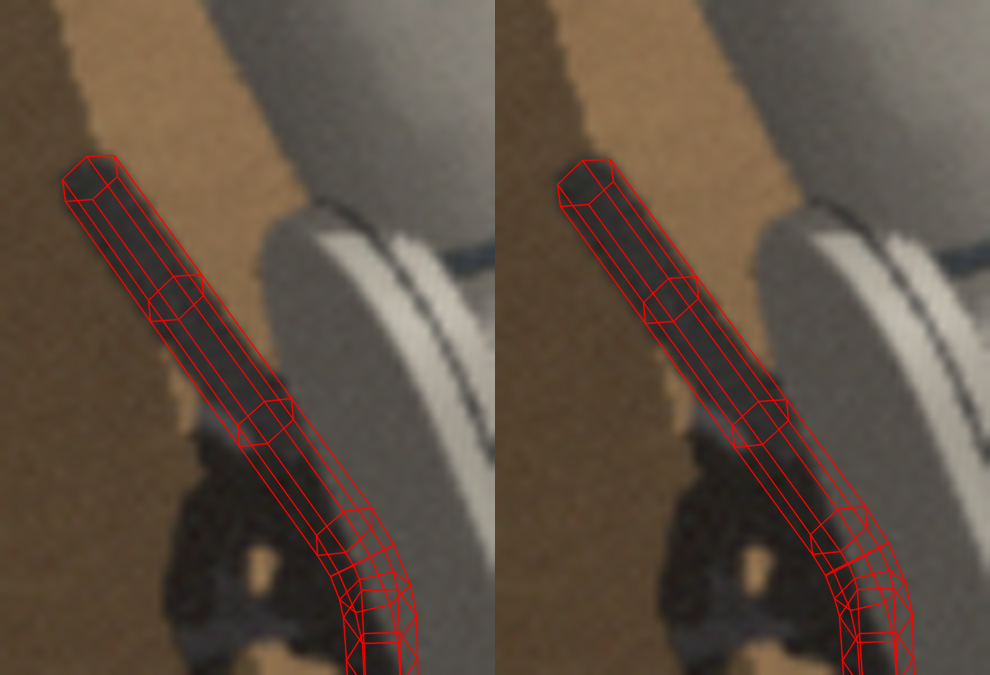

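Run:
```python
from fitk import *
G=loadG()
# scene5: tool pose known from log; find last-but entries
L=[json.loads(l) for l in open("log.jsonl")]
for l in L[-6:]: print(np.round(l[1],4))
out=[]
for fn,z in(("scene5",.2067),("scene6",.1714)):
    l=min(L,key=lambda l:abs(l[1][2]-z)+abs(l[1][0]-.4327)); p=np.array(l[1]);M=R.from_rotvec(l[2]).as_matrix()
    c,Rk=p+M@G[0],M@G[1]
    y0=120 if fn=="scene5" else 145
    draw(fn,[(keymodel(c,Rk),(0,0,255))],(245,y0,300,y0+75),9,"a"); out.append(cv2.imread("pics/a.png"))
cv2.imwrite("pics/p56.png",np.hstack(out))
```

```text
[0.518 0.007 0.338]
[0.433 0.004 0.308]
[0.432 0.004 0.207]
[0.433 0.005 0.171]
[0.429 0.004 0.169]
[0.43  0.004 0.177]
```

View pics/p56.png

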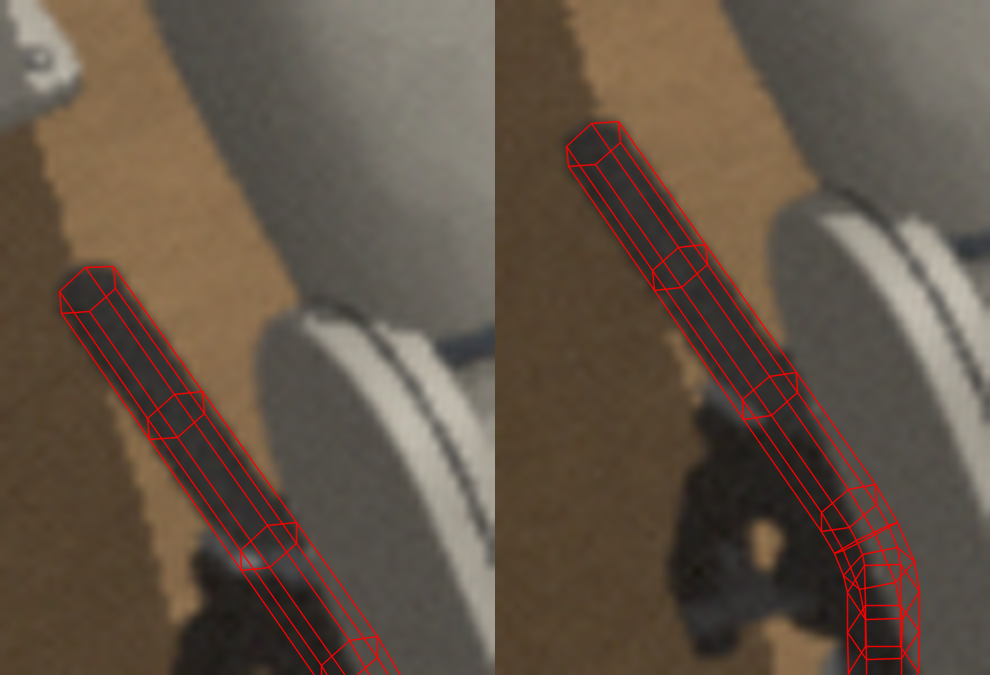

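Run:
```python
from fitk import *
d=load("top1");print(proj(d,[[.455,-.0003,.3185]]))
crop("top1",255,210,320,240,12,"tt")
d=load("top2");print(proj(d,[[.5084-.013*.468,.0055,.1856+.0115]]))
crop("top2",255,195,320,240,12,"tt2")
```

```text
[[285.86  224.876]]
[[283.728 212.51 ]]
```

View pics/tt.png

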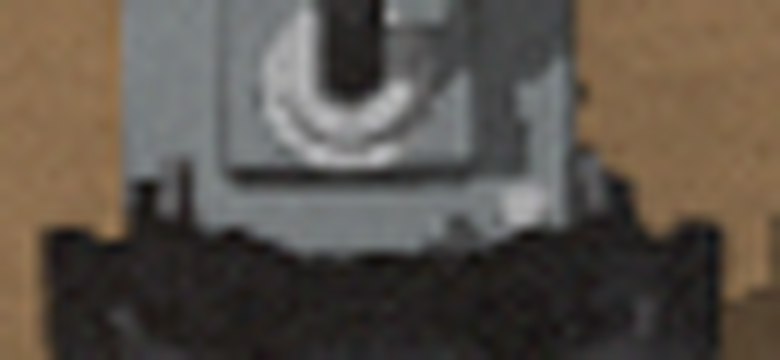

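View pics/tt2.png

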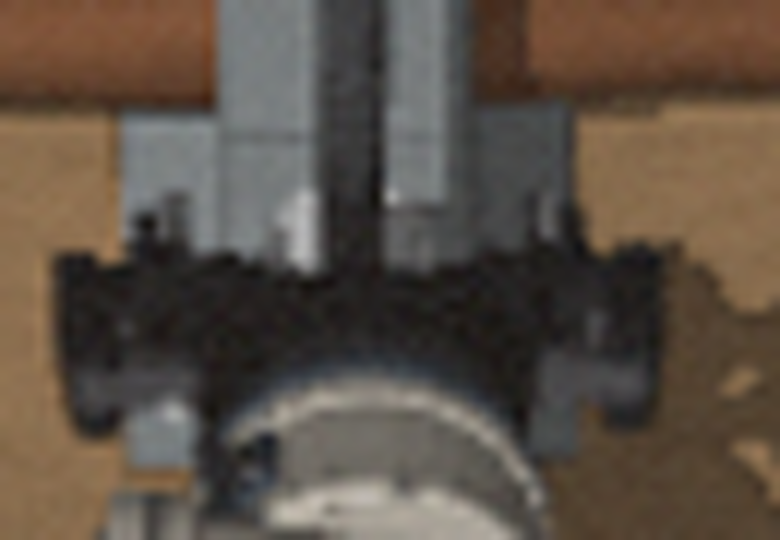

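```bash
sed -i 's/^S=.*/S=np.array([.5013,.0066])/' plan.py
python3 - <<'E'
from fitk import *
G=loadG()
g=np.array([0,0,-.05]);Q=R.from_euler('y',np.radians(-2.4)).as_matrix()  # in key frame
G2=(G[0]+G[1]@(g-Q@g),G[1]@Q);saveG(G2)
c,Rk=keynow(G2);print(c,Rk,c+Rk@[.063,0,0])
R1=(R.from_euler('z',YAW)*R.from_euler('y',np.pi/2)).as_matrix()
planpath(keypath(c,Rk,np.r_[S,.120+.063],R1,4,G2))
E
```

```text
[0.499 0.006 0.188] [[ 0.047 -0.026  0.999]
 [ 0.001  1.     0.026]
 [-0.999  0.     0.047]] [0.502 0.006 0.125]
0 [-0.002  0.761  1.566 -0.024  1.846 -1.591] e0.0000 dq0.01 max0.13 [0.43  0.004 0.176]
3 [-0.001  0.784  1.55  -0.025  1.875 -1.591] e0.0000 dq0.01 max0.14 [0.431 0.004 0.175]
[1, 0.02, 0, 0.01, 0, 0, 0.13, 1, 0.03, 0, 0, 0, 0, 0.14, 1, 0.02, -0.01, 0.01, 0, 0, 0.13, 1, 0.03, 0, 0, -0.01, 0, 0.14]
```

Request:
arm_command:
  targets: [1, 0.02, 0, 0.01, 0, 0, 0.13, 1, 0.03, 0, 0, 0, 0, 0.14, 1, 0.02, -0.01, 0.01, 0, 0, 0.13, 1, 0.03, 0, 0, 0, 0, 0.14, 1, 0, 0, 0, 0, 0, 0]

```text
t: 13.7
ee_pos: [0.431, 0.0044, 0.1745]
ee_rot: [-1.419, 0.816, 0.851]
force: [-1.2, 0.8, -3.8]
opening: 0.182
```

```bash
python3 q.py; python3 look.py 9
```

```text
t 13.7 F [-1.2  0.8 -3.8] Tq [ 0.04 -0.95  0.01] p [0.431 0.004 0.174] tip [0.501 0.006 0.12 ] op 0.182
t 13.70 q [-0.001  0.785  1.549 -0.024  1.876 -1.591] p [0.431 0.004 0.174] F [-1.15  0.77 -3.83] Tq [ 0.04 -0.95  0.01] op 0.182
axes x [ 0.481  0.012 -0.877] y [-0.876 -0.022 -0.481] z [-0.025  1.    -0.   ]
corner [0.501 0.007 0.183] tip [0.501 0.007 0.12 ]
[[-0.001 -0.026  1.   ]
 [ 0.     1.     0.026]
 [-1.     0.    -0.001]]
```

View pics/L9.png

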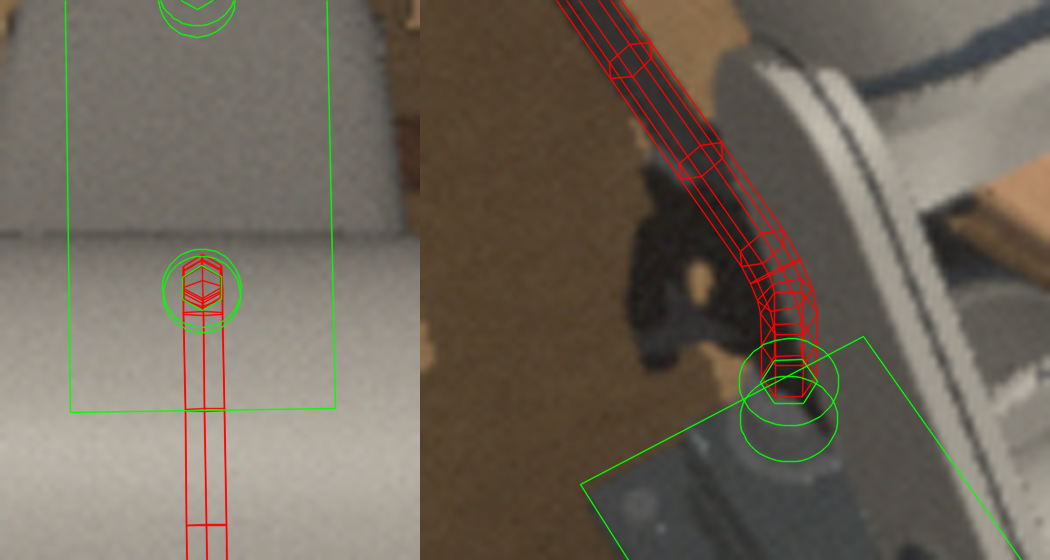

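Down in 1.5 mm steps, reading the force.

Request:
arm_command:
  targets: [1, 0.05, 0.03, 0, 0, 0, 0, 1, 0.05, 0.03, 0, 0, 0, 0, 1, 0.05, 0.03, 0, 0, 0, 0]

```text
t: 14.1
ee_pos: [0.4306, 0.0044, 0.1717]
ee_rot: [-1.419, 0.817, 0.852]
force: [-1.1, 0.4, 9.4]
opening: 0.173
```

```bash
python3 q.py
```

```text
t 14.1 F [-1.1  0.4  9.4] Tq [-0.01  0.38  0.01] p [0.431 0.004 0.172] tip [0.501 0.006 0.117] op 0.173
```

Request:
arm_command:
  targets: [1, 0.05, 0.03, 0, 0, 0, 0]

```text
t: 14.2
ee_pos: [0.4304, 0.0044, 0.1714]
ee_rot: [-1.418, 0.818, 0.853]
force: [-2.3, 0.4, 17.8]
opening: 0.181
```

```bash
python3 q.py
```

```text
t 14.2 F [-2.3  0.4 17.8] Tq [-0.    1.15 -0.05] p [0.43  0.004 0.171] tip [0.5   0.006 0.116] op 0.181
```

Request:
arm_command:
  targets: [1, -0.08, -0.04, 0, 0, 0, 0, 1, -0.02, 0.04, 0, 0, 0, 0, 1, 0, 0, 0, 0, 0, 0]

```text
t: 14.5
ee_pos: [0.4299, 0.0044, 0.1717]
ee_rot: [-1.42, 0.814, 0.85]
force: [2.6, -0.1, 1.8]
opening: 0.177
```

```bash
python3 q.py
```

```text
t 14.5 F [ 2.6 -0.1  1.8] Tq [ 0.06 -0.74 -0.04] p [0.43  0.004 0.172] tip [0.5   0.006 0.117] op 0.177
```

Request:
arm_command:
  targets: [1, -0.02, 0.04, 0, 0, 0, 0, 1, 0, 0, 0, 0, 0, 0]

```text
t: 14.7
ee_pos: [0.4288, 0.0043, 0.1716]
ee_rot: [-1.42, 0.815, 0.85]
force: [3.0, 0.2, 3.3]
opening: 0.178
```

```bash
python3 q.py
```

```text
t 14.7 F [3.  0.2 3.3] Tq [ 0.06 -0.77 -0.02] p [0.429 0.004 0.172] tip [0.499 0.006 0.117] op 0.178
```

Request:
arm_command:
  targets: [1, -0.02, 0.04, 0, 0, 0, 0, 1, 0, 0, 0, 0, 0, 0]

```text
t: 14.9
ee_pos: [0.4275, 0.0043, 0.1715]
ee_rot: [-1.42, 0.815, 0.85]
force: [4.0, 1.2, 5.2]
opening: 0.182
```

```bash
python3 q.py
```

```text
t 14.9 F [4.  1.2 5.2] Tq [ 0.12 -0.73  0.05] p [0.427 0.004 0.172] tip [0.498 0.006 0.117] op 0.182
```

Request:
arm_command:
  targets: [1, 0.02, -0.04, 0, 0, 0, 0, 1, 0.02, -0.04, 0, 0, 0, 0, 1, 0.02, -0.04, 0, 0, 0, 0, 1, 0.02, -0.04, 0, 0, 0, 0, 1, 0, 0, 0, 0, 0, 0]

```text
t: 15.4
ee_pos: [0.4298, 0.0044, 0.1723]
ee_rot: [-1.417, 0.82, 0.855]
force: [-5.0, 0.1, 5.9]
opening: 0.179
```

```bash
python3 q.py
```

```text
t 15.4 F [-5.   0.1  5.9] Tq [ 0.02  0.58 -0.02] p [0.43  0.004 0.172] tip [0.5   0.006 0.117] op 0.179
```

Request:
arm_command:
  targets: [1, 0.02, -0.04, 0, 0, 0, 0, 1, 0, 0, 0, 0, 0, 0]

```text
t: 15.6
ee_pos: [0.4309, 0.0044, 0.1723]
ee_rot: [-1.417, 0.82, 0.855]
force: [-4.4, 0.9, 5.1]
opening: 0.176
```

```bash
python3 q.py
```

```text
t 15.6 F [-4.4  0.9  5.1] Tq [-0.06  0.51  0.01] p [0.431 0.004 0.172] tip [0.501 0.007 0.117] op 0.176
```

Request:
arm_command:
  targets: [1, 0.02, -0.04, 0, 0, 0, 0, 1, 0, 0, 0, 0, 0, 0]

```text
t: 15.8
ee_pos: [0.4321, 0.0045, 0.1722]
ee_rot: [-1.417, 0.82, 0.855]
force: [-3.9, -1.1, 4.3]
opening: 0.183
```

```bash
python3 q.py
```

```text
t 15.8 F [-3.9 -1.1  4.3] Tq [-0.04  0.45  0.01] p [0.432 0.004 0.172] tip [0.502 0.007 0.117] op 0.183
```

Request:
arm_command:
  targets: [1, 0.02, -0.04, 0, 0, 0, 0, 1, 0, 0, 0, 0, 0, 0]

```text
t: 16.0
ee_pos: [0.4336, 0.0045, 0.172]
ee_rot: [-1.418, 0.819, 0.854]
force: [-3.9, 0.0, 5.6]
opening: 0.179
```

```bash
python3 q.py
```

```text
t 16.0 F [-3.9  0.   5.6] Tq [-0.02  0.55  0.  ] p [0.434 0.004 0.172] tip [0.504 0.007 0.117] op 0.179
```

```bash
cat > ovl.py <<'E'
import sys
from fitk import *
n=sys.argv[1];dps=[float(a) for a in sys.argv[2:]]
snap("scene",n); snap("top",n+"t")
G=loadG();c,Rk=keynow(G);u=proj(load(n),c+Rk@[0,0,-.09])[0];x0,y0=int(u[0])-28,int(u[1])-37
crop(n,x0,y0,x0+55,y0+75,7,"b");out=[cv2.imread("pics/b.png")]
for dp in dps:
    g=c+Rk@[0,0,-.05]; Q=R.from_rotvec(Rk[:,1]*np.radians(dp)).as_matrix()
    draw(n,[(keymodel(g+Q@(c-g),Q@Rk),(0,0,255))] ,(x0,y0,x0+55,y0+75),7,"a"); out.append(cv2.imread("pics/a.png"))
cv2.imwrite("pics/o_%s.png"%n,np.hstack(out)[:, :1155])
E
python3 ovl.py s10 0 -3
```

```text
(no output)
```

View pics/o_s10.png

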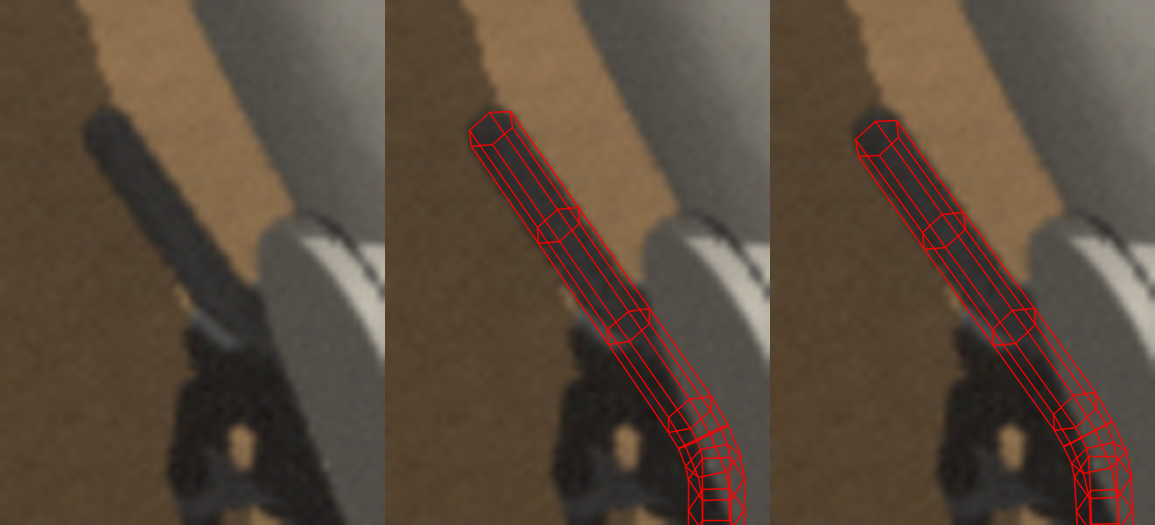

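Run:
```python
from fitk import *
d=load("scene9");x0,y0,x1,y1=265,190,315,240
im=cv2.resize(d["px"][y0:y1,x0:x1],None,fx=12,fy=12,interpolation=cv2.INTER_CUBIC)
im=np.clip(im.astype(float)*2.2,0,255).astype(np.uint8)
im2=im.copy()
L=[json.loads(l) for l in open("log.jsonl")]
l=[l for l in L if abs(l[1][2]-.1745)<.0003][-1];p=np.array(l[1]);M=R.from_rotvec(l[2]).as_matrix();G=loadG();c,Rk=p+M@G[0],M@G[1]
for L_,col in((keymodel(c,Rk)[:7]+keymodel(c,Rk)[9:],(0,0,255)),(clampmodel(S,YAW)[1:4],(0,255,0))):
  for q in L_: cv2.polylines(im2,[np.round((proj(d,q)+.5-[x0,y0])*12).astype(int)],False,col,1,cv2.LINE_AA)
cv2.imwrite("pics/n9.png",np.hstack([im,im2]))
```

```text
(no output)
```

View pics/n9.png

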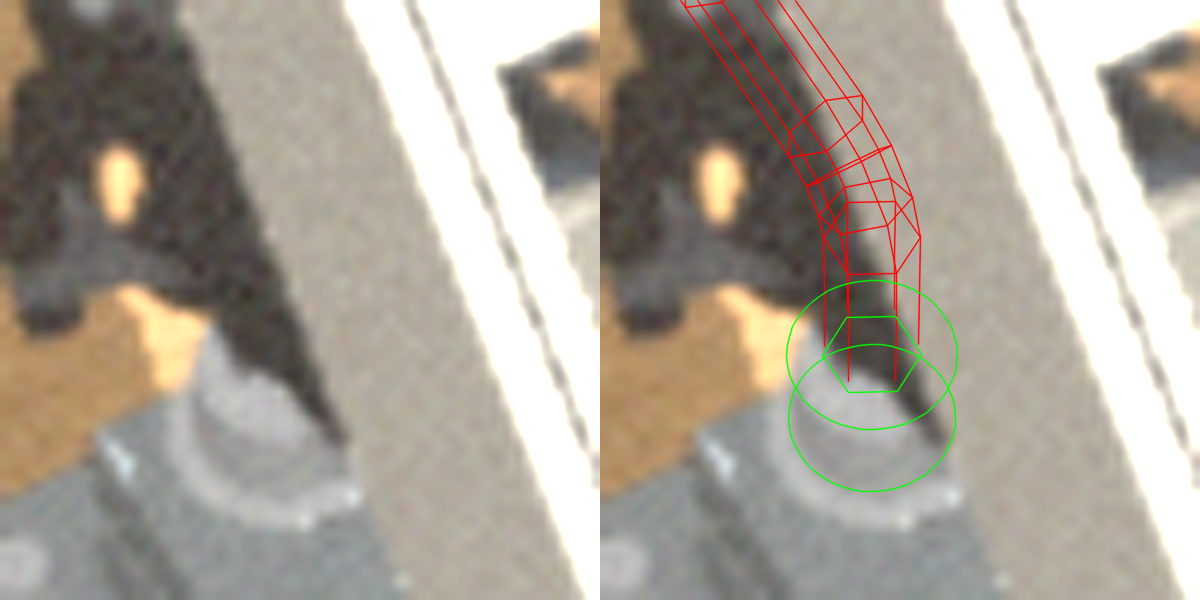

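Run:
```python
from fitk import *
d=load("scene9")
p=np.array([.431,.0044,.1745]);x=np.array([.481,.012,-.877]);y=np.array([-.876,-.022,-.481]);z=np.array([-.025,1,0])
for b in(-.073,-.12):
  for sx in(-.043,.043):
    for sz in(-.038,.038):
        P=p+b*y+sx*x+sz*z; print(P.round(3),((proj(d,P)[0]+.5-[265,190])*12).round())
```

```text
[ 0.475 -0.033  0.247] [25.  2.]
[0.473 0.043 0.247] [ 367. -168.]
[ 0.517 -0.031  0.172] [143. 358.]
[0.515 0.045 0.172] [468. 190.]
[ 0.516 -0.031  0.27 ] [131.  97.]
[0.514 0.045 0.27 ] [484. -81.]
[ 0.558 -0.03   0.195] [249. 463.]
[0.556 0.046 0.195] [583. 286.]
```

Request:
arm_command:
  targets: [1, 0.02, -0.04, 0, 0, 0, 0, 1, 0.02, -0.04, 0, 0, 0, 0, 1, 0, 0, 0, 0, 0, 0]

```text
t: 16.4
ee_pos: [0.4376, 0.0047, 0.1711]
ee_rot: [-1.419, 0.815, 0.85]
force: [-1.8, 0.3, -4.3]
opening: 0.178
```

```bash
python3 q.py
```

```text
t 16.4 F [-1.8  0.3 -4.3] Tq [ 0.08 -0.7   0.02] p [0.438 0.005 0.171] tip [0.508 0.007 0.116] op 0.178
```

Request:
arm_command:
  targets: [1, 0.02, -0.03, 0, 0, 0, 0, 1, 0.02, -0.03, 0, 0, 0, 0, 1, 0, 0, 0, 0, 0, 0]

```text
t: 16.7
ee_pos: [0.4384, 0.0047, 0.1716]
ee_rot: [-1.418, 0.817, 0.852]
force: [-5.2, 1.6, -2.5]
opening: 0.177
```

```bash
python3 q.py
```

```text
t 16.7 F [-5.2  1.6 -2.5] Tq [ 0.08 -0.04 -0.12] p [0.438 0.005 0.172] tip [0.509 0.007 0.117] op 0.177
```

Request:
arm_command:
  targets: [1, -0.01, 0.03, 0, 0, 0, 0, 1, 0.07, 0.04, 0, 0, 0, 0, 1, 0.07, 0.04, 0, 0, 0, 0, 1, 0, 0, 0, 0, 0, 0]

```text
t: 17.1
ee_pos: [0.4375, 0.0048, 0.1674]
ee_rot: [-1.418, 0.817, 0.852]
force: [-7.9, 1.7, -3.2]
opening: 0.172
```

```bash
python3 q.py
```

```text
t 17.1 F [-7.9  1.7 -3.2] Tq [ 0.22 -0.   -0.1 ] p [0.438 0.005 0.167] tip [0.508 0.007 0.113] op 0.172
```

Request:
arm_command:
  targets: [1, -0.03, 0.05, 0, 0, 0, 0, 1, 0.07, 0.04, 0, 0, 0, 0, 1, 0.07, 0.04, 0, 0, 0, 0, 1, 0, 0, 0, 0, 0, 0]

```text
t: 17.5
ee_pos: [0.4369, 0.0047, 0.1632]
ee_rot: [-1.419, 0.815, 0.85]
force: [-3.0, 2.0, -2.0]
opening: 0.177
```

```bash
python3 q.py
```

```text
t 17.5 F [-3.  2. -2.] Tq [ 0.24 -0.48 -0.18] p [0.437 0.005 0.163] tip [0.507 0.007 0.108] op 0.177
```

Request:
arm_command:
  targets: [1, 0.06, 0.06, 0.02, 0, 0, 0, 1, 0.07, 0.04, 0, 0, 0, 0, 1, 0.07, 0.04, 0, 0, 0, 0, 1, 0, 0, 0, 0, 0, 0]

```text
t: 17.9
ee_pos: [0.4364, 0.0048, 0.1569]
ee_rot: [-1.42, 0.815, 0.85]
force: [-0.2, 0.0, -3.8]
opening: 0.177
```

```bash
python3 q.py
```

```text
t 17.9 F [-0.2  0.  -3.8] Tq [ 0.04 -0.9  -0.03] p [0.436 0.005 0.157] tip [0.507 0.007 0.102] op 0.177
```

Request:
arm_command:
  targets: [1, 0.07, 0.04, 0, 0, 0, 0, 1, 0.07, 0.04, 0, 0, 0, 0, 1, 0.05, 0.03, 0, 0, 0, 0, 1, 0, 0, 0, 0, 0, 0]

```text
t: 18.3
ee_pos: [0.436, 0.005, 0.1516]
ee_rot: [-1.419, 0.815, 0.85]
force: [-0.5, -0.4, -3.0]
opening: 0.174
```

```bash
python3 q.py
```

```text
t 18.3 F [-0.5 -0.4 -3. ] Tq [ 0.06 -0.9   0.02] p [0.436 0.005 0.152] tip [0.506 0.007 0.097] op 0.174
```

Request:
arm_command:
  targets: [1, 0.05, 0.03, 0, 0, 0, 0, 1, 0.03, 0.02, 0, 0, 0, 0, 1, 0, 0, 0, 0, 0, 0]

```text
t: 18.6
ee_pos: [0.4359, 0.005, 0.15]
ee_rot: [-1.419, 0.815, 0.851]
force: [-1.0, 0.0, 0.8]
opening: 0.177
```

```bash
python3 q.py
```

```text
t 18.6 F [-1.   0.   0.8] Tq [ 0.   -0.45  0.04] p [0.436 0.005 0.15 ] tip [0.506 0.007 0.095] op 0.177
```

Request:
arm_command:
  targets: [0.8, 0, 0, 0, 0, 0, 0, 0.7, 0, 0, 0, 0, 0, 0, 0.5, 0, 0, 0, 0, 0, 0, 0.4, 0, 0, 0, 0, 0, 0, 0.3, 0, 0, 0, 0, 0, 0, 0.3, 0, 0, 0, 0, 0, 0]

```text
t: 19.2
ee_pos: [0.4359, 0.005, 0.1495]
ee_rot: [-1.419, 0.815, 0.85]
force: [-0.1, 1.0, -0.5]
opening: 0.699
```

```bash
sed -i 's/^S=.*/S=np.array([.506,.0066])/' plan.py; python3 q.py; python3 look.py 11
```

```text
t 19.2 F [-0.1  1.  -0.5] Tq [ 0.   -0.45 -0.01] p [0.436 0.005 0.149] tip [0.506 0.007 0.095] op 0.699
t 19.20 q [-0.     0.826  1.537 -0.023  1.847 -1.589] p [0.436 0.005 0.149] F [-0.15  0.98 -0.54] Tq [ 0.   -0.45 -0.01] op 0.699
axes x [ 0.482  0.012 -0.876] y [-0.876 -0.022 -0.482] z [-0.025  1.    -0.   ]
corner [0.506 0.007 0.158] tip [0.506 0.007 0.095]
[[-0.    -0.026  1.   ]
 [ 0.     1.     0.026]
 [-1.     0.    -0.   ]]
```

View pics/L11.png

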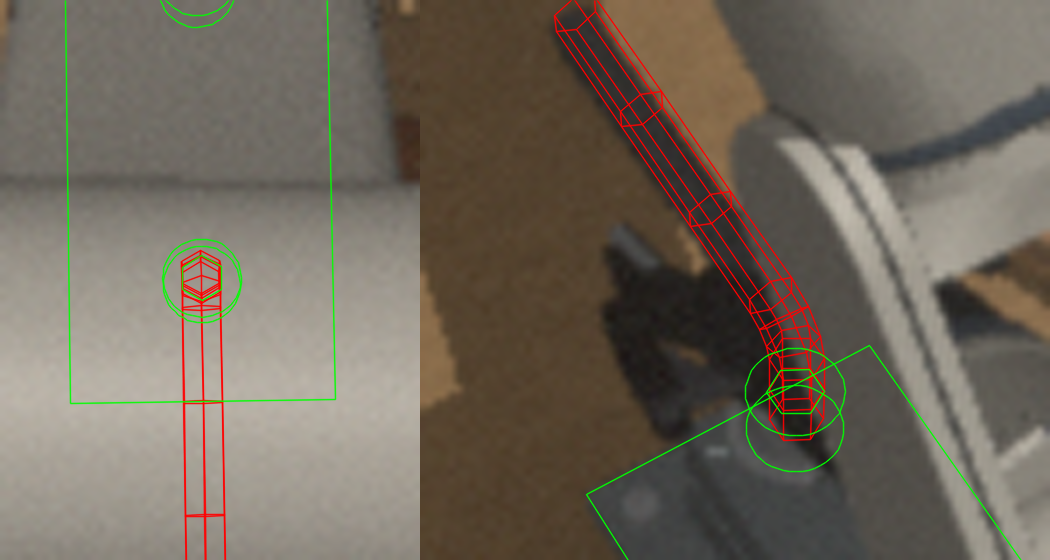

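Request:
arm_command:
  targets: [0.3, 0, -0.8, 0, 0, 0, 0, 0.3, 0, -1, 0, 0, 0, 0, 0.3, 0, -1, 0, 0, 0, 0, 0.3, 0, -1, 0, 0, 0, 0, 0.3, -0.88, -0.48, 0, 0, 0, 0, 0.3, -0.88, -0.48, 0, 0, 0, 0, 0.5, -0.88, -0.48, 0, 0, 0, 0, 0.5, 0, 0, 0, 0, 0, 0]

```text
t: 20.1
ee_pos: [0.52, 0.0072, 0.2735]
ee_rot: [-1.421, 0.811, 0.846]
force: [0.7, 0.2, 0.0]
opening: 0.498
```

```bash
python3 q.py;  python3 - <<'E'
from fitk import *
snap("scene","s12");snap("top","t12")
crop("s12",210,130,330,250,5,"cs12");crop("t12",240,190,320,290,6,"ct12")
r=Z.apply([-1,0,0]);P=np.r_[S,0]+.13*r; print(P)
x,M=cur()
Rt=Rtool([0,0,-1],Z.apply([0,1,0]))
plan(np.array([P[0],P[1],.245]),Rt,14,f=.5)
E
```

```text
t 20.1 F [0.7 0.2 0. ] Tq [ 0.02 -0.44 -0.02] p [0.52  0.007 0.274] tip [0.591 0.009 0.219] op 0.498
[0.376 0.003 0.   ]
0 q [ 0.002  0.723  1.349 -0.022  2.06  -1.594] e0.0000 dq0.08 [0.509 0.007 0.269]
2 q [ 0.     0.619  1.462 -0.02   1.899 -1.594] e0.0000 dq0.08 [0.488 0.006 0.265]
4 q [-0.002  0.514  1.578 -0.018  1.736 -1.594] e0.0000 dq0.08 [0.468 0.006 0.261]
6 q [-0.005  0.406  1.697 -0.016  1.573 -1.596] e0.0000 dq0.08 [0.448 0.005 0.258]
8 q [-0.008  0.297  1.818 -0.013  1.409 -1.6  ] e0.0000 dq0.08 [0.427 0.005 0.254]
10 q [-0.013  0.187  1.94  -0.009  1.245 -1.605] e0.0000 dq0.08 [0.407 0.004 0.251]
12 q [-0.019  0.077  2.063 -0.004  1.08  -1.612] e0.0000 dq0.08 [0.386 0.004 0.247]
13 q [-0.023  0.023  2.125 -0.001  0.998 -1.618] e0.0000 dq0.08 [0.376 0.003 0.245]
[0.5, -0.13, 0.39, -0, -0, -0, -0.87, 0.5, -0.17, 0.38, -0, -0, -0, -0.87, 0.5, -0.19, 0.37, -0, -0, -0, -0.87, 0.5, -0.22, 0.36, -0, -0, -0, -0.87, 0.5, -0.24, 0.33, -0, -0, -0, -0.87, 0.5, -0.27, 0.32, -0.01, -0, -0, -0.87, 0.5, -0.29, 0.29, 0, -0, -0, -0.87, 0.5, -0.32, 0.27, 0, -0, -0, -0.87, 0.5, -0.33, 0.25, 0, -0, -0, -0.87, 0.5, -0.35, 0.22, 0, -0, -0, -0.87]
[0.5, -0.37, 0.19, -0, -0, -0, -0.87, 0.5, -0.38, 0.17, -0, -0, -0, -0.87, 0.5, -0.39, 0.13, -0, -0, -0, -0.87, 0.5, -0.4, 0.11, -0, -0, -0, -0.87]
```

View pics/cs12.png

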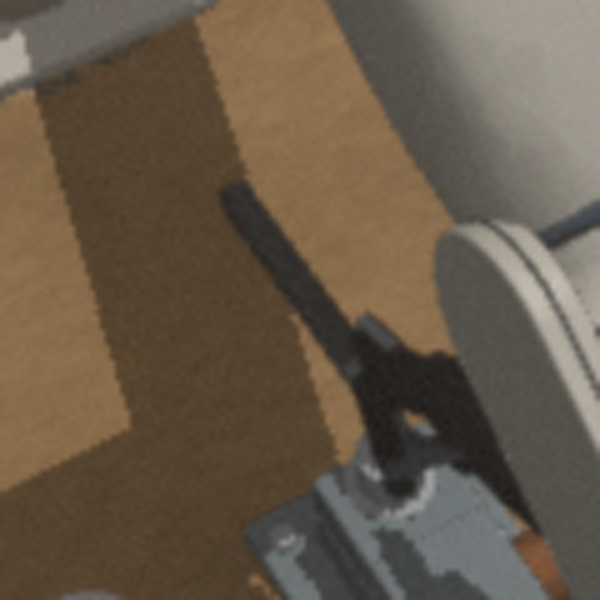

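View pics/ct12.png

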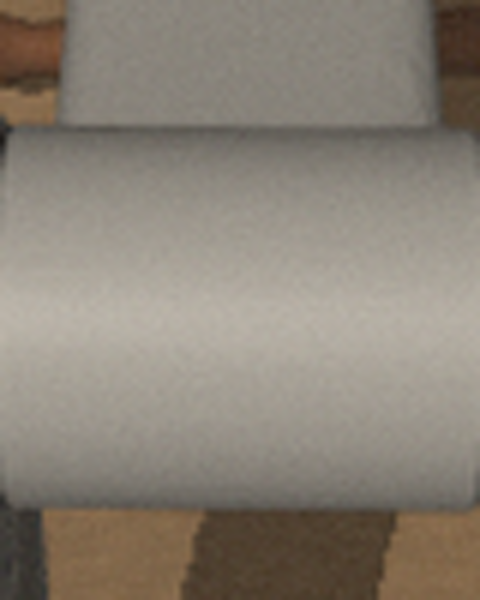

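Request:
arm_command:
  targets: [0.5, -0.13, 0.39, 0, 0, 0, -0.87, 0.5, -0.17, 0.38, 0, 0, 0, -0.87, 0.5, -0.19, 0.37, 0, 0, 0, -0.87, 0.5, -0.22, 0.36, 0, 0, 0, -0.87, 0.5, -0.24, 0.33, 0, 0, 0, -0.87, 0.5, -0.27, 0.32, -0.01, 0, 0, -0.87, 0.5, -0.29, 0.29, 0, 0, 0, -0.87, 0.5, -0.32, 0.27, 0, 0, 0, -0.87, 0.5, -0.33, 0.25, 0, 0, 0, -0.87, 0.5, -0.35, 0.22, 0, 0, 0, -0.87]

```text
t: 21.2
ee_pos: [0.4158, 0.0043, 0.2513]
ee_rot: [-1.561, 0.222, 0.261]
force: [0.3, -0.3, 0.1]
opening: 0.498
```

Request:
arm_command:
  targets: [0.5, -0.37, 0.19, 0, 0, 0, -0.87, 0.5, -0.38, 0.17, 0, 0, 0, -0.87, 0.5, -0.39, 0.13, 0, 0, 0, -0.87, 0.5, -0.4, 0.11, 0, 0, 0, -0.87, 0.5, 0, 0, 0, 0, 0, 0]

```text
t: 21.7
ee_pos: [0.3723, 0.0033, 0.2437]
ee_rot: [-1.571, -0.014, 0.026]
force: [-0.2, -0.5, -0.5]
opening: 0.504
```

Run:
```python
from fitk import *
st()
snap("scene","s13");snap("top","t13")
crop("s13",210,110,330,250,5,"cs13");crop("t13",240,190,320,290,6,"ct13")
r=Z.apply([-1,0,0]);P=np.r_[S,0]+.13*r
plan(np.array([P[0],P[1],.139]),Rtool([0,0,-1],Z.apply([0,1,0])),6,f=.5)
```

```text
t 21.70 q [-0.023  0.02   2.131 -0.001  0.998 -1.618] p [0.372 0.003 0.244] F [-0.16 -0.52 -0.5 ] Tq [ 0.02 -0.03 -0.01] op 0.504
axes x [ 1.     0.025 -0.008] y [-0.008 -0.    -1.   ] z [-0.025  1.    -0.   ]
0 q [-0.023  0.053  2.144 -0.001  0.951 -1.618] e0.0000 dq0.05 [0.376 0.003 0.227]
1 q [-0.023  0.082  2.162 -0.001  0.902 -1.618] e0.0000 dq0.05 [0.376 0.003 0.21 ]
2 q [-0.023  0.115  2.179 -0.001  0.851 -1.618] e0.0000 dq0.05 [0.376 0.003 0.192]
3 q [-0.023  0.149  2.195 -0.001  0.801 -1.618] e0.0000 dq0.05 [0.376 0.003 0.174]
4 q [-0.023  0.185  2.209 -0.     0.749 -1.618] e0.0000 dq0.05 [0.376 0.003 0.157]
5 q [-0.023  0.223  2.222 -0.     0.698 -1.618] e0.0000 dq0.05 [0.376 0.003 0.139]
[0.5, 0.01, 0.71, -0, 0, -0, -0.01, 0.5, 0, 0.7, -0, 0, -0, -0.01, 0.5, 0.01, 0.71, -0, 0, -0, -0.01, 0.5, 0, 0.7, -0, 0, -0, -0.01, 0.5, 0.01, 0.71, -0, 0, -0, -0.01, 0.5, -0, 0.7, -0, 0, -0, -0.01]
```

View pics/cs13.png

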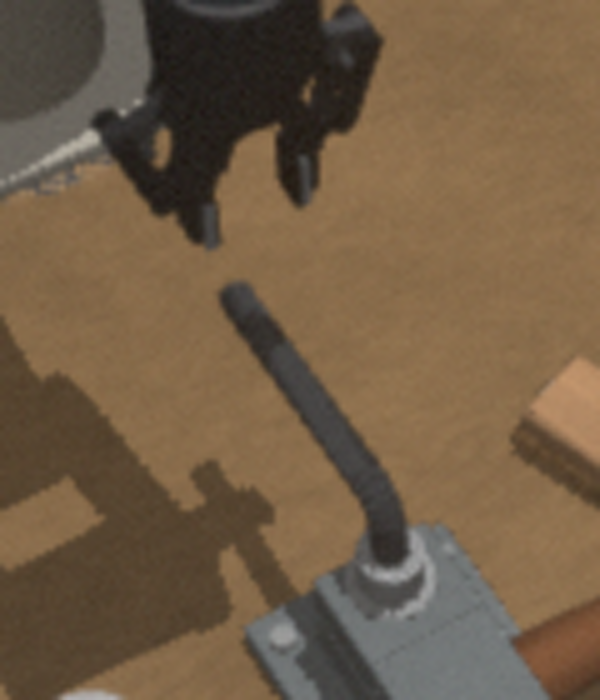

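View pics/ct13.png

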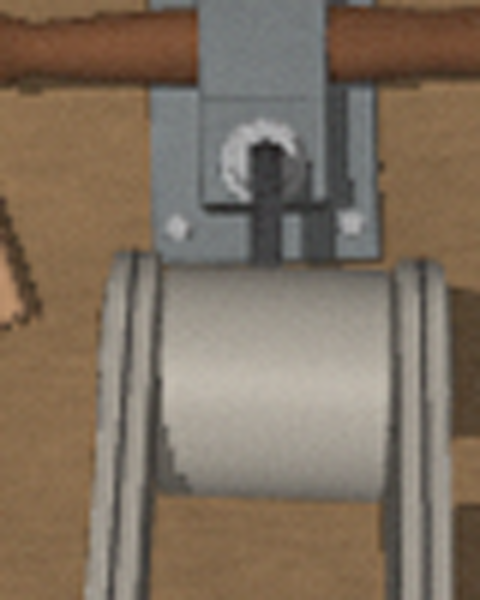

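Run:
```python
from fitk import *
o=[]
for ln in(0,3):
    Rm=(R.from_euler('z',YAW)*R.from_euler('y',np.pi/2)*R.from_euler('y',-np.radians(ln))).as_matrix()
    tip=np.r_[S,.0945]; c=tip-Rm@[.063,0,0] if 0 else np.r_[S,.105]-Rm@[.0525,0,0]
    draw("s13",[(keymodel(c,Rm),(0,0,255)),(clampmodel(S,YAW)[1:4],(0,255,0))],(245,155,310,245),8,"a");o.append(cv2.imread("pics/a.png"))
    print(c+Rm@[0,0,-.13],c+Rm@[0,0,-.16])
cv2.imwrite("pics/k13.png",np.hstack(o))
```

```text
[0.376 0.003 0.157] [0.346 0.002 0.157]
[0.373 0.003 0.151] [0.344 0.002 0.149]
```

View pics/k13.png

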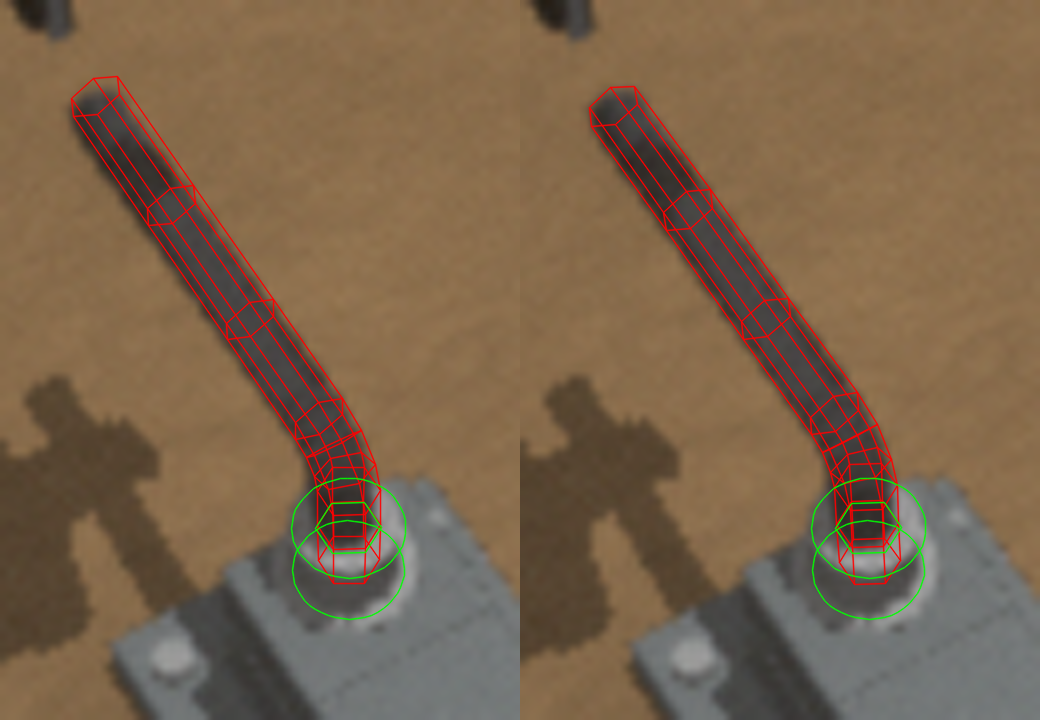

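Request:
arm_command:
  targets: [0.5, 0.03, 0.71, 0, 0, 0, -0.05, 0.5, 0.02, 0.7, 0, 0, 0, -0.02, 0.5, 0.01, 0.71, 0, 0, 0, -0.01, 0.5, 0, 0.7, 0, 0, 0, -0.01, 0.5, 0.01, 0.71, 0, 0, 0, -0.01, 0.62, 0, 0.7, 0, 0, 0, 0, 0.62, 0, 0, 0, 0, 0, 0]

```text
t: 22.5
ee_pos: [0.3775, 0.0033, 0.1373]
ee_rot: [-1.571, -0.019, 0.021]
force: [0.3, -0.9, -0.2]
opening: 0.38
```

Run:
```python
from fitk import *
st()
snap("scene","s14");crop("s14",210,110,330,250,5,"cs14")
```

```text
t 22.50 q [-0.023  0.229  2.22  -0.     0.694 -1.618] p [0.378 0.003 0.137] F [ 0.33 -0.95 -0.21] Tq [-0.01  0.05 -0.02] op 0.38
axes x [ 1.     0.025 -0.001] y [-0.001 -0.    -1.   ] z [-0.025  1.    -0.   ]
```

View pics/cs14.png

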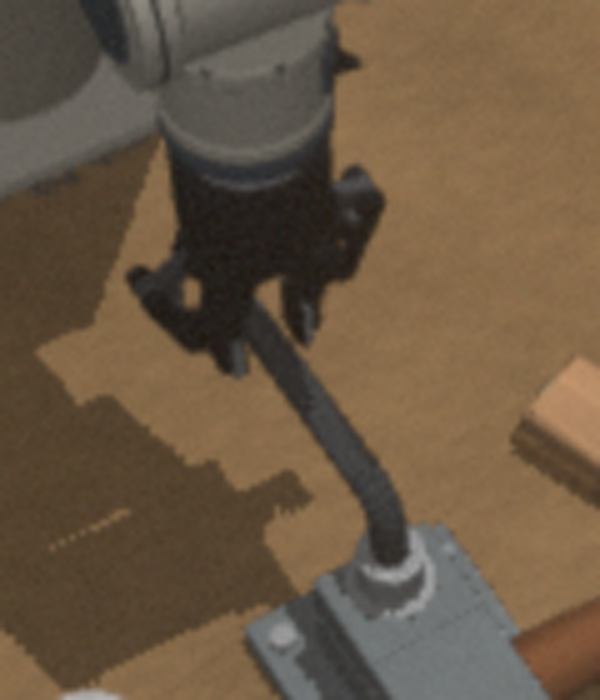

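Request:
arm_command:
  targets: [0.62, 0, 0, 0.08, 0, 0, 0, 0.62, 0, 0, 0.08, 0, 0, 0, 0.62, 0, 0, 0.08, 0, 0, 0, 0.62, 0, 0, 0.06, 0, 0, 0]

```text
t: 22.95
ee_pos: [0.378, 0.011, 0.1398]
ee_rot: [-1.571, -0.024, 0.016]
force: [0.1, 0.0, -0.4]
opening: 0.381
```

```bash
cat > w.py <<'E'
from fitk import *
s=env.observe();M=R.from_rotvec(s["ee_rot"]).as_matrix();v=np.r_[S,0]-s["ee_pos"]
print("t %.1f"%s["t"],"F tool",(M.T@s["force"]).round(2),"Tq",s["wrist_torque"].round(2),"p",s["ee_pos"].round(4),"S in tool mm",(M.T@v*1000).round(1),"yaw",round(np.degrees(np.arctan2(M[1,0],M[0,0])),2),"op",round(s["opening"],3))
E
python3 w.py
```

```text
t 22.9 F tool [0.15 0.39 0.03] Tq [-0.01  0.04  0.02] p [0.378 0.011 0.14 ] S in tool mm [127.1 140.4  -7.6] yaw 1.45 op 0.381
```

Now start the arc (1.5°/row), watching the force.

Request:
arm_command:
  targets: [0.62, 0.01, 0, 0.13, 0, 0.3, 0, 0.62, 0.01, 0, 0.13, 0, 0.3, 0, 0.62, 0.01, 0, 0.13, 0, 0.3, 0, 0.62, 0.01, 0, 0.13, 0, 0.3, 0]

```text
t: 23.35
ee_pos: [0.379, 0.0238, 0.1397]
ee_rot: [-1.57, 0.059, -0.067]
force: [0.4, -2.7, 0.6]
opening: 0.379
```

```bash
python3 w.py
```

```text
t 23.4 F tool [ 0.61 -0.59 -2.62] Tq [-0.38  0.    0.01] p [0.379 0.024 0.14 ] S in tool mm [127.3 140.3  -7. ] yaw -4.59 op 0.379
```

Request:
arm_command:
  targets: [0.62, 0.01, 0, 0.13, 0, 0.3, 0, 0.62, 0.01, 0, 0.13, 0, 0.3, 0, 0.62, 0.01, 0, 0.13, 0, 0.3, 0, 0.62, 0.01, 0, 0.13, 0, 0.3, 0]

```text
t: 23.75
ee_pos: [0.3815, 0.0364, 0.1397]
ee_rot: [-1.567, 0.141, -0.148]
force: [-0.6, -3.8, 2.5]
opening: 0.383
```

```bash
python3 w.py
```

```text
t 23.8 F tool [ 0.13 -2.47 -3.81] Tq [-0.75  0.05  0.06] p [0.382 0.036 0.14 ] S in tool mm [127.2 140.3  -6.4] yaw -10.57 op 0.383
```

Request:
arm_command:
  targets: [0.62, 0.01, 0, 0.14, 0, 0.3, 0, 0.62, 0.01, 0, 0.14, 0, 0.3, 0, 0.62, 0.01, 0, 0.14, 0, 0.3, 0, 0.62, 0.01, 0, 0.13, 0, 0.3, 0]

```text
t: 24.15
ee_pos: [0.3854, 0.0495, 0.1397]
ee_rot: [-1.559, 0.224, -0.23]
force: [-0.6, -4.6, 2.1]
opening: 0.382
```

```bash
python3 w.py;python3 - <<'E'
from fitk import *
snap("scene","s15");crop("s15",210,110,330,250,5,"cs15")
E
```

```text
t 24.1 F tool [ 0.72 -2.09 -4.58] Tq [-0.79  0.18 -0.03] p [0.385 0.05  0.14 ] S in tool mm [127.3 140.2  -6.7] yaw -16.57 op 0.382
```

View pics/cs15.png

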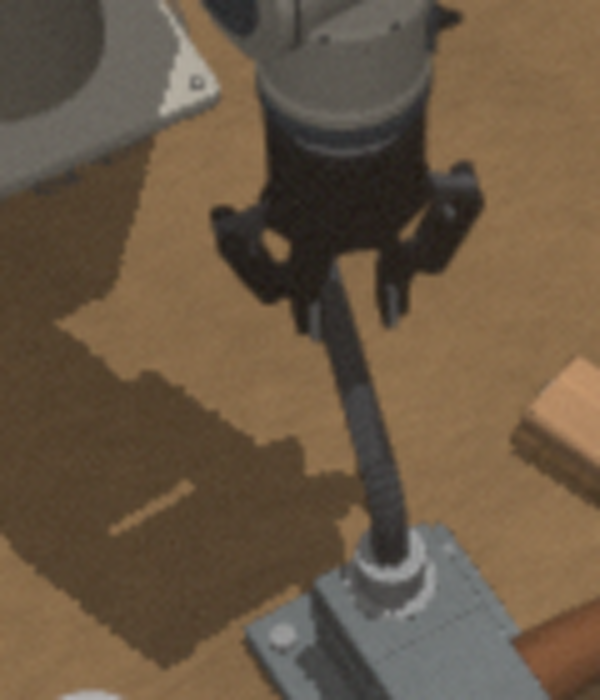

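Request:
arm_command:
  targets: [0.62, 0.01, 0, 0.14, 0, 0.3, 0, 0.62, 0.01, 0, 0.13, 0, 0.3, 0, 0.62, 0.01, 0, 0.14, 0, 0.3, 0, 0.62, 0.01, 0, 0.13, 0, 0.3, 0, 0.62, 0.01, 0, 0.14, 0, 0.3, 0, 0.62, 0.01, 0, 0.13, 0, 0.3, 0, 0.62, 0.01, 0, 0.14, 0, 0.3, 0, 0.62, 0.01, 0, 0.13, 0, 0.3, 0]

```text
t: 25.0
ee_pos: [0.3971, 0.0737, 0.1396]
ee_rot: [-1.535, 0.388, -0.394]
force: [-1.1, -5.2, 1.7]
opening: 0.378
```

```bash
python3 w.py
```

```text
t 25.0 F tool [ 1.55 -1.74 -5.07] Tq [-0.88  0.1  -0.01] p [0.397 0.074 0.14 ] S in tool mm [127.2 140.1  -7. ] yaw -28.55 op 0.378
```

Request:
arm_command:
  targets: [0.62, 0.01, 0, 0.14, 0, 0.3, 0, 0.62, 0.01, 0, 0.13, 0, 0.3, 0, 0.62, 0.01, 0, 0.14, 0, 0.3, 0, 0.62, 0.01, 0, 0.13, 0, 0.3, 0, 0.62, 0.01, 0, 0.14, 0, 0.3, 0, 0.62, 0.01, 0, 0.13, 0, 0.3, 0, 0.62, 0.01, 0, 0.14, 0, 0.3, 0, 0.62, 0.01, 0, 0.13, 0, 0.3, 0]

```text
t: 25.8
ee_pos: [0.4136, 0.0948, 0.1396]
ee_rot: [-1.499, 0.551, -0.557]
force: [-0.5, -6.1, 0.8]
opening: 0.377
```

```bash
python3 w.py
```

```text
t 25.8 F tool [ 3.59 -0.76 -4.98] Tq [-1.03  0.07 -0.01] p [0.414 0.095 0.14 ] S in tool mm [127.1 140.   -7.1] yaw -40.55 op 0.377
```

Request:
arm_command:
  targets: [0.62, 0.02, 0, 0.13, 0, 0.3, 0, 0.62, 0.02, 0, 0.13, 0, 0.3, 0, 0.62, 0.02, 0, 0.13, 0, 0.3, 0, 0.62, 0.02, 0, 0.13, 0, 0.3, 0]

```text
t: 26.2
ee_pos: [0.423, 0.1033, 0.1394]
ee_rot: [-1.476, 0.635, -0.637]
force: [-4.9, -3.8, 2.9]
opening: 0.376
```

```bash
python3 w.py
```

```text
t 26.2 F tool [-0.63 -2.95 -6.16] Tq [-0.41  0.7  -0.13] p [0.423 0.103 0.139] S in tool mm [127.  139.6  -6.1] yaw -46.62 op 0.376
```

Request:
arm_command:
  targets: [0.62, 0.01, 0, 0.09, 0, 0.2, 0, 0.62, 0.01, 0, 0.09, 0, 0.2, 0, 0.62, 0.01, 0, 0.09, 0, 0.2, 0, 0.62, 0.01, 0, 0.09, 0, 0.2, 0]

```text
t: 26.6
ee_pos: [0.4303, 0.1087, 0.1393]
ee_rot: [-1.459, 0.688, -0.691]
force: [-4.9, -2.8, 2.4]
opening: 0.378
```

```bash
python3 w.py;python3 - <<'E'
from fitk import *
snap("scene","s16");crop("s16",210,130,330,250,5,"cs16");snap("top","t16");crop("t16",240,170,320,270,6,"ct16")
E
```

```text
t 26.6 F tool [-0.96 -2.37 -5.61] Tq [-0.38  0.9  -0.08] p [0.43  0.109 0.139] S in tool mm [126.7 139.5  -6.4] yaw -50.6 op 0.378
```

View pics/cs16.png

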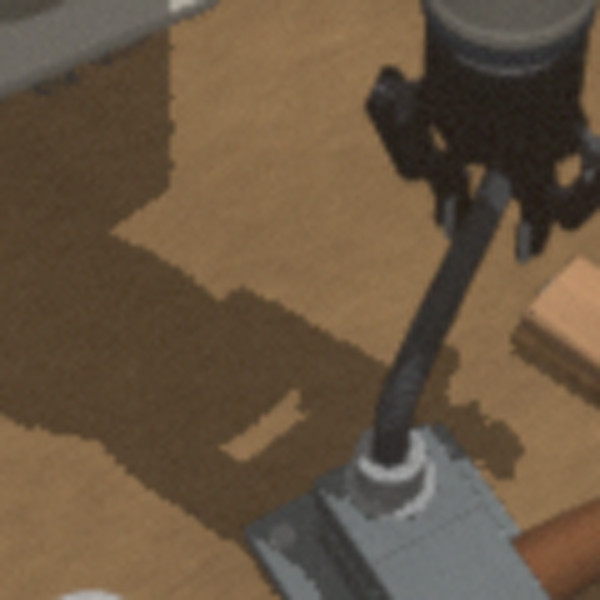

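View pics/ct16.png

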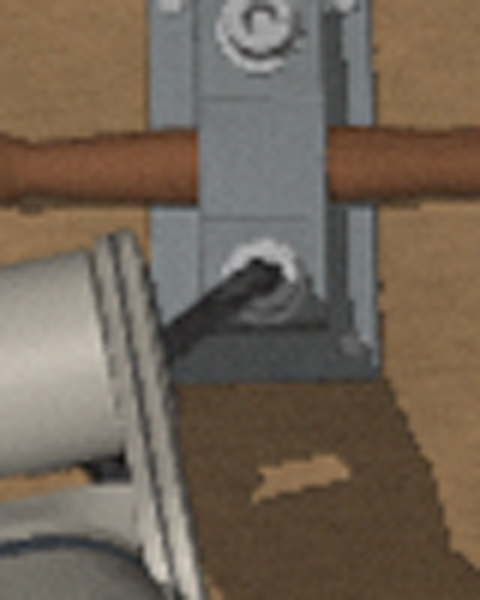

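Request:
arm_command:
  targets: [0.62, 0, 0, 0.09, 0, 0.2, 0, 0.62, 0.01, 0, 0.09, 0, 0.2, 0, 0.62, 0, 0, 0.09, 0, 0.2, 0, 0.62, 0.01, 0, 0.09, 0, 0.2, 0, 0.62, 0, 0, 0.09, 0, 0.2, 0]

```text
t: 27.2
ee_pos: [0.4402, 0.115, 0.1394]
ee_rot: [-1.434, 0.754, -0.758]
force: [-3.6, -3.3, 1.4]
opening: 0.378
```

```bash
python3 w.py
```

```text
t 27.2 F tool [ 0.63 -1.4  -4.85] Tq [-0.58  0.59 -0.06] p [0.44  0.115 0.139] S in tool mm [126.3 139.6  -7.3] yaw -55.57 op 0.378
```

Request:
arm_command:
  targets: [0.62, 0.01, 0, 0.08, 0, 0.2, 0, 0.62, 0, 0, 0.09, 0, 0.2, 0, 0.62, 0.01, 0, 0.08, 0, 0.2, 0, 0.62, 0, 0, 0.09, 0, 0.2, 0]

```text
t: 27.6
ee_pos: [0.448, 0.1193, 0.1394]
ee_rot: [-1.413, 0.807, -0.813]
force: [-3.0, -3.8, 2.1]
opening: 0.381
```

```bash
python3 w.py
```

```text
t 27.6 F tool [ 1.76 -2.15 -4.45] Tq [-0.74  0.57 -0.  ] p [0.448 0.119 0.139] S in tool mm [126.2 139.7  -7.4] yaw -59.61 op 0.381
```

Request:
arm_command:
  targets: [0.62, 0, 0, 0.04, 0, 0.1, 0, 0.62, 0.01, 0, 0.05, 0, 0.1, 0, 0.62, 0, 0, 0.04, 0, 0.1, 0]

```text
t: 27.9
ee_pos: [0.4511, 0.1207, 0.1395]
ee_rot: [-1.405, 0.827, -0.832]
force: [-3.1, -5.2, 1.4]
opening: 0.379
```

```bash
python3 w.py
```

```text
t 27.9 F tool [ 3.   -1.44 -5.24] Tq [-0.71  0.54 -0.04] p [0.451 0.121 0.14 ] S in tool mm [126.1 139.7  -7.5] yaw -61.08 op 0.379
```

Request:
arm_command:
  targets: [0.62, 0.01, 0, 0.04, 0, 0.1, 0, 0.62, 0, 0, 0.05, 0, 0.1, 0, 0.62, 0.01, 0, 0.04, 0, 0.1, 0]

```text
t: 28.2
ee_pos: [0.4541, 0.122, 0.1395]
ee_rot: [-1.396, 0.847, -0.852]
force: [-4.1, -2.5, 2.4]
opening: 0.382
```

```bash
python3 w.py
```

```text
t 28.2 F tool [ 0.34 -2.38 -4.74] Tq [-0.45  0.73 -0.09] p [0.454 0.122 0.14 ] S in tool mm [126.1 139.7  -7.5] yaw -62.6 op 0.382
```

Request:
arm_command:
  targets: [0.62, 0, 0, 0.04, 0, 0.1, 0, 0.62, 0.01, 0, 0.05, 0, 0.1, 0]

```text
t: 28.4
ee_pos: [0.4562, 0.1228, 0.1395]
ee_rot: [-1.391, 0.861, -0.866]
force: [-4.7, -1.7, 2.8]
opening: 0.377
```

```bash
python3 w.py
```

```text
t 28.4 F tool [-0.53 -2.78 -4.98] Tq [-0.34  0.78 -0.01] p [0.456 0.123 0.14 ] S in tool mm [126.  139.7  -7.5] yaw -63.6 op 0.377
```

Request:
arm_command:
  targets: [0.62, 0, 0, 0.03, 0, 0.06, 0, 0.62, 0, 0, 0.02, 0, 0.06, 0]

```text
t: 28.6
ee_pos: [0.4574, 0.1234, 0.1395]
ee_rot: [-1.387, 0.868, -0.874]
force: [-4.3, -2.9, 2.4]
opening: 0.378
```

Request:
arm_command:
  targets: [0.62, 0, 0, 0.03, 0, 0.06, 0, 0.62, 0, 0, 0.03, 0, 0.06, 0]

```text
t: 28.8
ee_pos: [0.4588, 0.1239, 0.1395]
ee_rot: [-1.384, 0.876, -0.882]
force: [-4.5, -2.8, 1.3]
opening: 0.38
```

```bash
python3 w.py
```

```text
t 28.8 F tool [ 0.63 -1.36 -5.31] Tq [-0.48  0.63 -0.05] p [0.459 0.124 0.14 ] S in tool mm [126.  139.8  -7.8] yaw -64.78 op 0.38
```

Request:
arm_command:
  targets: [0.62, 0, 0, 0.03, 0, 0.06, 0, 0.62, 0, 0, 0.02, 0, 0.06, 0]

```text
t: 29.0
ee_pos: [0.4601, 0.1244, 0.1396]
ee_rot: [-1.38, 0.884, -0.89]
force: [-3.9, -3.8, 0.7]
opening: 0.378
```

```bash
python3 w.py
```

```text
t 29.0 F tool [ 1.86 -0.71 -5.12] Tq [-0.62  0.62 -0.05] p [0.46  0.124 0.14 ] S in tool mm [126.  139.8  -7.8] yaw -65.37 op 0.378
```

Request:
arm_command:
  targets: [0.62, 0, 0, 0.03, 0, 0.06, 0, 0.62, 0, 0, 0.03, 0, 0.06, 0]

```text
t: 29.2
ee_pos: [0.4614, 0.125, 0.1395]
ee_rot: [-1.377, 0.892, -0.898]
force: [-2.7, -3.6, 1.7]
opening: 0.381
```

```bash
python3 w.py
```

```text
t 29.2 F tool [ 2.16 -1.76 -3.91] Tq [-0.68  0.55 -0.02] p [0.461 0.125 0.14 ] S in tool mm [126.  139.8  -8. ] yaw -65.97 op 0.381
```

```bash
sed -i 's/"Tq",s\["wrist_torque"\].round(2)/"Tqtool",(M.T@s["wrist_torque"]).round(3)/' w.py; python3 w.py
```

```text
t 29.2 F tool [ 2.16 -1.76 -3.91] Tqtool [-0.778  0.014 -0.396] p [0.461 0.125 0.14 ] S in tool mm [126.  139.8  -8. ] yaw -65.97 op 0.381
```

Request:
arm_command:
  targets: [0.62, 0, 0, 0.03, 0, 0.06, 0, 0.62, 0, 0, 0.02, 0, 0.06, 0]

```text
t: 29.4
ee_pos: [0.4627, 0.1254, 0.1396]
ee_rot: [-1.373, 0.899, -0.906]
force: [-2.7, -4.8, 1.2]
opening: 0.382
```

```bash
python3 w.py
```

```text
t 29.4 F tool [ 3.29 -1.16 -4.38] Tqtool [-0.713 -0.028 -0.548] p [0.463 0.125 0.14 ] S in tool mm [126.  139.8  -8. ] yaw -66.57 op 0.382
```

Request:
arm_command:
  targets: [0.62, 0, 0, 0.03, 0, 0.06, 0, 0.62, 0, 0, 0.02, 0, 0.06, 0]

```text
t: 29.6
ee_pos: [0.4638, 0.1258, 0.1395]
ee_rot: [-1.37, 0.907, -0.914]
force: [-3.0, -5.0, 2.1]
opening: 0.381
```

```bash
python3 w.py
```

```text
t 29.6 F tool [ 3.45 -2.08 -4.69] Tqtool [-0.83   0.022 -0.508] p [0.464 0.126 0.14 ] S in tool mm [126.  139.8  -7.9] yaw -67.17 op 0.381
```

Request:
arm_command:
  targets: [0.62, 0, 0, 0.03, 0, 0.06, 0, 0.62, 0, 0, 0.02, 0, 0.06, 0]

```text
t: 29.8
ee_pos: [0.4649, 0.1264, 0.1395]
ee_rot: [-1.366, 0.915, -0.922]
force: [-3.6, -4.8, 0.5]
opening: 0.382
```

```bash
python3 w.py
```

```text
t 29.8 F tool [ 3.1  -0.5  -5.16] Tqtool [-0.758  0.023 -0.525] p [0.465 0.126 0.14 ] S in tool mm [126.1 139.8  -7.8] yaw -67.76 op 0.382
```

Request:
arm_command:
  targets: [0.62, 0, 0, 0.03, 0, 0.06, 0, 0.62, 0, 0, 0.02, 0, 0.06, 0]

```text
t: 30.0
ee_pos: [0.466, 0.1268, 0.1395]
ee_rot: [-1.363, 0.923, -0.93]
force: [-3.1, -3.8, 0.4]
opening: 0.382
```

```bash
python3 w.py
```

```text
t 30.0 F tool [ 2.39 -0.44 -4.33] Tqtool [-0.779 -0.047 -0.498] p [0.466 0.127 0.14 ] S in tool mm [126.2 139.8  -7.7] yaw -68.37 op 0.382
```

Request:
arm_command:
  targets: [0.62, 0, 0, 0.03, 0, 0.06, 0, 0.62, 0, 0, 0.02, 0, 0.06, 0]

```text
t: 30.2
ee_pos: [0.4672, 0.1273, 0.1395]
ee_rot: [-1.359, 0.931, -0.937]
force: [-3.0, -4.7, 0.3]
opening: 0.373
```

```bash
python3 w.py
```

```text
t 30.2 F tool [ 3.33 -0.34 -4.46] Tqtool [-0.762 -0.072 -0.516] p [0.467 0.127 0.14 ] S in tool mm [126.3 139.8  -7.6] yaw -68.97 op 0.373
```

Request:
arm_command:
  targets: [0.62, 0, 0, 0.03, 0, 0.06, 0, 0.62, 0, 0, 0.02, 0, 0.06, 0]

```text
t: 30.4
ee_pos: [0.4683, 0.1277, 0.1395]
ee_rot: [-1.355, 0.939, -0.945]
force: [-3.2, -4.9, 0.7]
opening: 0.378
```

```bash
python3 w.py
```

```text
t 30.4 F tool [ 3.47 -0.7  -4.66] Tqtool [-0.793 -0.037 -0.517] p [0.468 0.128 0.14 ] S in tool mm [126.4 139.7  -7.5] yaw -69.57 op 0.378
```

Request:
arm_command:
  targets: [0.62, 0, 0, 0.03, 0, 0.06, 0]

```text
t: 30.5
ee_pos: [0.469, 0.128, 0.1395]
ee_rot: [-1.353, 0.943, -0.949]
force: [-3.3, -5.3, 0.3]
opening: 0.379
```

```bash
python3 w.py
```

```text
t 30.5 F tool [ 3.83 -0.31 -4.9 ] Tqtool [-0.751 -0.031 -0.509] p [0.469 0.128 0.14 ] S in tool mm [126.4 139.7  -7.5] yaw -69.87 op 0.379
```

Request:
arm_command:
  targets: [0.62, 0, 0, 0.02, 0, 0.06, 0]

```text
t: 30.6
ee_pos: [0.4695, 0.1281, 0.1395]
ee_rot: [-1.351, 0.947, -0.953]
force: [-3.4, -4.9, 0.8]
opening: 0.38
```

```bash
python3 w.py
```

```text
t 30.6 F tool [ 3.46 -0.8  -4.88] Tqtool [-0.75   0.01  -0.566] p [0.469 0.128 0.14 ] S in tool mm [126.4 139.7  -7.4] yaw -70.17 op 0.38
```

Request:
arm_command:
  targets: [0.62, 0, 0, 0.03, 0, 0.06, 0]

```text
t: 30.7
ee_pos: [0.4701, 0.1284, 0.1395]
ee_rot: [-1.35, 0.951, -0.957]
force: [-3.4, -4.5, 0.6]
opening: 0.382
```

Request:
arm_command:
  targets: [0.62, 0, 0, 0.02, 0, 0.06, 0]

```text
t: 30.8
ee_pos: [0.4707, 0.1285, 0.1395]
ee_rot: [-1.348, 0.955, -0.961]
force: [-3.7, -5.0, 0.5]
opening: 0.377
```

```bash
python3 w.py
```

```text
t 30.8 F tool [ 3.47 -0.52 -5.11] Tqtool [-0.786  0.03  -0.478] p [0.471 0.129 0.14 ] S in tool mm [126.5 139.7  -7.3] yaw -70.77 op 0.377
```

Request:
arm_command:
  targets: [0.62, 0, 0, 0.03, 0, 0.06, 0]

```text
t: 30.9
ee_pos: [0.4713, 0.1288, 0.1395]
ee_rot: [-1.346, 0.959, -0.965]
force: [-3.8, -4.5, 1.5]
opening: 0.378
```

```bash
python3 w.py
```

```text
t 30.9 F tool [ 3.03 -1.47 -5.01] Tqtool [-0.794 -0.043 -0.503] p [0.471 0.129 0.14 ] S in tool mm [126.6 139.7  -7.3] yaw -71.07 op 0.378
```

Request:
arm_command:
  targets: [0.62, 0, 0, 0.02, 0, 0.06, 0]

```text
t: 31.0
ee_pos: [0.4718, 0.129, 0.1395]
ee_rot: [-1.344, 0.963, -0.969]
force: [-3.2, -4.3, 0.0]
opening: 0.383
```

```bash
python3 w.py
```

```text
t 31.0 F tool [ 3.06 -0.01 -4.36] Tqtool [-0.775  0.012 -0.538] p [0.472 0.129 0.14 ] S in tool mm [126.6 139.7  -7.2] yaw -71.37 op 0.383
```

Request:
arm_command:
  targets: [0.62, 0, 0, 0.03, 0, 0.06, 0]

```text
t: 31.1
ee_pos: [0.4725, 0.1292, 0.1395]
ee_rot: [-1.342, 0.967, -0.973]
force: [-3.8, -4.9, 0.5]
opening: 0.384
```

Request:
arm_command:
  targets: [0.62, 0, 0, 0.03, 0, 0.06, 0]

```text
t: 31.2
ee_pos: [0.4732, 0.1294, 0.1395]
ee_rot: [-1.34, 0.971, -0.977]
force: [-4.0, -4.2, 0.7]
opening: 0.385
```

```bash
python3 w.py
```

```text
t 31.2 F tool [ 2.7  -0.73 -5.11] Tqtool [-0.797  0.032 -0.504] p [0.473 0.129 0.14 ] S in tool mm [126.7 139.7  -7.3] yaw -71.97 op 0.385
```

Request:
arm_command:
  targets: [0.62, 0, 0, 0.03, 0, 0.06, 0]

```text
t: 31.3
ee_pos: [0.4739, 0.1297, 0.1395]
ee_rot: [-1.338, 0.975, -0.981]
force: [-3.0, -3.7, 0.1]
opening: 0.381
```

```bash
python3 w.py
```

```text
t 31.3 F tool [ 2.6  -0.12 -3.95] Tqtool [-0.764 -0.044 -0.575] p [0.474 0.13  0.14 ] S in tool mm [126.7 139.7  -7.4] yaw -72.27 op 0.381
```

Request:
arm_command:
  targets: [0.62, 0, 0, 0.03, 0, 0.06, 0]

```text
t: 31.4
ee_pos: [0.4746, 0.1299, 0.1395]
ee_rot: [-1.336, 0.979, -0.985]
force: [-3.7, -4.7, -0.0]
opening: 0.381
```

```bash
python3 w.py
```

```text
t 31.4 F tool [ 3.34  0.03 -4.93] Tqtool [-0.822 -0.014 -0.5  ] p [0.475 0.13  0.14 ] S in tool mm [126.8 139.7  -7.5] yaw -72.57 op 0.381
```

Request:
arm_command:
  targets: [0.62, 0, 0, 0.03, 0, 0.06, 0]

```text
t: 31.5
ee_pos: [0.4753, 0.1301, 0.1395]
ee_rot: [-1.334, 0.983, -0.989]
force: [-3.6, -4.4, 1.4]
opening: 0.383
```

```bash
python3 w.py
```

```text
t 31.5 F tool [ 3.18 -1.41 -4.73] Tqtool [-0.719 -0.008 -0.455] p [0.475 0.13  0.14 ] S in tool mm [126.8 139.7  -7.5] yaw -72.87 op 0.383
```

Run:
```python
from fitk import *
snap("scene","s17");crop("s17",250,140,340,240,6,"cs17");snap("top","t17");crop("t17",250,190,310,245,9,"ct17")
```

```text
(no output)
```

View pics/cs17.png

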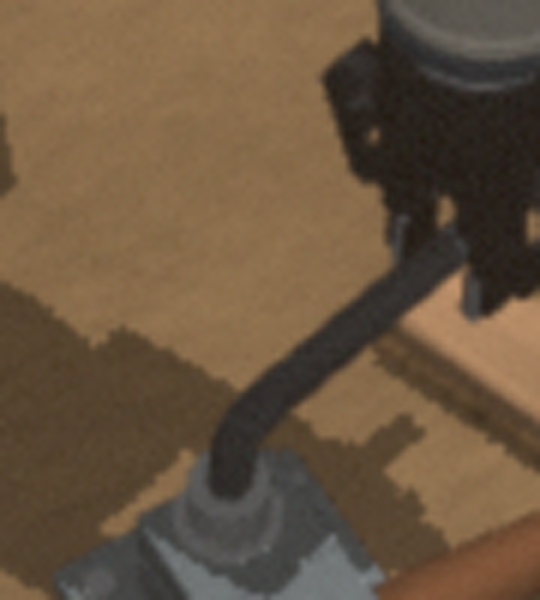

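View pics/ct17.png

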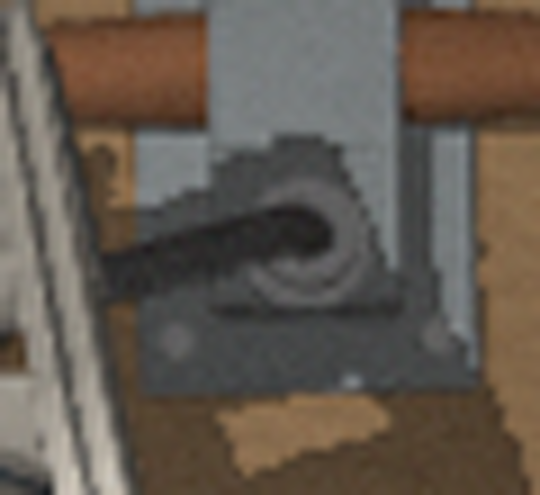

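Request:
arm_command:
  targets: [0.62, 0, 0, 0.03, 0, 0.06, 0]

```text
t: 31.7
ee_pos: [0.4759, 0.1303, 0.1395]
ee_rot: [-1.332, 0.987, -0.993]
force: [-2.9, -3.2, 0.7]
opening: 0.382
```

```bash
python3 w.py
```

```text
t 31.7 F tool [ 2.25 -0.71 -3.71] Tqtool [-0.747 -0.07  -0.53 ] p [0.476 0.13  0.14 ] S in tool mm [126.9 139.7  -7.5] yaw -73.16 op 0.382
```

Request:
arm_command:
  targets: [0.62, 0, 0, 0.03, 0, 0.06, 0]

```text
t: 31.8
ee_pos: [0.4767, 0.1305, 0.1395]
ee_rot: [-1.33, 0.991, -0.997]
force: [-3.8, -3.9, 0.2]
opening: 0.383
```

```bash
python3 w.py
```

```text
t 31.8 F tool [ 2.72 -0.23 -4.72] Tqtool [-0.754 -0.032 -0.559] p [0.477 0.131 0.14 ] S in tool mm [126.9 139.6  -7.6] yaw -73.47 op 0.383
```

Request:
arm_command:
  targets: [0.62, 0, 0, 0.03, 0, 0.06, 0]

```text
t: 31.9
ee_pos: [0.4773, 0.1307, 0.1394]
ee_rot: [-1.329, 0.995, -1.0]
force: [-3.6, -5.4, 1.0]
opening: 0.38
```

```bash
python3 w.py
```

```text
t 31.9 F tool [ 4.2  -0.96 -4.95] Tqtool [-0.865 -0.041 -0.621] p [0.477 0.131 0.139] S in tool mm [126.9 139.6  -7.6] yaw -73.77 op 0.38
```

Request:
arm_command:
  targets: [0.62, 0, 0, 0.03, 0, 0.06, 0]

```text
t: 32.0
ee_pos: [0.478, 0.1309, 0.1394]
ee_rot: [-1.327, 0.999, -1.004]
force: [-4.2, -4.3, 1.2]
opening: 0.379
```

```bash
python3 w.py
```

```text
t 32.0 F tool [ 2.97 -1.2  -5.23] Tqtool [-0.875  0.009 -0.538] p [0.478 0.131 0.139] S in tool mm [127.  139.6  -7.5] yaw -74.07 op 0.379
```

Request:
arm_command:
  targets: [0.62, 0, 0, 0.02, 0, 0.04, 0]

```text
t: 32.1
ee_pos: [0.4784, 0.131, 0.1394]
ee_rot: [-1.325, 1.002, -1.007]
force: [-4.0, -4.3, 1.4]
opening: 0.38
```

```bash
python3 w.py
```

```text
t 32.1 F tool [ 3.06 -1.37 -4.96] Tqtool [-0.89  -0.056 -0.538] p [0.478 0.131 0.139] S in tool mm [127.  139.6  -7.6] yaw -74.27 op 0.38
```

Request:
arm_command:
  targets: [0.62, 0, 0, 0.02, 0, 0.04, 0]

```text
t: 32.2
ee_pos: [0.4788, 0.1311, 0.1394]
ee_rot: [-1.324, 1.004, -1.009]
force: [-4.5, -4.8, 1.2]
opening: 0.379
```

```bash
python3 w.py
```

```text
t 32.2 F tool [ 3.42 -1.24 -5.63] Tqtool [-0.893 -0.036 -0.68 ] p [0.479 0.131 0.139] S in tool mm [127.  139.6  -7.6] yaw -74.46 op 0.379
```

Request:
arm_command:
  targets: [0.62, 0, 0, 0.02, 0, 0.04, 0]

```text
t: 32.3
ee_pos: [0.4792, 0.1312, 0.1394]
ee_rot: [-1.323, 1.007, -1.012]
force: [-4.3, -5.1, 0.9]
opening: 0.378
```

```bash
python3 w.py
```

```text
t 32.3 F tool [ 3.81 -0.9  -5.55] Tqtool [-0.993 -0.04  -0.623] p [0.479 0.131 0.139] S in tool mm [127.  139.6  -7.4] yaw -74.66 op 0.378
```

Request:
arm_command:
  targets: [0.62, 0, 0, 0.02, 0, 0.04, 0]

```text
t: 32.4
ee_pos: [0.4797, 0.1313, 0.1394]
ee_rot: [-1.322, 1.01, -1.015]
force: [-4.5, -4.5, 1.5]
opening: 0.377
```

```bash
python3 w.py
```

```text
t 32.4 F tool [ 3.17 -1.51 -5.5 ] Tqtool [-0.923 -0.007 -0.664] p [0.48  0.131 0.139] S in tool mm [127.  139.6  -7.5] yaw -74.86 op 0.377
```

Request:
arm_command:
  targets: [0.62, 0, 0, 0.02, 0, 0.04, 0]

```text
t: 32.5
ee_pos: [0.4801, 0.1315, 0.1394]
ee_rot: [-1.32, 1.013, -1.017]
force: [-5.1, -5.0, 0.6]
opening: 0.382
```

```bash
python3 w.py
```

```text
t 32.5 F tool [ 3.54 -0.66 -6.22] Tqtool [-0.912 -0.027 -0.651] p [0.48  0.132 0.139] S in tool mm [127.1 139.6  -7.5] yaw -75.07 op 0.382
```

Request:
arm_command:
  targets: [0.62, 0, 0, 0.02, 0, 0.04, 0]

```text
t: 32.6
ee_pos: [0.4805, 0.1315, 0.1393]
ee_rot: [-1.319, 1.015, -1.02]
force: [-4.8, -4.8, 1.0]
opening: 0.382
```

```bash
python3 w.py
```

```text
t 32.6 F tool [ 3.42 -1.03 -5.87] Tqtool [-1.08  -0.031 -0.71 ] p [0.48  0.132 0.139] S in tool mm [127.1 139.5  -7.4] yaw -75.26 op 0.382
```

Request:
arm_command:
  targets: [0.62, 0, 0, -0.05, 0, 0, 0, 0.62, 0, 0, -0.1, 0, 0, 0, 0.62, 0, 0, -0.1, 0, 0, 0, 0.62, 0, 0, 0, 0, 0, 0]

```text
t: 33.0
ee_pos: [0.4757, 0.1308, 0.1399]
ee_rot: [-1.316, 1.014, -1.021]
force: [0.0, 0.1, -0.8]
opening: 0.381
```

```bash
python3 w.py
python3 - <<'E'
from fitk import *
snap("scene","s18");crop("s18",250,140,340,240,6,"cs18");snap("top","t18");crop("t18",250,190,310,245,9,"ct18")
E
```

```text
t 33.0 F tool [-0.09  0.76  0.03] Tqtool [-0.02   0.038  0.064] p [0.476 0.131 0.14 ] S in tool mm [127.7 140.   -3.1] yaw -75.26 op 0.381
```

View pics/cs18.png

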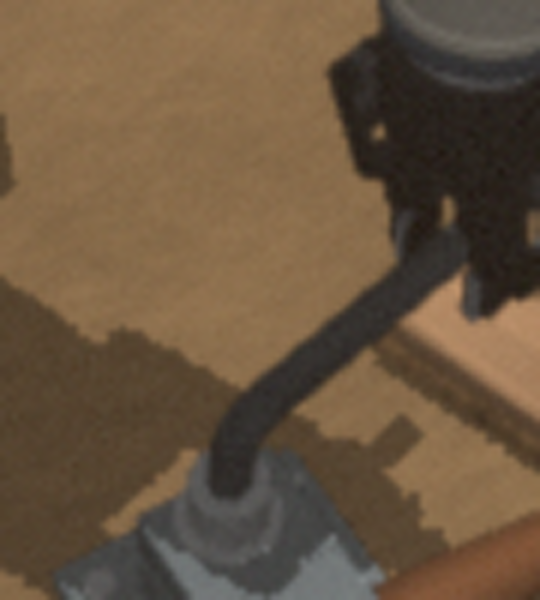

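View pics/ct18.png

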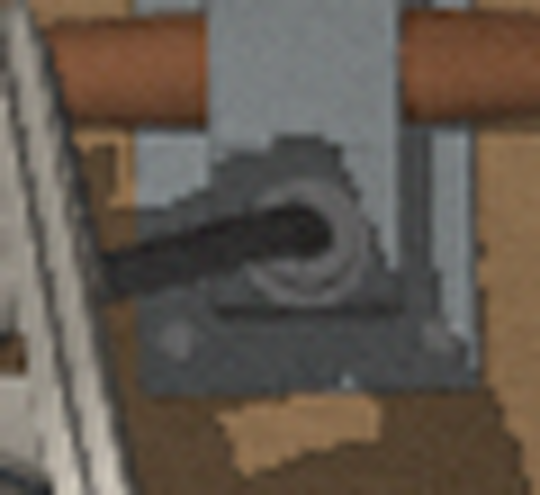

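Run:
```python
from fitk import *
d=load("t18")
# centreline pts in crop /9 + offset -.5 ; top surface z
a=atz(d,250+120/9-.5,190+272/9-.5,.162);b=atz(d,250+290/9-.5,190+229/9-.5,.166)
print(a,b,np.degrees(np.arctan2(a[1]-b[1],a[0]-b[0])))
o=[]
for yw in(-72,-75,-78):
    Rm=(R.from_euler('z',np.radians(yw))*R.from_euler('y',np.pi/2)*R.from_euler('y',-np.radians(3.5))).as_matrix()
    c=np.array([.504,.0066,.105])-Rm@[.0525,0,0]
    draw("t18",[(keymodel(c,Rm),(0,0,255))],(255,200,295,230),9,"a");draw("s18",[(keymodel(c,Rm),(0,0,255))],(275,170,335,230),6,"b")
    o.append(np.vstack([cv2.imread("pics/a.png"),cv2.imread("pics/b.png")]))
cv2.imwrite("pics/y18.png",np.hstack(o))
```

```text
[0.483 0.07  0.162] [0.498 0.012 0.166] 104.47619816513712
```

View pics/y18.png

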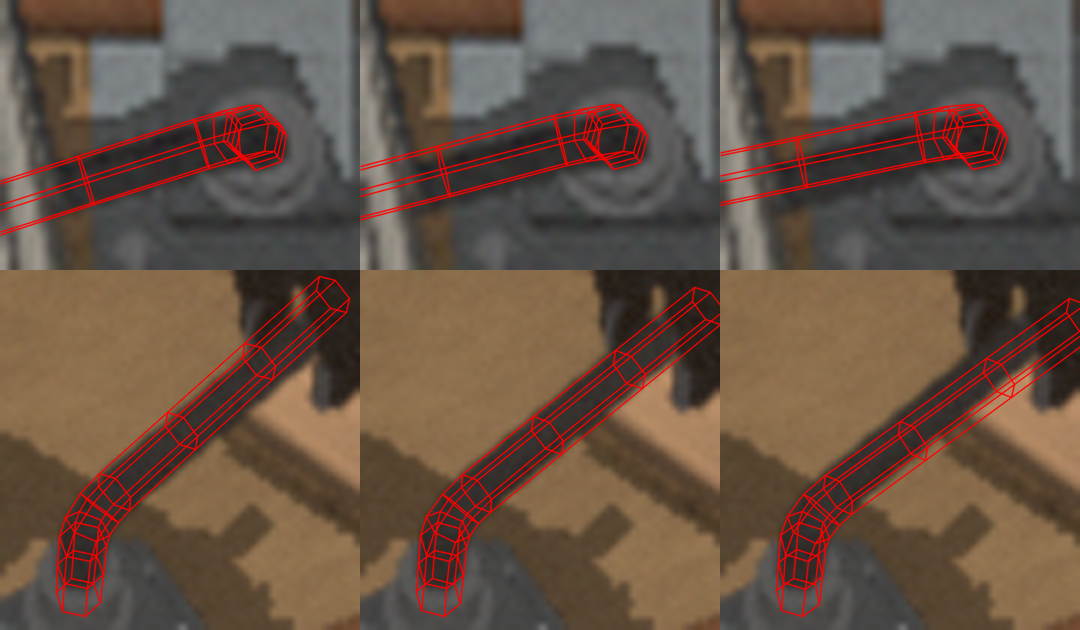

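Request:
arm_command:
  targets: [0.62, 0, 0, 0.08, 0, 0, 0, 0.62, 0, 0, 0.08, 0, 0, 0, 0.62, 0, 0, 0.03, 0, 0, 0]

```text
t: 33.4
ee_pos: [0.4789, 0.1317, 0.1394]
ee_rot: [-1.319, 1.016, -1.019]
force: [-4.2, 1.4, 1.6]
opening: 0.378
```

```bash
python3 w.py
```

```text
t 33.4 F tool [-2.4  -1.57 -3.73] Tqtool [-0.758  0.062  0.408] p [0.479 0.132 0.139] S in tool mm [127.8 139.5  -5.9] yaw -75.27 op 0.378
```

Request:
arm_command:
  targets: [0.62, 0, 0, 0.02, 0, 0, 0]

```text
t: 33.5
ee_pos: [0.4793, 0.1318, 0.1393]
ee_rot: [-1.319, 1.016, -1.019]
force: [-5.0, 1.2, 1.7]
opening: 0.381
```

```bash
python3 w.py
```

```text
t 33.5 F tool [-2.4  -1.7  -4.52] Tqtool [-0.824  0.086  0.486] p [0.479 0.132 0.139] S in tool mm [127.8 139.4  -6.2] yaw -75.27 op 0.381
```

Request:
arm_command:
  targets: [0.62, 0, 0, 0.02, 0, 0, 0]

```text
t: 33.6
ee_pos: [0.4795, 0.1319, 0.1393]
ee_rot: [-1.319, 1.017, -1.019]
force: [-5.8, 1.6, 1.4]
opening: 0.38
```

```bash
python3 w.py
```

```text
t 33.6 F tool [-3.08 -1.43 -5.22] Tqtool [-0.905  0.112  0.498] p [0.479 0.132 0.139] S in tool mm [127.8 139.4  -6.5] yaw -75.27 op 0.38
```

Request:
arm_command:
  targets: [0.62, 0, 0, 0.02, 0, 0, 0]

```text
t: 33.7
ee_pos: [0.4799, 0.1321, 0.1393]
ee_rot: [-1.319, 1.017, -1.019]
force: [-5.4, 1.7, 2.8]
opening: 0.377
```

```bash
python3 w.py
```

```text
t 33.7 F tool [-3.01 -2.8  -4.79] Tqtool [-0.917  0.029  0.541] p [0.48  0.132 0.139] S in tool mm [127.9 139.4  -6.8] yaw -75.27 op 0.377
```

Request:
arm_command:
  targets: [0.62, 0, 0, 0.02, 0, 0, 0]

```text
t: 33.8
ee_pos: [0.4803, 0.1322, 0.1393]
ee_rot: [-1.32, 1.017, -1.019]
force: [-6.2, 1.7, 2.1]
opening: 0.379
```

```bash
python3 w.py
```

```text
t 33.8 F tool [-3.24 -2.15 -5.55] Tqtool [-0.987  0.089  0.549] p [0.48  0.132 0.139] S in tool mm [127.9 139.3  -7.2] yaw -75.27 op 0.379
```

Request:
arm_command:
  targets: [0.62, 0, 0, 0.01, 0, 0, 0]

```text
t: 33.9
ee_pos: [0.4805, 0.1322, 0.1393]
ee_rot: [-1.32, 1.017, -1.019]
force: [-6.2, 1.4, 2.1]
opening: 0.381
```

```bash
python3 w.py
```

```text
t 33.9 F tool [-2.88 -2.14 -5.65] Tqtool [-0.922  0.097  0.476] p [0.48  0.132 0.139] S in tool mm [127.9 139.3  -7.4] yaw -75.28 op 0.381
```

Request:
arm_command:
  targets: [0.62, 0, 0, 0.02, 0, 0.02, 0]

```text
t: 34.0
ee_pos: [0.4809, 0.1323, 0.1392]
ee_rot: [-1.319, 1.018, -1.02]
force: [-6.1, 1.4, 2.8]
opening: 0.383
```

```bash
python3 w.py
```

```text
t 34.0 F tool [-2.91 -2.76 -5.55] Tqtool [-0.989  0.158  0.501] p [0.481 0.132 0.139] S in tool mm [127.9 139.3  -7.6] yaw -75.38 op 0.383
```

Request:
arm_command:
  targets: [0.62, 0, 0, 0.02, 0, 0.02, 0]

```text
t: 34.1
ee_pos: [0.4814, 0.1325, 0.1393]
ee_rot: [-1.318, 1.02, -1.021]
force: [-7.4, 1.7, 2.2]
opening: 0.377
```

```bash
python3 w.py
```

```text
t 34.1 F tool [-3.48 -2.2  -6.77] Tqtool [-1.038  0.115  0.537] p [0.481 0.133 0.139] S in tool mm [128.  139.3  -7.8] yaw -75.48 op 0.377
```

Request:
arm_command:
  targets: [0.62, 0, 0, 0.02, 0, 0.02, 0]

```text
t: 34.2
ee_pos: [0.4818, 0.1326, 0.1393]
ee_rot: [-1.318, 1.021, -1.023]
force: [-7.5, 1.3, 3.6]
opening: 0.383
```

```bash
python3 w.py
```

```text
t 34.2 F tool [-3.16 -3.58 -6.96] Tqtool [-0.997  0.125  0.508] p [0.482 0.133 0.139] S in tool mm [128.  139.3  -8.1] yaw -75.58 op 0.383
```

Request:
arm_command:
  targets: [0.62, 0, 0, -0.05, 0, 0, 0, 0.62, 0, 0, -0.1, 0, 0, 0, 0.62, 0, 0, -0.15, 0, 0, 0, 0.55, 0, 0, 0, 0, 0, 0, 0.5, 0, 0, 0, 0, 0, 0]

```text
t: 34.7
ee_pos: [0.4765, 0.1308, 0.1398]
ee_rot: [-1.315, 1.018, -1.024]
force: [-1.0, -0.5, 0.4]
opening: 0.499
```

```bash
python3 w.py
```

```text
t 34.7 F tool [ 0.22 -0.42 -1.04] Tqtool [0.022 0.074 0.001] p [0.476 0.131 0.14 ] S in tool mm [127.4 140.   -3.1] yaw -75.55 op 0.499
```

Request:
arm_command:
  targets: [0.5, 0, -0.4, 0, 0, 0, 0, 0.5, 0, -0.8, 0, 0, 0, 0, 0.5, 0, -1, 0, 0, 0, 0, 0.5, 0, -1, 0, 0, 0, 0, 0.5, 0, -1, 0, 0, 0, 0, 0.5, 0, -1, 0, 0, 0, 0, 0.5, -0.8, -0.6, 0, 0, 0, 0, 0.5, -0.8, 0, 0, 0, 0, 0, 0.5, 0, 0, 0, 0, 0, 0, 0.5, 0, 0, 0, 0, 0, 0]

```text
t: 35.7
ee_pos: [0.4654, 0.1695, 0.2849]
ee_rot: [-1.316, 1.017, -1.023]
force: [0.5, 0.1, -0.8]
opening: 0.499
```

```bash
python3 w.py
python3 - <<'E'
from fitk import *
snap("scene","s19");crop("s19",250,140,340,240,6,"cs19");snap("top","t19");crop("t19",230,170,320,250,7,"ct19")
E
```

```text
t 35.7 F tool [0.06 0.8  0.5 ] Tqtool [0.006 0.025 0.014] p [0.465 0.17  0.285] S in tool mm [167.4 285.2  -2.7] yaw -75.48 op 0.499
```

View pics/cs19.png

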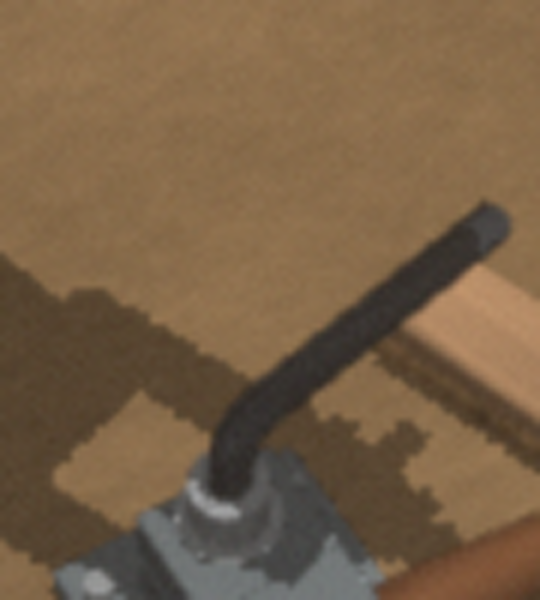

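View pics/t19.png

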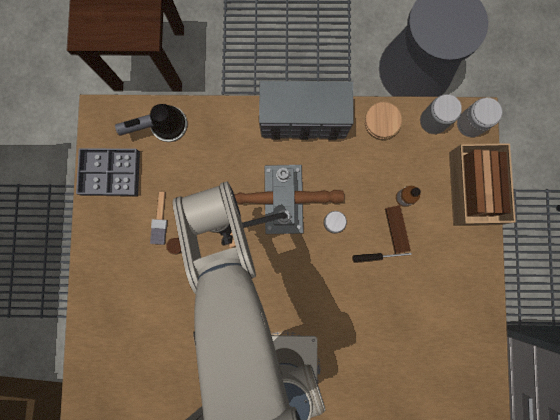

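Run:
```python
from fitk import *
o=[]
for up in(0,.006):
    Rm=(R.from_euler('z',np.radians(-75.5))*R.from_euler('y',np.pi/2)*R.from_euler('y',-np.radians(3.5))).as_matrix()
    c=np.array([.5045,.0066,.105+up])-Rm@[.0525,0,0]
    draw("s19",[(keymodel(c,Rm),(0,0,255))],(275,165,340,235),6,"b"); o.append(cv2.imread("pics/b.png"))
cv2.imwrite("pics/y19.png",np.hstack(o))
```

```text
(no output)
```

View pics/y19.png

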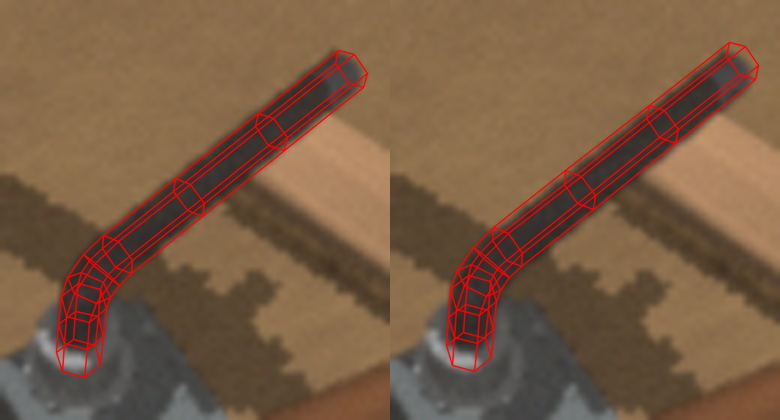

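The overlay drawn at full depth matches the picture, so the key is fully home, and nothing is touching it. I'm handing in.

```bash
python3 -c "
from h import *
print(env.job_done())"
```

```text
the job is handed in; nothing more can be done
None
```

The key is flipped and seated by its short arm in the same screw. I turned the screw clockwise until the push climbed, and I take that as the stop. I handed the job in at about 36 s of the 70 s allowed; it returned no verdict.

**What I did:** I pulled the key straight up out of the screw, turned it over in the gripper and lowered the short arm to the bottom of the socket. Then I let go and swept the long arm round with one finger about 127 mm out from the screw.

**Last checks**
- **Stop:** the running push was about 4.7 N. It then rose steadily to about 7 N, and I eased off there. A second push also climbed past the running level. The rise was soft rather than a hard wall, and I had no direct reading of the screw angle or of the load between key and screw.
- **Angle:** the key has turned about 76° since the short arm went in. That is about what a 66° screw turn plus an estimated 6.5° of socket play would need, but it does not prove the stop on its own.
- **Seating:** the key model drawn at full depth matches the last picture, roughly 20 mm down. The long arm droops about 3.5° within the play.
- **Surroundings:** the arm is clear with no contact force. The bystanders I could see in the last top view look unmoved; the sanding block and the foot are mostly hidden by the arm there.

**What went wrong on the way:** my camera estimate of the screw was 3 to 5 mm short in x. The short arm first landed on the screw head with up to about 21 N, and the key slipped about 2.4° in the grip. I gripped harder, corrected the tilt and found the socket by sliding the tip across the head.

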